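# Tighten the fastener canisters and put the caddy away

## Task

Take the canisters from the roller rack one after another, stand each in the wooden holder, screw its lid down until it is snug without overtightening it, and stand it upright in a free compartment of the grey caddy. When every canister on the rack has been done, push the loaded caddy along the bench, without lifting it, fully home in its bay between the dark battens. Keep the canisters upright and leave the other things on the bench alone.

Things in the scene. Friction and masses are not known exactly. Their poses are not given: they have to be found in the camera images.
- can1: square screw-top canister of frosted clear plastic, 0.2 kg: body 58 x 58 mm, 46 mm tall, short neck, round ribbed blue lid 56 mm across whose side spans 54 to 78 mm above the underside. Origin: centre of the underside; z up through the lid, x and y square to the flat sides. None if absent
- lid1 (a joint): turn of can1's blue lid on its thread, rad, clockwise seen from above. Starts at 0 to 0.7 (cannot come off); runs against a drag of 0.15 N m up to 2.40, where the gasket meets the rim. From there the lid goes on turning as gasket1. The lid does not sink noticeably. A white line on the lid comes round to the black mark on one corner of the shoulder when it is snug
- gasket1 (a joint): further turn of can1's lid, rad, after lid1 has reached 2.40, squeezing the gasket: the torque steps to 0.2 N m and climbs by 2 N m per rad. Snug: turned on by 0.1 to 0.35 rad (0.4 to 0.9 N m while turning, 0.4 N m less with the hand held still, as friction takes 0.2 either way); overtight: over 0.40 rad. When let go it eases back to 0.1 if it was beyond that, then friction keeps it
- can2: square screw-top canister of frosted clear plastic, 0.2 kg: body 58 x 58 mm, 46 mm tall, short neck, round ribbed red lid 56 mm across whose side spans 54 to 78 mm above the underside. Origin: centre of the underside; z up through the lid, x and y square to the flat sides. None if absent
- lid2 (a joint): turn of can2's red lid on its thread, rad, clockwise seen from above. Starts at 0 to 0.7 (cannot come off); runs against a drag of 0.15 N m up to 2.40, where the gasket meets the rim. From there the lid goes on turning as gasket2. The lid does not sink noticeably. A white line on the lid comes round to the black mark on one corner of the shoulder when it is snug
- gasket2 (a joint): further turn of can2's lid, rad, after lid2 has reached 2.40, squeezing the gasket: the torque steps to 0.2 N m and climbs by 2 N m per rad. Snug: turned on by 0.1 to 0.35 rad (0.4 to 0.9 N m while turning, 0.4 N m less with the hand held still, as friction takes 0.2 either way); overtight: over 0.40 rad. When let go it eases back to 0.1 if it was beyond that, then friction keeps it
- can3: square screw-top canister of frosted clear plastic, 0.2 kg: body 58 x 58 mm, 46 mm tall, short neck, round ribbed green lid 56 mm across whose side spans 54 to 78 mm above the underside. Origin: centre of the underside; z up through the lid, x and y square to the flat sides. None if absent
- lid3 (a joint): turn of can3's green lid on its thread, rad, clockwise seen from above. Starts at 0 to 0.7 (cannot come off); runs against a drag of 0.15 N m up to 2.40, where the gasket meets the rim. From there the lid goes on turning as gasket3. The lid does not sink noticeably. A white line on the lid comes round to the black mark on one corner of the shoulder when it is snug
- gasket3 (a joint): further turn of can3's lid, rad, after lid3 has reached 2.40, squeezing the gasket: the torque steps to 0.2 N m and climbs by 2 N m per rad. Snug: turned on by 0.1 to 0.35 rad (0.4 to 0.9 N m while turning, 0.4 N m less with the hand held still, as friction takes 0.2 either way); overtight: over 0.40 rad. When let go it eases back to 0.1 if it was beyond that, then friction keeps it
- rack: fixed aluminium gravity roller rack, 268 x 80 mm. Canisters stand in single file between its rails and roll down to the stop at the low front end (local -x) when the front one is taken. Origin: under its middle, on the bench; local x runs uphill along the track. The rollers' plane rises 0.14 rad towards +x, so canisters on it lean 0.14 rad towards the stop
- rack_stop (a point): middle of the stop's inner face where it meets the plane of the rollers (rack local x = -130 mm, 35 mm above the bench). Stop and rails reach 18 mm above the rollers. A canister at the stop has the centre of its underside 29 mm up the track from here
- holder: fixed wooden jar holder, 100 x 100 mm, with a square nest 66 x 66 mm that stops a canister from turning; nest floor 8 mm and rim 26 mm above the bench. Origin: centre of the underside; x and y square to the nest's sides
- caddy: loose grey plastic caddy, 74 mm (x) by 214 mm (y), 42 mm high, walls 4 mm, 0.45 kg empty: three square 66 x 66 mm compartments in a row, centred at local y = -70, 0 and +70 mm, floor 4 mm above the underside. Origin: centre of the underside
- bay: the caddy's bay: three fixed dark battens 18 mm wide and 30 mm high, one behind (local +x) and one at each end, open in front (local -x). Origin: on the bench, where the caddy's origin is when it is fully home with x axes parallel (1 mm from the back batten, 13 mm free at each end). The end battens reach from local x = -40 to +38 mm
- level: bystander: orange spirit level, 200 x 22 x 44 mm
- hexkeys: bystander: hex key set upright in a grey holder, 36 x 85 mm, about 120 mm tall
- saucer: bystander: white ceramic saucer, 130 mm across
- hinge_pin: bystander: steel hinge pin, 83 mm long
- screwdriver: bystander: screwdriver
- wrench: bystander: steel wrench
- mug: bystander: blue mug, 85 mm tall; None if absent
Things that resemble listed ones, but are neither listed nor needed, are in the scene too. What is shaped like the can3 but pink is not meant.

How it is judged:
On the way, in this order (a step that is already met when the one before it is completed fails the run):
1. every canister is snug and stands upright in the caddy (value of joint gasket1 between 0.04 and 0.4 rad and value of joint each of lid1, lid2, lid3 above 2.3 rad and x of can1 in the frame of caddy between -0.012 and 0.012 m and y of can1 in the frame of caddy between -0.085 and 0.085 m and z of each of can1, can2, can3 in the frame of caddy below 0.01 m and angle between each of can1, can2, can3's own z axis and vertical below 0.12 rad and value of joint gasket2 between 0.04 and 0.4 rad and x of can2 in the frame of caddy between -0.012 and 0.012 m and y of can2 in the frame of caddy between -0.085 and 0.085 m and value of joint gasket3 between 0.04 and 0.4 rad and x of can3 in the frame of caddy between -0.012 and 0.012 m and y of can3 in the frame of caddy between -0.085 and 0.085 m), for 0.2 s.
2. the loaded caddy is pushed home in its bay (all of step 1 and x of caddy in the frame of bay between -0.012 and 0.012 m and y of caddy in the frame of bay between -0.018 and 0.018 m and angle between the x axis of caddy and the x axis of bay, either way round below 0.12 rad), for 0.2 s.
At the end, for the whole second after the job is handed in: Every canister stands upright (0.12 rad) in a caddy compartment, underside at most 10 mm above the caddy's, gasket joint at 0.04 to 0.40 rad; caddy home in the bay: 12 mm in depth, 18 mm sideways, 0.12 rad of square; all at rest (all of step 2 and linear speed of each of caddy, can1, can2, can3 below 0.02 m/s); the robot touches nothing.
It fails at once if a lid is overtightened (gasket beyond 0.40 rad) (value of joint any of gasket1, gasket2, gasket3 above 0.4 rad).
It fails at once if a lid is screwed (part-way, 1.1 to 2.3 rad) while its canister is not in the holder ((value of joint lid1 between 1.1 and 2.3 rad and horizontal distance between can1 and holder above 0.03 m) or (value of joint lid2 between 1.1 and 2.3 rad and horizontal distance between can2 and holder above 0.03 m) or (value of joint lid3 between 1.1 and 2.3 rad and horizontal distance between can3 and holder above 0.03 m)).
It fails at once if a canister is tipped over (angle between any of can1, can2, can3's own z axis and vertical above 0.8 rad).
It fails at once if the caddy is lifted off the bench (height (world z) of caddy above 0.025 m).
It fails at once if a bystander is disturbed (moved more than 40 mm) (distance of any of level, hexkeys, saucer, hinge_pin, screwdriver, wrench, mug from where it was at the start of the episode above 0.04 m).
Of can3, mug only 1 to 2 are there at a start; the rules pass over those that are not, and their reading is None.
At some moment in a run one of caddy may be knocked a few centimetres aside while the robot is not near it.
It also fails if it takes over 210 s, if anything falls off the work surface, if the arm or the gripper's body presses on something with over 40 N, if the wrist force passes 120 N, or if a joint passes its speed limit or range.

## Robot

A 6-joint arm with a two-finger parallel gripper is mounted at the origin on the work surface. World frame = base frame: x ahead of the robot, y to its left, z up, the work surface at z = 0. Lengths are in m, angles in rad, forces in N, time in s.
With the tool pointing down it reaches from about 0.275 to 0.725 m from the base axis. Payload 15.9 kg.
Tool frame: the origin (TCP) lies at the very end of the fingers, on their centre line; the grasp point (between the pads) lies 19 mm behind it; z points along the fingers, x is the direction in which the jaws open and shut, and the axes are right-handed (so a half turn about z gives the same grasp; the last joint's range is limited). The gripper opens to 85 mm and grips with 20 to 120 N. Pads are 22 mm wide; open, the fingers measure 114 mm over their backs; the gripper's body (76 mm by 85 mm) begins 54 mm behind the grasp point. The pads swing forward as they close: fully open they stand 13 mm farther back than shut.
Start: joints at [1.314, 0.213, -0.034, 1.323, 0, 1.571], TCP at [0.127, 0.484, 0.231] pointing down, gripper open.
Joint ranges: [-2.98, 2.98], [-0.74, 1.72], [-1.14, 1.35], [-2.1, 2.04], [-1.57, 1.44], [-3.14, 3.14]. Speed limits (rad/s): [1.89, 1.89, 2.39, 2.57, 3.14, 3.14].

## Interface

Orientations are given as a 3x3 rotation matrix whose columns are the frame's x, y, z axes.
In Python, from station import get_obs, get_image, camera_params, hand_in gives the robot as it stands. The module is installed in compiled form; this text tells all that it offers.
- The arm moves only by the shell command python3 -m pendant 'ROWS' [OPENING] [FORCE]. ROWS is JSON, a list of rows, each a list of 4 numbers: the shift along the tool's x, y, z in units of 40 mm (1.0 is 40 mm), then the turn about the tool's z in units of 6 degrees (1.0 is 6 degrees). In form: [[x, y, z, yaw], ...]. A call has 1 to 12 rows; each row is the pose to reach, as a shift and turn from the pose commanded when the call began, along the tool's axes at that moment; what a row does not reach only later rows make up. A row lasts 1/10 s, in which the tool goes at most 50 mm and 8.59 degrees, less where a joint would pass 70% of its speed; a pose out of reach is approached as far as the arm can. A call with a gripper value outside its range is refused whole. OPENING is the closure, from 0 (fully open) to 1 (shut), set as the call begins (- or left out, the last holds). The fingers move at their own pace and stop on an object; FORCE is the grip in N (left out, the last holds). Time passes only in rows, so rows that repeat a pose let the fingers close. It gives the time, the measured TCP pose, the force and the opening at its end, in the units of the state.
- get_obs(): the state, without advancing time (a new reading comes with each control period).
- get_image(name): name is "scene" or "top"; returns the picture (400x640x3 uint8, red, green, blue); there is no depth.
- camera_params(name): a dict with "mtx" (3x3 intrinsics, pixels), "k1" (the pictures are not rectified: a ray, as slopes to the right and down, at radius r is drawn at 1 + k1 r^2 times it, then the intrinsics apply), "cam_to_world" (4x4, takes a point from camera to world coordinates). Camera axes: x right, y down, z forward; pixel columns grow to the right and rows downward; lengths in m; the calibration is good to about 2 mm. A picture is of the moment at which its call begins. camera_params takes no time and is no camera call.
- hand_in(): hands the job in, once; it reports no verdict.
The state is a dict: "time_s": time; "joint_positions": joint angles; "dq": joint speeds; "tau": joint torques, N m; "tcp_pos": TCP position; "eef_rot": TCP orientation; "force": force on the tool from outside, world axes, zero at the start; "ft_torque": the same for the moment, N m; "width": finger opening in m.
Only numpy, scipy, OpenCV 4.12 (cv2) and the standard library are available. Lean on these libraries where they do the work, as an engineer would, in place of code of your own. Each camera call takes 0.05 s, during which the arm holds its last target.

## Working session

There is one attempt and no reset: what is moved stays moved. The work goes in short steps, Python scripts to look and compute and a shell command to move; the robot and the scene stay as the last step left them, time stands still between calls to the robot, and variables do not carry over. Pictures are saved under pics/ and viewed, and the job is handed in when it is done.

```bash
mkdir -p pics
cat > look.py <<'E'
import sys,cv2,numpy as np
from station import *
def snap(n,tag):
    im=get_image(n); cv2.imwrite(f'pics/{tag}_{n}.png',im[:,:,::-1]); return im
E
python3 - <<'E'
from look import *
for n in("scene","top"):
    snap(n,'a'); p=camera_params(n); print(n,p)
o=get_obs()
print({k:np.round(v,3).tolist() for k,v in o.items()})
E
```

```text
scene {'mtx': array([[511.95780852,   0.        , 323.46153325],
       [  0.        , 511.95780852, 205.64944441],
       [  0.        ,   0.        ,   1.        ]]), 'k1': -0.16171370230085644, 'cam_to_world': array([[-0.91189709,  0.34039769, -0.22928828,  0.85629861],
       [ 0.41029236,  0.76995984, -0.48869421,  0.7233407 ],
       [ 0.01019239, -0.53971405, -0.8417867 ,  1.10266529],
       [ 0.        ,  0.        ,  0.        ,  1.        ]])}
top {'mtx': array([[391.24187309,   0.        , 323.51777422],
       [  0.        , 391.24187309, 196.7161851 ],
       [  0.        ,   0.        ,   1.        ]]), 'k1': -0.08952880943523123, 'cam_to_world': array([[-0.01438074, -0.98333227,  0.18124799,  0.37740952],
       [-0.99988751,  0.01336973, -0.00679859,  0.13585289],
       [ 0.00426204, -0.18132537, -0.98341392,  1.03324787],
       [ 0.        ,  0.        ,  0.        ,  1.        ]])}
{'time_s': 0.1, 'joint_positions': [1.314, 0.213, -0.035, 1.324, 0.0, 1.571], 'dq': [-0.002, -0.001, 0.003, -0.0, -0.001, -0.0], 'tau': [-0.003, -68.725, 48.781, 0.012, -0.0, 0.0], 'tcp_pos': [0.127, 0.483, 0.231], 'eef_rot': [[0.254, 0.967, -0.0], [0.967, -0.254, -0.001], [-0.001, -0.0, -1.0]], 'force': [0.488, 0.591, -0.436], 'ft_torque': [0.025, -0.028, 0.016], 'width': 0.085}
```

View pics/a_scene.png

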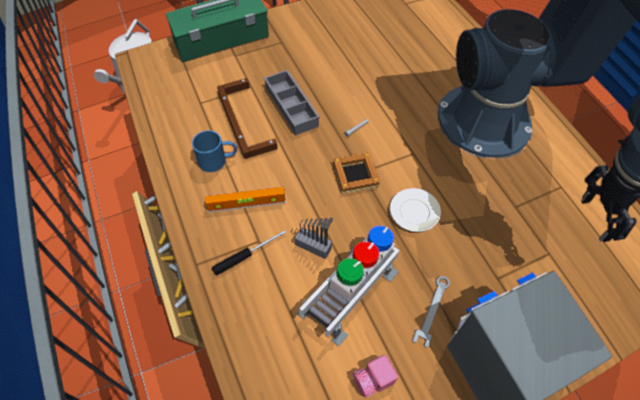

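View pics/a_top.png

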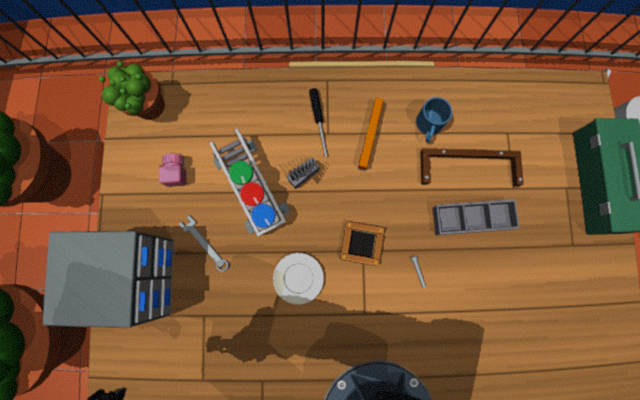

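The top view shows the rack with blue (263,215), red (252,193) and green (240,172) lids, the holder at (363,244), the caddy at (476,217), and the bay at (471,167). The mug is present. Next I'll zoom in and measure.

```bash
cat >> look.py <<'E'
P={n:camera_params(n) for n in("scene","top")}
def ray(n,uv):
    p=P[n];K=p['mtx'];k=p['k1']
    d=cv2.undistortPoints(np.array([[uv]],float),K,np.array([k,0,0,0.]))[0,0]
    M=p['cam_to_world']; v=M[:3,:3]@np.array([d[0],d[1],1]); return M[:3,3],v/np.linalg.norm(v)
def onz(n,uv,z):
    c,v=ray(n,uv); return c+v*(z-c[2])/v[2]
def proj(n,X):
    p=P[n];T=np.linalg.inv(p['cam_to_world'])
    r,_=cv2.Rodrigues(T[:3,:3]); q,_=cv2.projectPoints(np.array(X,float).reshape(-1,1,3),r,T[:3,3],p['mtx'],np.array([p['k1'],0,0,0.])); return q[:,0]
def two(a,b):
    c1,v1=ray('top',a);c2,v2=ray('scene',b)
    A=np.stack([v1,-v2],1); t=np.linalg.lstsq(A,c2-c1,rcond=None)[0]
    p,q=c1+v1*t[0],c2+v2*t[1]; return (p+q)/2,np.linalg.norm(p-q)
def crop(im,x0,y0,x1,y1,s,tag):
    c=cv2.resize(im[y0:y1,x0:x1],None,fx=s,fy=s,interpolation=cv2.INTER_CUBIC)
    cv2.imwrite(f'pics/{tag}.png',c[:,:,::-1])
def blobs(im,col):
    h=cv2.cvtColor(im,cv2.COLOR_RGB2HSV)
    R={'blue':((105,150,120),(118,255,255)),'red':((0,215,150),(4,255,255)),'green':((50,140,70),(80,255,255))}[col]
    m=cv2.inRange(h,np.array(R[0]),np.array(R[1]))
    return m
E
python3 - <<'E'
from look import *
t=cv2.imread('pics/a_top.png')[:,:,::-1];s=cv2.imread('pics/a_scene.png')[:,:,::-1]
crop(t,200,110,400,290,4,'b1'); crop(t,400,130,540,250,5,'b2'); crop(s,290,140,450,350,2.8,'b3')
E
```

```text
(no output)
```

View pics/b1.png

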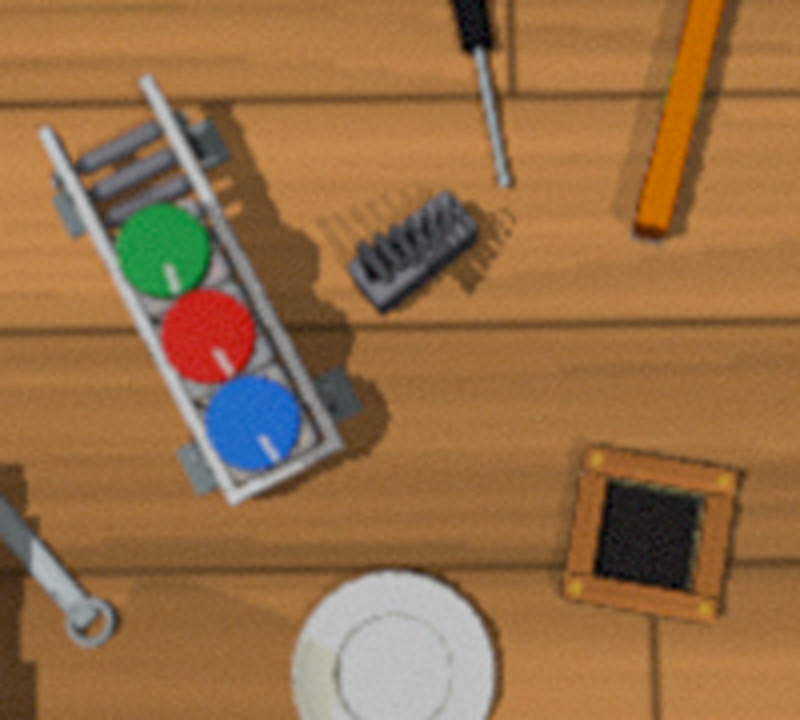

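View pics/b2.png

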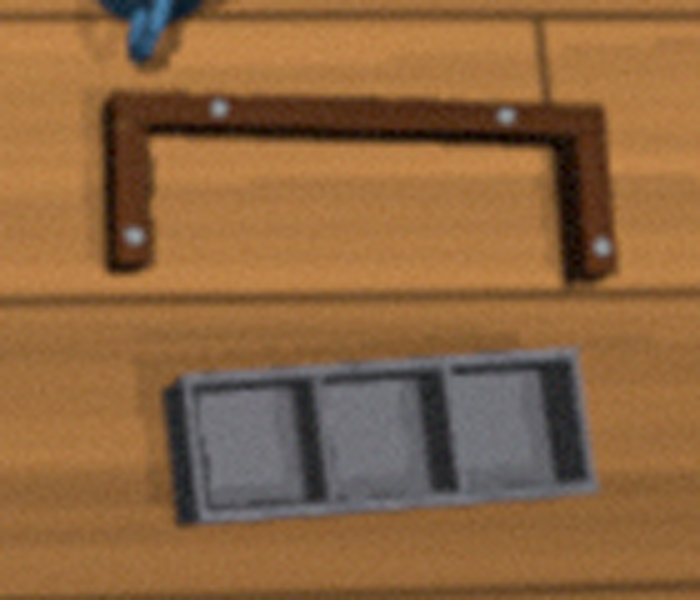

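View pics/b3.png

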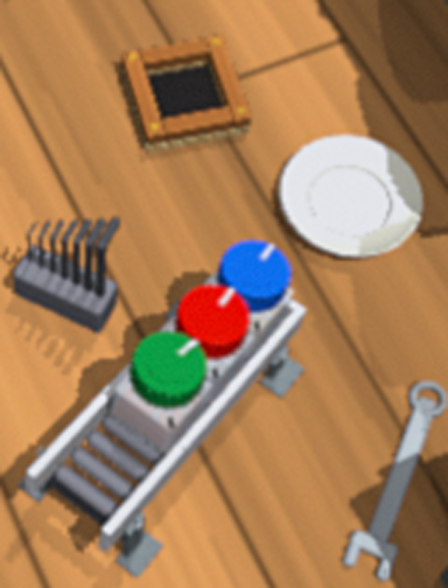

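Run:
```python
from look import *
np.set_printoptions(precision=4,suppress=True)
t=cv2.imread('pics/a_top.png')[:,:,::-1];s=cv2.imread('pics/a_scene.png')[:,:,::-1]
for c in('blue','red','green'):
    r=[]
    for n,im,roi in(('top',t,(200,130,300,240)),('scene',s,(320,215,410,300))):
        m=blobs(im,c); k=np.zeros_like(m); k[roi[1]:roi[3],roi[0]:roi[2]]=m[roi[1]:roi[3],roi[0]:roi[2]]
        M=cv2.moments(k,True); r.append((M['m10']/M['m00'],M['m01']/M['m00'])); print(c,n,r[-1],M['m00'])
    print(two(*r), onz('top',r[0],.12))
f=lambda L,z,k,o:np.array([onz('top',(x/k+o[0]-.4,y/k+o[1]-.4),z)[:2] for x,y in L])
def quad(c):
    for i in range(4): print('  edge',i,np.linalg.norm(c[i]-c[(i+1)%4]),np.degrees(np.arctan2(*(c[(i+1)%4]-c[i])[::-1])))
    print('  centre',c.mean(0))
h=f([(588,445),(742,468),(714,620),(564,597)],.026,4,(200,110));print('holder',h);quad(h)
c=f([(185,378),(577,347),(598,492),(195,524)],.042,5,(400,130));print('caddy',c);quad(c)
b=f([(108,92),(603,105),(615,275),(106,268)],.030,5,(400,130));print('bay outer',b);quad(b)
b=f([(150,133),(552,143)],.030,5,(400,130));print('bay inner back',b)
k=f([(42,130),(148,78),(340,440),(235,500)],.05,4,(200,110));print('rack',k)
kz=f([(340,440),(235,500)],.052,4,(200,110)); ku=f([(42,130),(148,78)],.09,4,(200,110)); k=np.vstack([ku,kz]); print(k); quad(k)
```

```text
blue top (262.6532663316583, 214.7964824120603) 398.0
blue scene (380.9132530120482, 237.51566265060242) 415.0
(array([0.5048, 0.2755, 0.1114]), np.float64(0.0018512623931986846)) [0.5043 0.2736 0.12  ]
red top (252.0722891566265, 192.66265060240963) 249.0
red scene (365.375, 253.19414893617022) 376.0
(array([0.5569, 0.3002, 0.1206]), np.float64(0.002145351494109598)) [0.5579 0.2997 0.12  ]
green top (240.3660477453581, 171.76127320954907) 377.0
green scene (349.451171875, 271.453125) 512.0
(array([0.6079, 0.328 , 0.1259]), np.float64(0.0005295407364177795)) [0.6096 0.3291 0.12  ]
holder [[ 0.4987  0.07  ]
 [ 0.4822 -0.0295]
 [ 0.3852 -0.0077]
 [ 0.4014  0.0877]]
  edge 0 0.10084822179214341 -99.40983911676332
  edge 1 0.09938630764403548 167.3479468214734
  edge 2 0.09672647621116746 80.38058733228048
  edge 3 0.09888478259872892 -10.278196472044272
  centre [0.4419 0.0301]
caddy [[ 0.5338 -0.1634]
 [ 0.5471 -0.3761]
 [ 0.4703 -0.3798]
 [ 0.4581 -0.1638]]
  edge 0 0.21305017834097026 -86.41596994834282
  edge 1 0.0769345650448162 -177.21632273839776
  edge 2 0.2163584733857733 93.20966915022701
  edge 3 0.07564024243961888 0.265692933917969
  centre [ 0.5023 -0.2708]
bay outer [[ 0.692  -0.1359]
 [ 0.6835 -0.4122]
 [ 0.5882 -0.408 ]
 [ 0.5951 -0.1286]]
  edge 0 0.27644521182692705 -91.76085989768907
  edge 1 0.09542325710766889 177.48243220356088
  edge 2 0.27944306997238366 88.58227338484099
  edge 3 0.09718156589406463 -4.269162620139355
  centre [ 0.6397 -0.2712]
bay inner back [[ 0.6689 -0.1572]
 [ 0.662  -0.3804]]
rack [[0.7096 0.4269]
 [0.7444 0.3573]
 [0.5011 0.2284]
 [0.4639 0.2945]]
[[0.6961 0.4151]
 [0.7295 0.3483]
 [0.5008 0.2282]
 [0.4637 0.2942]]
  edge 0 0.07466547473583117 -63.42980963119262
  edge 1 0.2582847978873611 -152.27944026093002
  edge 2 0.0757047845969708 119.36306897235711
  edge 3 0.26195575568702417 27.49674997740605
  centre [0.5975 0.3214]
```

```bash
cat >> look.py <<'E'
np.set_printoptions(precision=4,suppress=True)
def rows(x,y,z,ang):
    """units (tool axes now) to TCP target, jaw (tool x) direction ang deg"""
    o=get_obs();R=o['eef_rot'];d=np.array([x,y,z])-o['tcp_pos'];u=R.T@d/.04
    a=np.degrees(np.arctan2(R[1,0],R[0,0])); w=-((ang-a)); 
    print('units',np.round(u,2),'yaw units',np.round(w/6,2),'(+-60)','dist mm',np.round(np.linalg.norm(d)*1e3),'q',np.round(o['joint_positions'],2))
def st():
    o=get_obs();R=o['eef_rot']
    print('t%.1f'%o['time_s'],'tcp',o['tcp_pos'],'ang %.1f'%np.degrees(np.arctan2(R[1,0],R[0,0])),'w %.4f'%o['width'],'F',o['force'],'T',o['ft_torque'],'q6 %.2f'%o['joint_positions'][5])
E
python3 - <<'E'
from look import *
for a,b in(((135,233),(553,272)),((46,325),(538,398)),((135,327),(610,352))):print('cab',two(a,b))
for z in(0,.06): print('hex',onz('top',(304,173),z),onz('scene',(314,240),z))
g=lambda x,y:(x/2.8+290-.4,y/2.8+140-.4)
print('holder scene',[onz('scene',g(*p),.026) for p in((217,40),(123,52),(148,137),(247,122))])
rows(.5061,.2753,.2,117.4)
E
```

```text
cab (array([0.4036, 0.522 , 0.3475]), np.float64(0.1251197574620407))
cab (array([0.309 , 0.7522, 0.1068]), np.float64(0.14677057821784573))
cab (array([0.187 , 0.6744, 0.0206]), np.float64(0.13578348386794842))
hex [0.6341 0.1808 0.    ] [0.6183 0.1651 0.    ]
hex [0.6192 0.1782 0.06  ] [0.6312 0.1955 0.06  ]
holder scene [array([ 0.3883, -0.0048,  0.026 ]), array([ 0.477 , -0.0277,  0.026 ]), array([0.4973, 0.0705, 0.026 ]), array([0.4065, 0.0922, 0.026 ])]
units [-2.62 10.49  0.77] yaw units -7.02 (+-60) dist mm 434.0 q [ 1.31  0.21 -0.03  1.32  0.    1.57]
```

```bash
python3 -c "
from look import *
print(onz('top',(172,235),0),onz('top',(172,325),0),onz('top',(135,233),.2))"
python3 -m pendant '[[-2.6,1,0,-1],[-2.6,2,0,-2],[-2.6,3,0.4,-3],[-2.6,4.2,0.77,-4],[-2.6,5.4,0.77,-5],[-2.6,6.6,0.77,-6],[-2.6,7.8,0.77,-7],[-2.6,9,0.77,-7],[-2.6,10.3,0.77,-7],[-2.6,10.5,0.77,-7],[-2.6,10.5,0.77,-7],[-2.6,10.5,0.77,-7]]' 0 60
```

```text
[0.4693 0.535  0.    ] [0.2357 0.5256 0.    ] [0.4564 0.5409 0.2   ]
time_s: 1.3
tcp_pos: [0.5066, 0.2761, 0.1999]
eef_rot: [[-0.458, 0.889, -0.001], [0.889, 0.458, -0.0], [0.0, -0.001, -1.0]]
force: [-0.3, -0.7, -0.6]
width: 0.0856
```

Run:
```python
from look import *
st(); rows(.5061,.2753,.083,117.4)
s=snap('scene','c');t=snap('top','c'); crop(t,180,110,380,290,3.5,'c1');crop(s,270,130,470,310,3.5,'c2')
```

```text
t1.3 tcp [0.5066 0.2761 0.1999] ang 117.2 w 0.0856 F [-0.2916 -0.6581 -0.5804] T [ 0.0489  0.0558 -0.0122] q6 0.02
units [-0.01 -0.02  2.92] yaw units -0.03 (+-60) dist mm 117.0 q [0.5  0.38 0.12 1.31 0.   0.02]
```

View pics/c2.png

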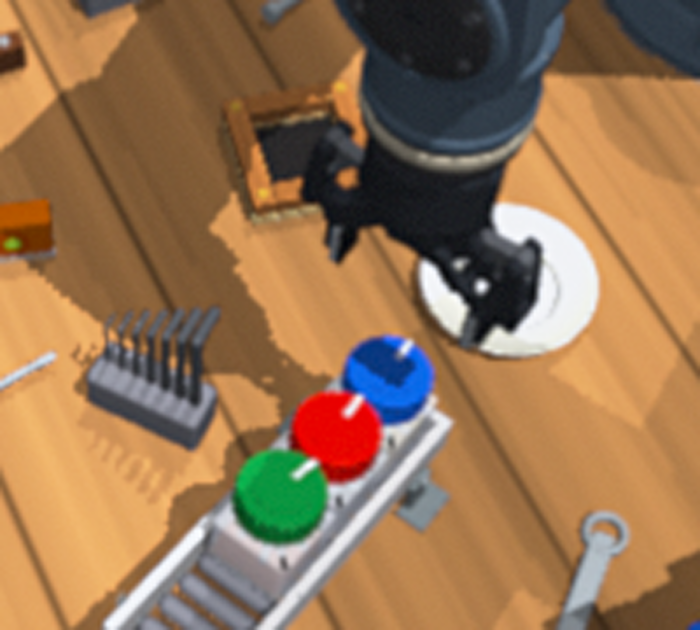

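The gripper is above the blue lid (388,375 in the crop) with the jaws across the track, so I'll descend and grip it.

```bash
python3 -m pendant '[[0,0,1,0],[0,0,2,0],[0,0,2.9,0],[0,0,2.9,0],[0,0,2.9,0]]' 0 60 >/dev/null; python3 -m pendant '[[0,0,0,0],[0,0,0,0],[0,0,0,0],[0,0,0,0],[0,0,0,0],[0,0,0,0]]' 1 60;python3 - <<'E'
from look import *
st()
s=snap('scene','d'); crop(s,320,150,470,320,4,'d2')
E
```

```text
time_s: 2.5
tcp_pos: [0.508, 0.2766, 0.0865]
eef_rot: [[-0.458, 0.889, 0.003], [0.889, 0.458, 0.001], [-0.001, 0.003, -1.0]]
force: [-0.3, -3.3, 11.0]
width: 0.0546
t2.5 tcp [0.508  0.2766 0.0865] ang 117.3 w 0.0546 F [-0.3387 -3.2725 11.0413] T [-0.5004  0.1198  0.0425] q6 0.02
```

View pics/d2.png

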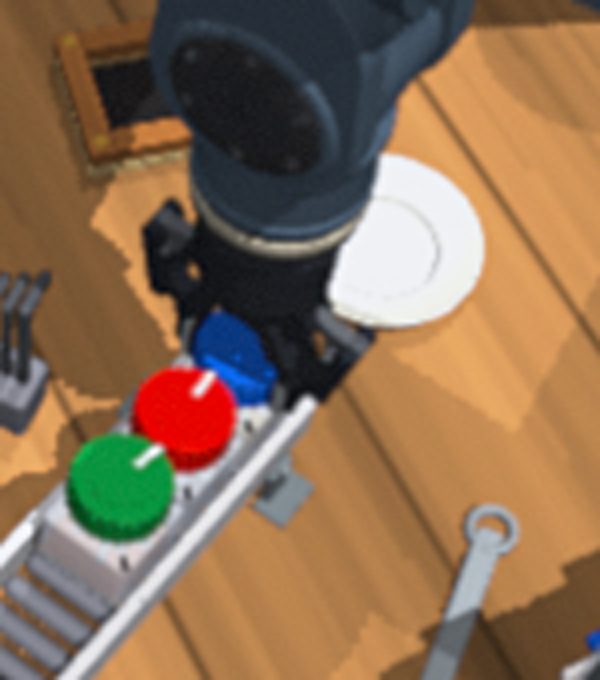

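```bash
python3 -m pendant '[[0,0,-0.4,0],[0,0,-0.8,0],[0,0,-1.2,0],[0,0,-2,0],[0,0,-2.8,0],[0,0,-3,0],[0,0,-3,0],[0,0,-3,0]]';python3 - <<'E'
from look import *
st(); rows(.442,.031,.2,169.6)
s=snap('scene','e'); crop(s,300,130,460,310,4,'e2')
E
```

```text
time_s: 3.35
tcp_pos: [0.5065, 0.2762, 0.2036]
eef_rot: [[-0.458, 0.889, -0.001], [0.889, 0.458, -0.0], [-0.0, -0.001, -1.0]]
force: [-0.5, 0.0, -2.3]
width: 0.0543
t3.4 tcp [0.5065 0.2762 0.2036] ang 117.3 w 0.0543 F [-0.4762  0.0306 -2.2521] T [-0.0037 -0.0241  0.0321] q6 0.02
units [-4.71 -4.24  0.09] yaw units -8.72 (+-60) dist mm 254.0 q [ 0.5   0.38  0.12  1.31 -0.    0.02]
```

View pics/e2.png

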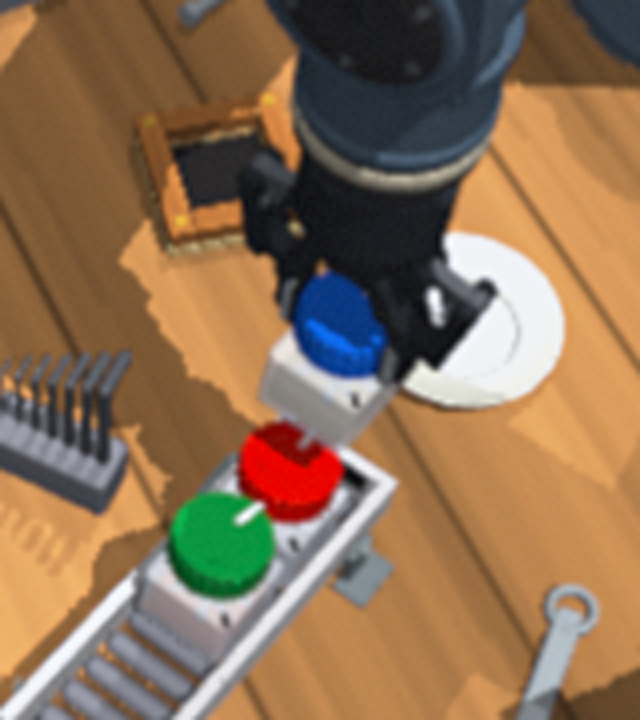

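```bash
python3 -m pendant '[[-0.9,-0.8,0,-1],[-1.8,-1.6,0,-2],[-2.7,-2.4,0,-3.3],[-3.6,-3.2,0.1,-4.6],[-4.5,-4,0.1,-6],[-4.7,-4.24,0.1,-7.3],[-4.7,-4.24,0.1,-8.7],[-4.7,-4.24,0.1,-8.7],[-4.7,-4.24,0.1,-8.7],[-4.7,-4.24,0.1,-8.7]]';python3 - <<'E'
from look import *
st(); rows(.442,.031,.1,169.6)
s=snap('scene','f'); crop(s,270,70,430,220,4.5,'f2')
t=snap('top','f'); crop(t,300,170,430,280,5,'f1')
E
```

```text
time_s: 4.4
tcp_pos: [0.4421, 0.0319, 0.2001]
eef_rot: [[-0.983, 0.185, -0.001], [0.185, 0.983, -0.0], [0.001, -0.0, -1.0]]
force: [0.2, 0.2, -1.5]
width: 0.0545
t4.4 tcp [0.4421 0.0319 0.2001] ang 169.3 w 0.0545 F [ 0.1747  0.21   -1.4764] T [-0.0092  0.0353  0.0036] q6 -1.31
units [-0.   -0.02  2.5 ] yaw units -0.05 (+-60) dist mm 100.0 q [ 0.07  0.11 -0.24  1.22  0.   -1.31]
```

View pics/f2.png

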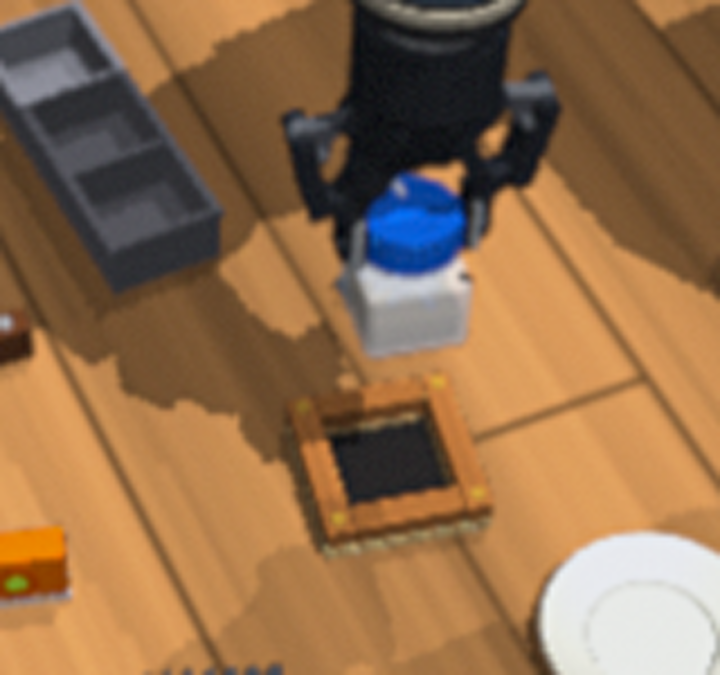

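View pics/f1.png

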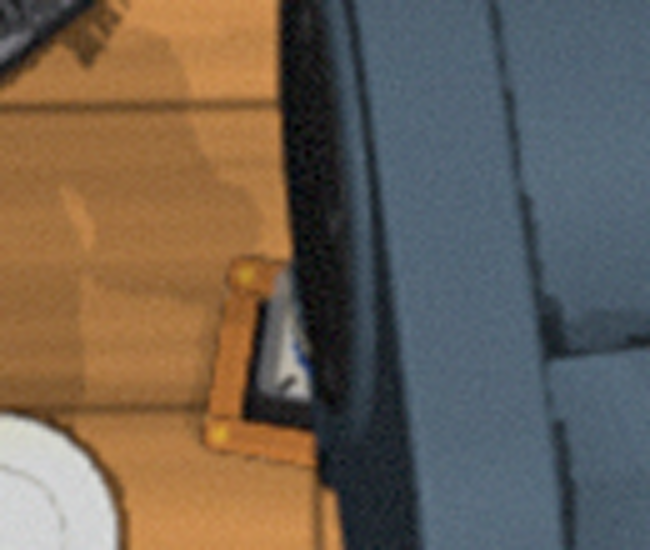

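Run:
```python
from look import *
c=np.array([.4421,.0319]); a=np.radians(169.3); tx=np.array([np.cos(a),np.sin(a),0]); ty=np.array([np.cos(a-np.pi/2),np.sin(a-np.pi/2),0])
print('seen', (370/4.5+269.6,357/4.5+69.6),(468/4.5+269.6,345/4.5+69.6),'top left edge lid bottom..')
for phi in(0,.07,.14):
  ax=np.array([0,0,1])*np.cos(phi)-ty*np.sin(phi); yy=ty*np.cos(phi)+np.array([0,0,1])*np.sin(phi)
  # lid centre at TCP+19..21
  for zz in(.215,.219,):
    L=np.array([c[0],c[1],zz]); u=L-.066*ax
    print(phi,zz,proj('scene',[u+yy*.029-tx*.029,u+yy*.029+tx*.029,u+yy*.029-tx*.029+ax*.046]).round(1).tolist(), u)
```

```text
seen (351.82222222222225, 148.93333333333334) (373.6, 146.26666666666665) top left edge lid bottom..
0 0.215 [[349.9, 151.3], [373.1, 147.1], [350.9, 138.9]] [0.4421 0.0319 0.149 ]
0 0.219 [[350.0, 150.3], [373.3, 146.1], [351.0, 137.7]] [0.4421 0.0319 0.153 ]
0.07 0.215 [[350.4, 152.2], [373.8, 148.0], [351.1, 138.7]] [0.443  0.0364 0.1492]
0.07 0.219 [[350.5, 151.2], [373.9, 146.9], [351.2, 137.6]] [0.443  0.0364 0.1532]
0.14 0.215 [[351.0, 153.0], [374.4, 148.7], [351.3, 138.5]] [0.4438 0.0409 0.1496]
0.14 0.219 [[351.0, 151.9], [374.6, 147.7], [351.4, 137.4]] [0.4438 0.0409 0.1536]
```

```bash
python3 -m pendant '[[0,-0.05,0.9,0],[0,-0.05,1.8,0],[0,-0.05,2.6,0],[0,-0.05,2.8,0],[0,-0.05,3,0],[0,-0.05,3.15,0],[0,-0.05,3.3,0],[0,-0.05,3.4,0],[0,-0.05,3.4,0],[0,-0.05,3.4,0]]';python3 - <<'E'
from look import *
st()
s=snap('scene','g'); crop(s,270,90,430,220,4.5,'g2')
E
```

```text
time_s: 5.5
tcp_pos: [0.4436, 0.0276, 0.067]
eef_rot: [[-0.983, 0.184, 0.004], [0.184, 0.983, -0.004], [-0.005, -0.003, -1.0]]
force: [-9.8, -20.9, 39.2]
width: 0.0544
t5.5 tcp [0.4436 0.0276 0.067 ] ang 169.4 w 0.0544 F [ -9.784  -20.856   39.1956] T [-3.4804  2.3825  0.0642] q6 -1.32
```

View pics/g2.png

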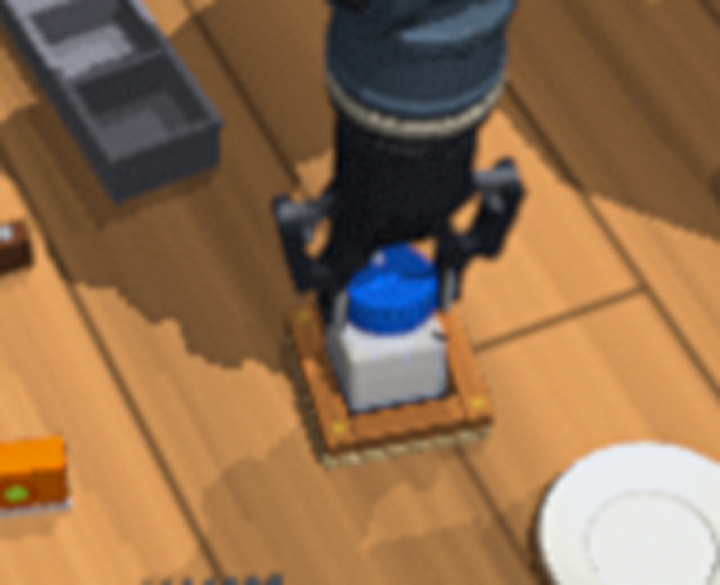

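```bash
python3 -m pendant '[[0,0,-0.3,0],[0.05,-0.12,-0.3,0],[0.05,-0.12,-0.2,0],[0.05,-0.12,-0.1,0],[0.05,-0.12,0,0],[0.05,-0.12,0.05,0],[0.05,-0.12,0.05,0]]';python3 - <<'E'
from look import *
st()
E
```

```text
time_s: 6.25
tcp_pos: [0.4387, 0.0252, 0.0619]
eef_rot: [[-0.983, 0.182, -0.001], [0.182, 0.983, -0.0], [0.001, -0.0, -1.0]]
force: [0.0, -0.3, -1.6]
width: 0.0546
t6.2 tcp [0.4387 0.0252 0.0619] ang 169.5 w 0.0546 F [ 0.0317 -0.2519 -1.5646] T [ 0.0307 -0.0485 -0.0299] q6 -1.33
```

Now it is free in the nest with no contact force. I'll lower it until it touches.

```bash
python3 -m pendant '[[0,0,0.05,0],[0,0,0.1,0],[0,0,0.15,0],[0,0,0.15,0]]';python3 - <<'E'
from look import *
st()
E
```

```text
time_s: 6.65
tcp_pos: [0.4407, 0.0263, 0.0583]
eef_rot: [[-0.983, 0.182, 0.004], [0.182, 0.983, 0.002], [-0.003, 0.003, -1.0]]
force: [-5.4, 7.7, 33.6]
width: 0.0544
t6.7 tcp [0.4407 0.0263 0.0583] ang 169.5 w 0.0544 F [-5.4169  7.6923 33.6051] T [ 1.3575  1.679  -0.0577] q6 -1.33
```

```bash
python3 -m pendant '[[0,0,0,0],[0,0,0,0],[0,0,0,0],[0,0,0,0],[0,0,0,0]]' 0 60;python3 - <<'E'
from look import *
st();rows(.442,.031,.06,169.5)
s=snap('scene','h'); crop(s,270,90,430,220,4.5,'h2')
E
```

```text
time_s: 7.15
tcp_pos: [0.439, 0.0251, 0.0564]
eef_rot: [[-0.983, 0.183, -0.0], [0.183, 0.983, -0.0], [0.0, -0.0, -1.0]]
force: [-0.2, -0.5, -0.0]
width: 0.0855
t7.2 tcp [0.439  0.0251 0.0564] ang 169.5 w 0.0855 F [-0.2285 -0.4928 -0.0228] T [ 0.0187 -0.0056  0.0284] q6 -1.33
units [-0.05  0.16 -0.09] yaw units -0.0 (+-60) dist mm 8.0 q [ 0.06  0.21 -0.51  0.86 -0.   -1.33]
```

View pics/h2.png

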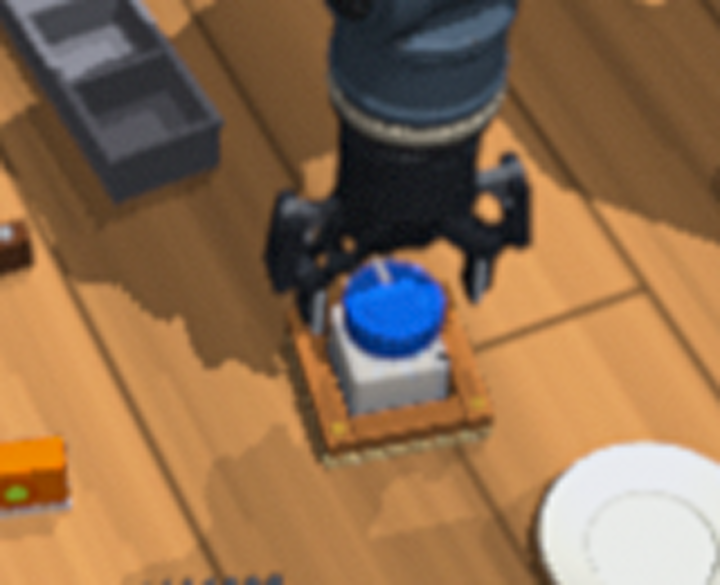

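```bash
cat >> look.py <<'E'
def lid(im,n,c,roi):
    m=blobs(im,c);k=np.zeros_like(m);k[roi[1]:roi[3],roi[0]:roi[2]]=m[roi[1]:roi[3],roi[0]:roi[2]]
    cn=max(cv2.findContours(k,cv2.RETR_EXTERNAL,cv2.CHAIN_APPROX_NONE)[0],key=cv2.contourArea)
    x,y,w,h=cv2.boundingRect(cn); return x,y,w,h
E
python3 - <<'E'
from look import *
s=cv2.imread('pics/h_scene.png')[:,:,::-1]
x,y,w,h=lid(s,'scene','blue',(330,140,390,180));print(x,y,w,h)
# predicted silhouettes for lid centred at given xy upright, underside z=.008
th=np.linspace(0,2*np.pi,73)
for c in((.442,.031),(.440,.027),(.442,.035)):
  q=proj('scene',[[c[0]+.028*np.cos(a),c[1]+.028*np.sin(a),z] for a in th for z in(.062,.086)])
  print(c,q.min(0),q.max(0))
E
```

```text
346 149 22 20
(0.442, 0.031) [344.9869 147.3415] [367.5676 170.5447]
(0.44, 0.027) [345.0168 145.9858] [367.5536 169.1296]
(0.442, 0.035) [345.6618 148.4583] [368.2869 171.7092]
```

Run:
```python
from look import *
g=lambda x,y:(x/4.5+269.6,y/4.5+89.6)
c=np.array([.442,.032])
for nm,p,z in(('line out',(377,260),.086),('line in',(390,287),.086),('mark',(443,355),.054)):
    w=onz('scene',g(*p),z)[:2]-c; print(nm,w,np.degrees(np.arctan2(w[1],w[0])))
rows(.442,.031,.056,169.5)
```

```text
line out [-0.0051 -0.0292] -99.81501248025387
line in [-0.0032 -0.0087] -109.92394148968195
mark [-0.0221  0.0256] 130.81139845708077
units [-0.05  0.16  0.01] yaw units -0.0 (+-60) dist mm 7.0 q [ 0.06  0.21 -0.51  0.86 -0.   -1.33]
```

```bash
python3 -m pendant '[[-0.05,0.16,0,0],[-0.05,0.16,0,0],[-0.05,0.16,0,0]]' 0 80 >/dev/null; python3 -m pendant '[[0,0,0,0],[0,0,0,0],[0,0,0,0],[0,0,0,0],[0,0,0,0],[0,0,0,0]]' 1 80;python3 -c "
from look import *
st()"; python3 -m pendant '[[0,0,0,1],[0,0,0,2],[0,0,0,3],[0,0,0,4],[0,0,0,5],[0,0,0,6],[0,0,0,7],[0,0,0,8]]'>/dev/null;python3 -c "
from look import *
st()"; python3 -m pendant '[[0,0,0,1],[0,0,0,2],[0,0,0,3],[0,0,0,4],[0,0,0,5],[0,0,0,6],[0,0,0,7],[0,0,0,8]]'>/dev/null;python3 -c "
from look import *
st()"
```

```text
time_s: 8.1
tcp_pos: [0.442, 0.0311, 0.0569]
eef_rot: [[-0.983, 0.183, 0.0], [0.183, 0.983, 0.0], [0.0, 0.0, -1.0]]
force: [-4.6, -0.2, 11.1]
width: 0.054
t8.1 tcp [0.442  0.0311 0.0569] ang 169.5 w 0.0540 F [-4.6069 -0.2438 11.0624] T [0.0699 0.9445 0.0203] q6 -1.32
t8.9 tcp [0.4427 0.0309 0.0569] ang 121.2 w 0.0538 F [ 0.0073 -0.7414  6.3542] T [-0.3302 -0.0977  0.1673] q6 -0.48
t9.7 tcp [0.4426 0.0308 0.057 ] ang 73.2 w 0.0541 F [-0.9595 -3.3212  7.6273] T [-0.5772  0.1782  0.1235] q6 0.36
```

```bash
R(){ python3 -c "
from look import *
st()"; }; python3 -m pendant '[[0,0,0,0.7],[0,0,0,1.4],[0,0,0,2],[0,0,0,2]]'>/dev/null;R; python3 -m pendant '[[0,0,0,0.5],[0,0,0,1]]'>/dev/null;R;  python3 -m pendant '[[0,0,0,0.5],[0,0,0,0.5]]'>/dev/null;R
```

```text
t10.1 tcp [0.4426 0.0307 0.057 ] ang 61.3 w 0.0543 F [-0.5697 -2.219   6.5998] T [-0.5137  0.174  -0.0892] q6 0.57
t10.3 tcp [0.4425 0.0307 0.057 ] ang 55.4 w 0.0541 F [-1.8645 -3.5298  8.1073] T [-0.6773  0.2782  0.1417] q6 0.67
t10.5 tcp [0.4426 0.0307 0.057 ] ang 52.4 w 0.0540 F [-0.5412 -3.493   6.934 ] T [-0.5879  0.2339 -0.1351] q6 0.73
```

```bash
R(){ python3 -c "
from look import *
st()"; }; for i in 1; do python3 -m pendant '[[0,0,0,0.4],[0,0,0,0.8]]'>/dev/null;R; python3 -m pendant '[[0,0,0,0.4],[0,0,0,0.8]]'>/dev/null;R; done
```

```text
t10.7 tcp [0.4425 0.0307 0.0569] ang 47.6 w 0.0543 F [-1.1209 -4.2809  7.8849] T [-0.7279  0.3162  0.1416] q6 0.81
t10.9 tcp [0.4425 0.0307 0.0569] ang 42.8 w 0.0541 F [-1.9051 -4.2999  8.4864] T [-0.775   0.332   0.1619] q6 0.89
```

```bash
R(){ python3 -c "
from look import *
st()"; };  python3 -m pendant '[[0,0,0,0.4],[0,0,0,0.8]]'>/dev/null;R
python3 - <<'E'
from look import *
s=snap('scene','i'); crop(s,320,110,400,200,7,'i2')
E
python3 -m pendant '[[0,0,0,0.4],[0,0,0,0.8]]'>/dev/null;R
```

```text
t11.1 tcp [0.4424 0.0306 0.0569] ang 38.0 w 0.0542 F [-1.1161 -3.629   8.5364] T [-0.7792  0.3597  0.1307] q6 0.98
t11.3 tcp [0.4424 0.0306 0.0569] ang 33.2 w 0.0541 F [-2.5348 -3.9402  8.4422] T [-0.8403  0.4812  0.089 ] q6 1.06
```

View pics/i2.png

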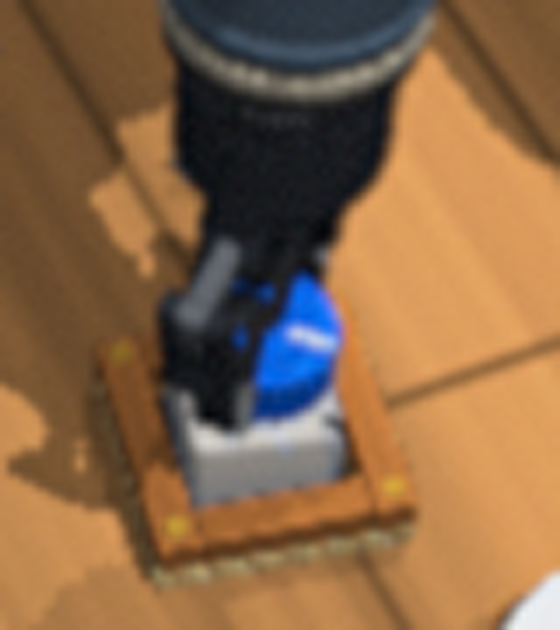

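```bash
cat >> look.py <<'E'
def angs(n,pts,c,off,s):
    for nm,p,z in pts:
        w=onz(n,(p[0]/s+off[0]-.45,p[1]/s+off[1]-.45),z)[:2]-np.array(c); print(nm,w,'%.1f'%np.degrees(np.arctan2(w[1],w[0])))
E
python3 -c "
from look import *
angs('scene',[('out',(336,342),.086),('in',(290,328),.086),('mark',(333,425),.054)],(.4424,.031),(320,110),7)
print(proj('scene',[.4424,.031,.086])-[320,110])"
```

```text
out [-0.0225  0.0182] 141.1
in [-0.0102  0.0058] 150.2
mark [-0.0178  0.0307] 120.1
[[36.3564 46.0126]]
```

```bash
R(){ python3 -c "
from look import *
st()"; };  python3 -m pendant '[[0,0,0,0.4],[0,0,0,0.8]]'>/dev/null;R; python3 -m pendant '[[0,0,0,0.3],[0,0,0,0.6]]'>/dev/null;R
python3 - <<'E'
from look import *
s=snap('scene','j'); crop(s,320,110,400,200,7,'j2')
E
```

```text
t11.6 tcp [0.4423 0.0306 0.0569] ang 28.4 w 0.0544 F [-2.4537 -3.9001 10.6435] T [-0.8338  0.5647  0.2553] q6 1.15
t11.8 tcp [0.4423 0.0306 0.0569] ang 24.8 w 0.0540 F [-2.816  -3.904   9.9163] T [-0.8949  0.624   0.3624] q6 1.21
```

View pics/j2.png

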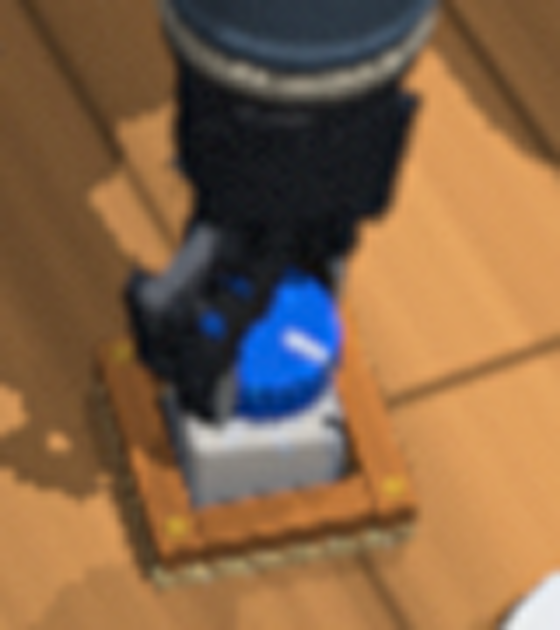

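```bash
R(){ python3 -c "
from look import *
st()"; };  python3 -m pendant '[[0,0,0,0.3],[0,0,0,0.6]]'>/dev/null;R; python3 -m pendant '[[0,0,0,0.25],[0,0,0,0.5]]'>/dev/null;R
```

```text
t12.0 tcp [0.4422 0.0306 0.0569] ang 21.2 w 0.0539 F [-3.3657 -5.1383 10.8629] T [-0.9313  0.8173  0.4398] q6 1.27
t12.2 tcp [0.4421 0.0306 0.0569] ang 18.2 w 0.0540 F [-4.3145 -5.3672 11.4989] T [-1.021   0.9441  0.5831] q6 1.32
```

```bash
python3 -m pendant '[[0,0,0,0],[0,0,0,0],[0,0,0,0],[0,0,0,0.5],[0,0,0,1.5],[0,0,0,2.5],[0,0,0,3],[0,0,0,3]]' 0 60 >/dev/null;python3 - <<'E'
from look import *
st()
s=snap('scene','k'); crop(s,320,110,400,200,7,'k2')
t=snap('top','k');crop(t,420,140,540,250,5,'k1')
E
```

```text
t13.0 tcp [0.4422 0.0311 0.0565] ang 0.3 w 0.0853 F [ 0.4254 -0.2087 -0.0422] T [-0.0081 -0.017  -0.0006] q6 1.64
```

View pics/k2.png

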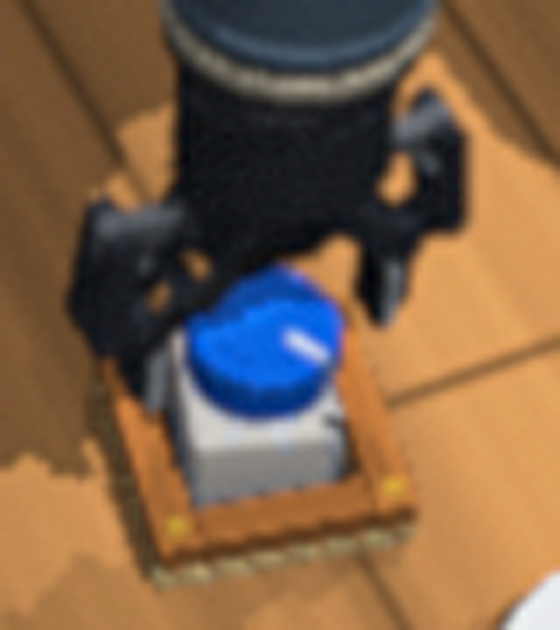

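View pics/k1.png

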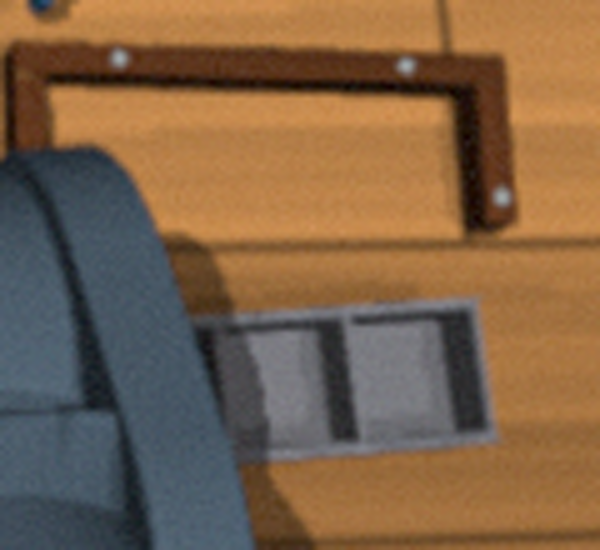

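```bash
python3 -c "
from look import *
angs('scene',[('out',(326,357),.086),('in',(288,336),.086),('mark',(333,425),.054)],(.4422,.031),(320,110),7)
a,b=[onz('scene',(x/7+320-.45,y/7+110-.45),.054)[:2] for x,y in((190,450),(338,435))]
print(a,b,b-a,np.degrees(np.arctan2(*(a-b)[::-1])))
rows(.442,.031,.057,0)
t=cv2.imread('pics/k_top.png')
f=lambda L,z,k,o:np.array([onz('top',(x/k+o[0]-.4,y/k+o[1]-.4),z)[:2] for x,y in L])
print(f([(475,298),(498,440)],.042,5,(420,140)))
"
```

```text
out [-0.0159  0.0228] 124.9
in [-0.0077  0.0088] 131.0
mark [-0.0176  0.0307] 119.8
[0.4774 0.0509] [0.425  0.0665] [-0.0524  0.0156] -16.58857752035864
units [-0.    0.   -0.01] yaw units 0.07 (+-60) dist mm 1.0 q [ 0.07  0.21 -0.5   0.86  0.    1.63]
[[ 0.5466 -0.3749]
 [ 0.4713 -0.3799]]
```

```bash
python3 -m pendant '[[0,0,0,0],[0,0,0,0],[0,0,0,0],[0,0,0,0],[0,0,0,0],[0,0,0,0]]' 1 60 >/dev/null; python3 -m pendant '[[0,0,-0.5,0],[0,0,-1,0],[0,0,-1.7,0],[0,0,-2.3,0],[0,0,-2.3,0],[0,0,-2.3,0]]'; python3 -c "
from look import *
st();rows(.5065,-.3409,.15,20)"
```

```text
time_s: 14.3
tcp_pos: [0.4422, 0.0311, 0.1483]
eef_rot: [[1.0, 0.005, 0.0], [0.005, -1.0, 0.0], [0.0, -0.0, -1.0]]
force: [0.2, -0.0, -2.1]
width: 0.0545
t14.3 tcp [0.4422 0.0311 0.1483] ang 0.3 w 0.0545 F [ 0.2    -0.0202 -2.0825] T [ 0.0136  0.0402 -0.0592] q6 1.64
units [ 1.56  9.31 -0.04] yaw units -3.28 (+-60) dist mm 378.0 q [ 0.07  0.13 -0.35  1.09  0.    1.64]
```

```bash
python3 -m pendant '[[0.2,1,0,-0.3],[0.4,2,0,-0.8],[0.6,3.1,0,-1.3],[0.8,4.3,0,-1.8],[1,5.5,0,-2.3],[1.2,6.7,0,-2.8],[1.4,7.9,0,-3.3],[1.56,9,0,-3.3],[1.56,9.3,0,-3.3],[1.56,9.31,0,-3.3],[1.56,9.31,0,-3.3]]'
python3 - <<'E'
from look import *
st();rows(.5065,-.3409,.0525,20)
s=snap('scene','l'); crop(s,210,30,340,150,5,'l2')
E
```

```text
time_s: 15.4
tcp_pos: [0.5059, -0.3401, 0.1473]
eef_rot: [[0.939, 0.343, -0.002], [0.343, -0.939, 0.001], [-0.001, -0.002, -1.0]]
force: [0.7, -0.1, -1.2]
width: 0.0541
t15.4 tcp [ 0.5059 -0.3401  0.1473] ang 20.1 w 0.0541 F [ 0.7437 -0.0925 -1.2298] T [-0.005   0.0366 -0.0175] q6 0.63
units [0.01 0.03 2.37] yaw units 0.01 (+-60) dist mm 95.0 q [-0.59  0.47  0.11  1.22  0.    0.63]
```

View pics/l2.png

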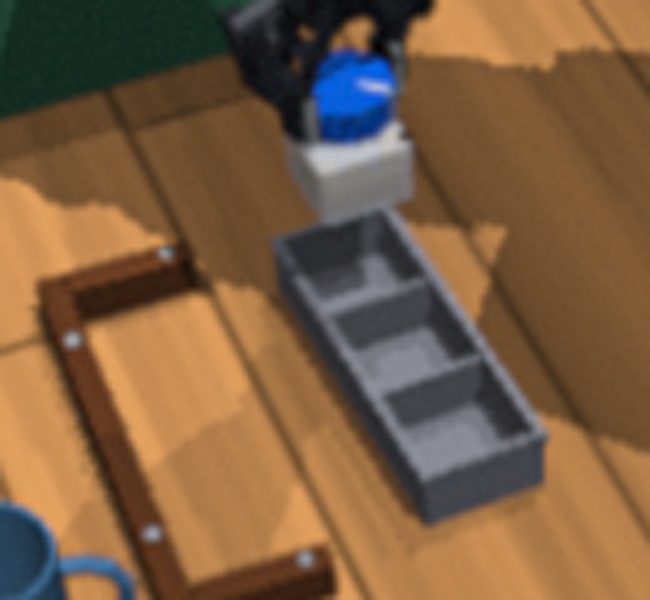

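The canister hangs upright above the far compartment. I'll cross-check the caddy in this view, using its corners at crop (278,243), (385,210), (545,437) and (425,482).

Run:
```python
from look import *
c=np.array([onz('scene',(x/5+210-.4,y/5+30-.4),.042)[:2] for x,y in((278,243),(385,210),(545,437),(425,482))])
print(c,c.mean(0))
for i in range(4): d=c[(i+1)%4]-c[i]; print(np.linalg.norm(d),np.degrees(np.arctan2(d[1],d[0])))
```

```text
[[ 0.5412 -0.3721]
 [ 0.4726 -0.3726]
 [ 0.4595 -0.1652]
 [ 0.5333 -0.1613]] [ 0.5016 -0.2678]
0.0686163497890144 -179.58347138474988
0.20776394792455763 93.60900988191999
0.07389022911685451 2.994295266955008
0.21086103356240168 -87.85196185363806
```

```bash
python3 -m pendant '[[0,0,0.8,0],[0,0,1.3,0],[0,0,1.6,0],[0,0,1.8,0],[0,0,2,0],[0,0,2.15,0],[0,0,2.25,0],[0,0,2.3,0],[0,0,2.3,0]]'
python3 - <<'E'
from look import *
st()
E
```

```text
time_s: 16.35
tcp_pos: [0.5065, -0.341, 0.0565]
eef_rot: [[0.939, 0.343, 0.0], [0.343, -0.939, -0.0], [0.0, 0.0, -1.0]]
force: [0.1, 0.2, -2.6]
width: 0.0547
t16.4 tcp [ 0.5065 -0.341   0.0565] ang 20.1 w 0.0547 F [ 0.1067  0.226  -2.6053] T [-0.0379  0.0166  0.0195] q6 0.63
```

```bash
python3 -m pendant '[[0,0,0.05,0],[0,0,0.08,0],[0,0,0.08,0]]'; python3 -m pendant '[[0,0,0,0],[0,0,0,0],[0,0,0,0],[0,0,0,0],[0,0,-0.7,0],[0,0,-1.6,0],[0,0,-2.5,0],[0,0,-3,0],[0,0,-3,0]]' 0 60
python3 - <<'E'
from look import *
st(); rows(.5061,.2753,.2,117.4)
s=snap('scene','m'); crop(s,210,30,340,150,5,'m2')
crop(s,290,190,410,320,5,'m3')
E
```

```text
time_s: 16.65
tcp_pos: [0.5064, -0.341, 0.0532]
eef_rot: [[0.939, 0.343, -0.0], [0.343, -0.939, 0.0], [-0.0, -0.0, -1.0]]
force: [0.5, -0.1, -3.1]
width: 0.0543
time_s: 17.55
tcp_pos: [0.5078, -0.3418, 0.1766]
eef_rot: [[0.939, 0.343, 0.004], [0.343, -0.939, -0.003], [0.003, 0.004, -1.0]]
force: [0.3, -0.0, 0.4]
width: 0.0856
t17.6 tcp [ 0.5078 -0.3418  0.1766] ang 20.1 w 0.0856 F [ 0.2964 -0.033   0.3845] T [ 0.0075 -0.0141  0.0503] q6 0.63
units [  5.26 -14.5   -0.63] yaw units -16.22 (+-60) dist mm 618.0 q [-0.59  0.46  0.17  1.28  0.    0.63]
```

View pics/m2.png

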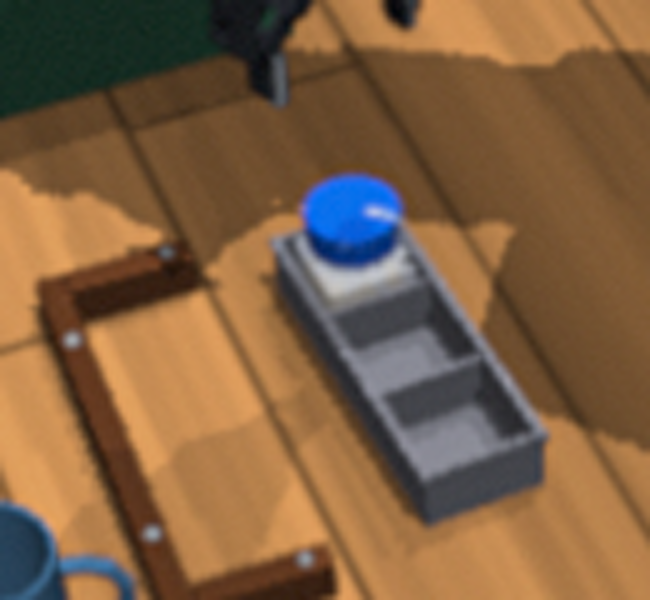

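View pics/m3.png

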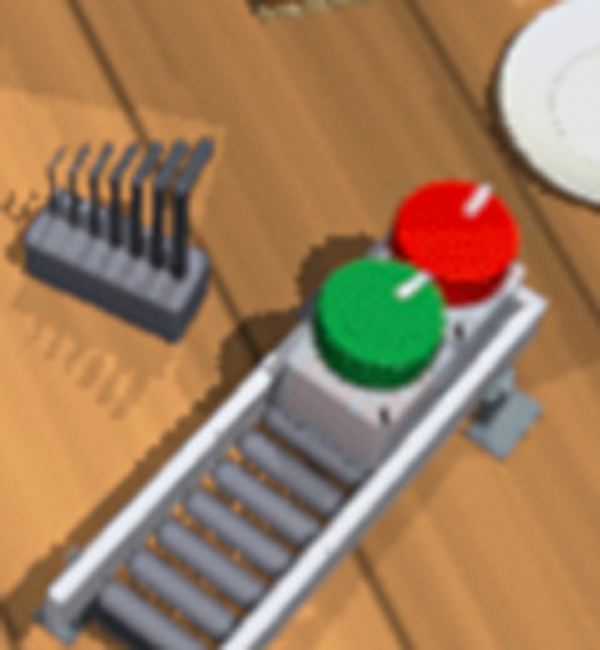

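```bash
python3 -m pendant '[[0.4,-1.1,-0.6,-1.4],[0.8,-2.2,-0.6,-2.8],[1.2,-3.4,-0.6,-4.2],[1.7,-4.6,-0.6,-5.6],[2.1,-5.8,-0.6,-7],[2.5,-7,-0.6,-8.4],[3,-8.2,-0.6,-9.8],[3.4,-9.4,-0.6,-11.2],[3.8,-10.6,-0.6,-12.6],[4.3,-11.8,-0.6,-14],[4.7,-13,-0.6,-15.4],[5.2,-14.2,-0.6,-16.2]]' >/dev/null
python3 - <<'E'
from look import *
st();rows(.5061,.2753,.083,117.4)
E
```

```text
t18.8 tcp [0.5053 0.2543 0.1962] ang 117.6 w 0.0852 F [ 0.8626 -0.6283 -0.0153] T [ 0.0445 -0.1268 -0.0157] q6 -0.02
units [0.46 0.27 2.83] yaw units 0.04 (+-60) dist mm 115.0 q [ 0.47  0.36  0.07  1.29 -0.   -0.02]
```

```bash
python3 -m pendant '[[0.2,0.1,0,0],[0.2,0.1,0,0],[0.2,0.1,0,0]]' >/dev/null
python3 - <<'E'
from look import *
st();rows(.5061,.2753,.085,117.4)
E
```

```text
t19.1 tcp [0.5059 0.2603 0.1966] ang 117.2 w 0.0855 F [-0.7478 -1.2049 -0.5331] T [-0.0061  0.0026  0.0259] q6 0.00
units [0.33 0.18 2.79] yaw units -0.03 (+-60) dist mm 113.0 q [ 0.48  0.37  0.08  1.29 -0.    0.  ]
```

```bash
python3 -m pendant '[[0.33,0.18,0.8,0],[0.33,0.18,1.6,0],[0.33,0.18,2.4,0],[0.33,0.18,2.8,0],[0.33,0.18,2.8,0]]' 0 60 >/dev/null; python3 -m pendant '[[0,0,0,0],[0,0,0,0],[0,0,0,0],[0,0,0,0],[0,0,0,0],[0,0,0,0]]' 1 60; python3 -m pendant '[[0,0,-0.4,0],[0,0,-0.8,0],[0,0,-1.2,0],[0,0,-2,0],[0,0,-2.8,0],[0,0,-3,0],[0,0,-3,0]]';python3 - <<'E'
from look import *
st(); rows(.4395,.026,.2,169.6)
s=snap('scene','n'); crop(s,290,100,450,310,3.5,'n2')
E
```

```text
time_s: 20.2
tcp_pos: [0.5076, 0.2762, 0.087]
eef_rot: [[-0.458, 0.889, 0.003], [0.889, 0.458, 0.0], [-0.001, 0.003, -1.0]]
force: [-0.2, -3.3, 7.3]
width: 0.0546
time_s: 20.9
tcp_pos: [0.5074, 0.2767, 0.2068]
eef_rot: [[-0.458, 0.889, 0.003], [0.889, 0.458, 0.001], [0.0, 0.003, -1.0]]
force: [0.5, -0.1, -2.6]
width: 0.0543
t20.9 tcp [0.5074 0.2767 0.2068] ang 117.3 w 0.0543 F [ 0.5112 -0.1118 -2.6497] T [ 0.0438 -0.0214 -0.0163] q6 0.02
units [-4.79 -4.38  0.16] yaw units -8.72 (+-60) dist mm 260.0 q [ 0.5   0.38  0.13  1.32 -0.    0.02]
```

View pics/n2.png

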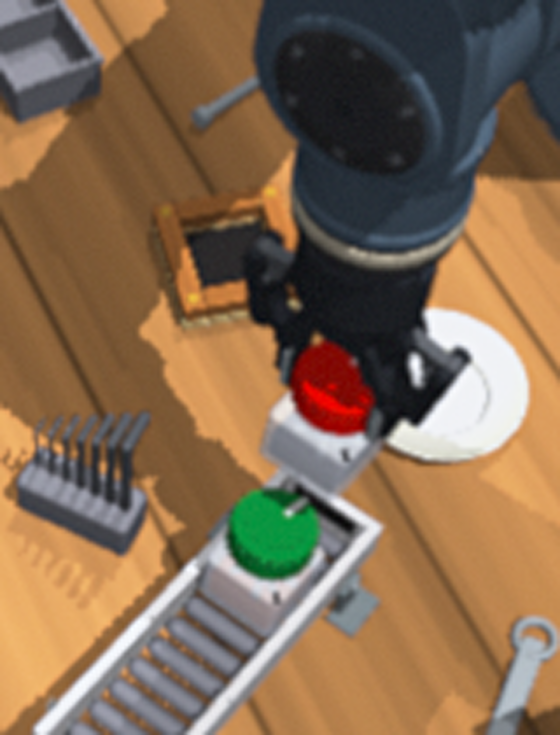

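Red is lifted and green is rolling to the stop. On to the holder.

```bash
python3 -m pendant '[[-0.9,-0.8,0,-1],[-1.8,-1.6,0,-2],[-2.7,-2.4,0,-3.3],[-3.6,-3.2,0.1,-4.6],[-4.5,-4,0.1,-6],[-4.79,-4.4,0.1,-7.3],[-4.79,-4.4,0.1,-8.7],[-4.79,-4.4,0.1,-8.7],[-4.79,-4.4,0.1,-8.7],[-4.79,-4.4,0.1,-8.7]]' >/dev/null;python3 - <<'E'
from look import *
st(); rows(.439,.0255,.0575,169.6)
E
```

```text
t21.9 tcp [0.4379 0.0259 0.2008] ang 169.3 w 0.0543 F [ 0.5058  0.1794 -1.8177] T [ 0.0418 -0.0178  0.0147] q6 -1.33
units [-0.03 -0.    3.58] yaw units -0.05 (+-60) dist mm 143.0 q [ 0.06  0.1  -0.25  1.23  0.   -1.33]
```

```bash
python3 -m pendant '[[-0.03,0,0.9,0],[-0.03,0,1.8,0],[-0.03,0,2.6,0],[-0.03,0,2.8,0],[-0.03,0,3,0],[-0.03,0,3.2,0],[-0.03,0,3.35,0],[-0.03,0,3.45,0],[-0.03,0,3.45,0]]';python3 - <<'E'
from look import *
st()
E
```

```text
time_s: 22.85
tcp_pos: [0.4392, 0.0252, 0.0633]
eef_rot: [[-0.983, 0.183, 0.0], [0.183, 0.983, 0.0], [-0.0, 0.0, -1.0]]
force: [-0.7, 0.1, -1.3]
width: 0.0545
t22.9 tcp [0.4392 0.0252 0.0633] ang 169.5 w 0.0545 F [-0.7251  0.0726 -1.3359] T [-0.0667 -0.001   0.0175] q6 -1.33
```

No contact yet, so I'll lower a little more and release.

```bash
python3 -m pendant '[[0,0,0.05,0],[0,0,0.1,0],[0,0,0.12,0],[0,0,0.12,0]]'; python3 -m pendant '[[0,0,0,0],[0,0,0,0],[0,0,0,0],[0,0,0,0]]' 0 60 >/dev/null;python3 - <<'E'
from look import *
st();rows(.442,.031,.0565,169.5)
s=snap('scene','o'); crop(s,270,90,430,220,4.5,'o2')
E
```

```text
time_s: 23.25
tcp_pos: [0.4402, 0.0256, 0.0594]
eef_rot: [[-0.983, 0.182, 0.002], [0.182, 0.983, 0.001], [-0.002, 0.001, -1.0]]
force: [-0.6, 3.0, 12.4]
width: 0.0547
t23.6 tcp [0.4391 0.0252 0.0585] ang 169.5 w 0.0853 F [ 0.4044 -0.3653 -0.042 ] T [ 0.0186 -0.0056  0.035 ] q6 -1.33
units [-0.04  0.16  0.05] yaw units -0.0 (+-60) dist mm 7.0 q [ 0.06  0.2  -0.51  0.86 -0.   -1.33]
```

View pics/o2.png

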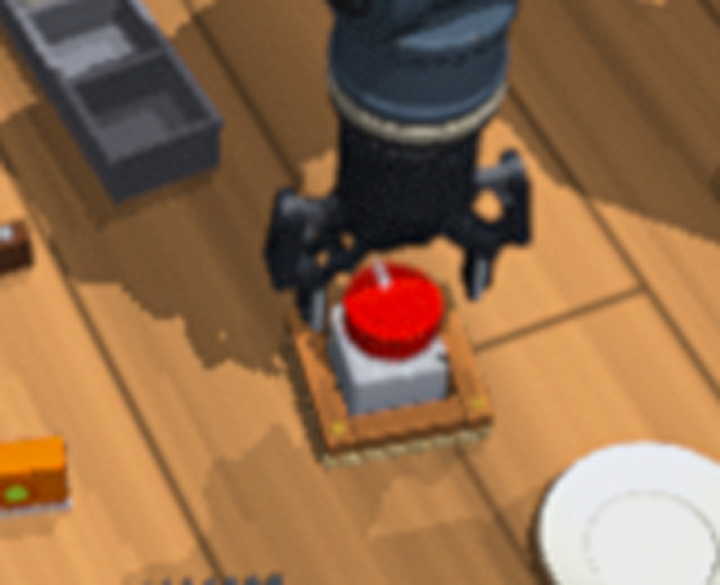

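```bash
R(){ python3 -c "
from look import *
st()"; }; python3 -m pendant '[[-0.05,0.16,0.05,0],[-0.05,0.16,0.05,0],[-0.05,0.16,0.05,0]]' 0 80 >/dev/null; python3 -m pendant '[[0,0,0,0],[0,0,0,0],[0,0,0,0],[0,0,0,0],[0,0,0,0],[0,0,0,0]]' 1 80 >/dev/null;R; python3 -m pendant '[[0,0,0,1.3],[0,0,0,2.6],[0,0,0,3.9],[0,0,0,5.2],[0,0,0,6.5],[0,0,0,7.8],[0,0,0,9.1],[0,0,0,10]]'>/dev/null;R; python3 -m pendant '[[0,0,0,1],[0,0,0,2],[0,0,0,3],[0,0,0,4],[0,0,0,5],[0,0,0,6]]'>/dev/null;R
python3 - <<'E'
from look import *
s=snap('scene','p'); crop(s,320,110,400,200,7,'p2')
E
```

```text
t24.6 tcp [0.4425 0.0311 0.0569] ang 169.5 w 0.0538 F [-1.4985 -1.1846  7.7894] T [-0.0164  0.399   0.0361] q6 -1.32
t25.4 tcp [0.4426 0.0312 0.0569] ang 109.2 w 0.0541 F [-1.6196  1.2488  7.6993] T [0.1402 0.2847 0.1585] q6 -0.26
t26.0 tcp [0.4427 0.0312 0.0569] ang 73.2 w 0.0541 F [-1.1355  0.9085  6.6756] T [0.1727 0.2154 0.1597] q6 0.36
```

View pics/p2.png

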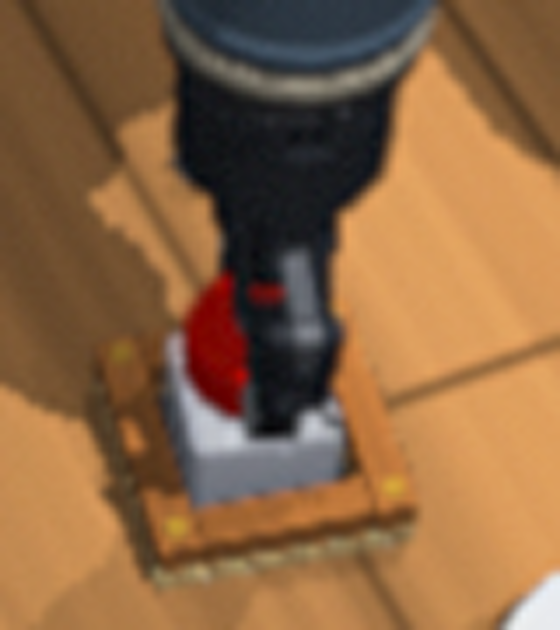

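```bash
R(){ python3 -c "
from look import *
st()"; }; python3 -m pendant '[[0,0,0,0.8],[0,0,0,1.6],[0,0,0,2.4],[0,0,0,3.2],[0,0,0,4]]'>/dev/null;R; python3 -m pendant '[[0,0,0,0.4],[0,0,0,0.8]]'>/dev/null;R
python3 -m pendant '[[0,0,0,0.4],[0,0,0,0.8]]'>/dev/null;R
python3 - <<'E'
from look import *
s=snap('scene','q'); crop(s,320,110,400,200,7,'q2')
E
```

```text
t26.6 tcp [0.4427 0.0312 0.0569] ang 49.3 w 0.0540 F [-0.7463  0.8288  6.6352] T [0.2294 0.236  0.1065] q6 0.78
t26.8 tcp [0.4427 0.0312 0.0569] ang 44.6 w 0.0540 F [-1.488   0.9718  6.545 ] T [0.2233 0.1891 0.1217] q6 0.86
t26.9 tcp [0.4427 0.0312 0.0569] ang 39.8 w 0.0543 F [-0.7476  1.2011  6.6412] T [0.2071 0.1671 0.1068] q6 0.95
```

View pics/q2.png

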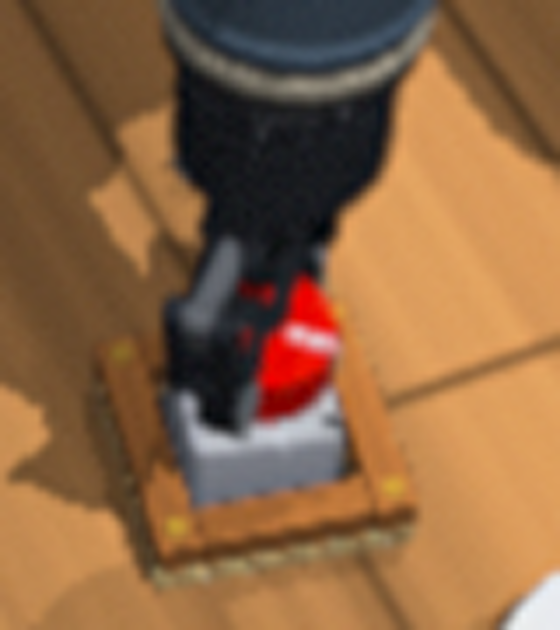

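```bash
R(){ python3 -c "
from look import *
st()"; }; python3 -m pendant '[[0,0,0,0.4],[0,0,0,0.8]]'>/dev/null;R; python3 -m pendant '[[0,0,0,0.4],[0,0,0,0.8]]'>/dev/null;R
python3 -m pendant '[[0,0,0,0.3],[0,0,0,0.6]]'>/dev/null;R
```

```text
t27.2 tcp [0.4427 0.0312 0.0569] ang 35.0 w 0.0546 F [-0.7639  0.4854  5.8039] T [0.215  0.1747 0.1755] q6 1.03
t27.4 tcp [0.4427 0.0313 0.0569] ang 30.2 w 0.0540 F [-1.3405  1.5708  6.7288] T [0.2465 0.1997 0.2557] q6 1.11
t27.6 tcp [0.4426 0.0313 0.0569] ang 26.6 w 0.0541 F [-0.9269  1.5585  7.8928] T [0.4317 0.2863 0.3114] q6 1.18
```

```bash
R(){ python3 -c "
from look import *
st()"; }; python3 -m pendant '[[0,0,0,0.3],[0,0,0,0.6]]'>/dev/null;R; python3 -m pendant '[[0,0,0,0.3],[0,0,0,0.6]]'>/dev/null;R
```

```text
t27.8 tcp [0.4425 0.0314 0.0569] ang 23.0 w 0.0542 F [-2.4961  2.5045  7.5735] T [0.4254 0.3639 0.4843] q6 1.24
t28.0 tcp [0.4425 0.0314 0.0569] ang 19.4 w 0.0543 F [-2.448   2.1933  7.5334] T [0.4969 0.3935 0.5516] q6 1.30
```

```bash
python3 -m pendant '[[0,0,0,0],[0,0,0,0],[0,0,0,0],[0,0,0,0.5],[0,0,0,1.5],[0,0,0,2.5],[0,0,0,3.2],[0,0,0,3.2]]' 0 60 >/dev/null;python3 - <<'E'
from look import *
st()
s=snap('scene','r'); crop(s,320,110,400,200,7,'r2'); crop(s,210,30,340,150,5,'r3')
E
```

```text
t28.8 tcp [0.4423 0.0311 0.0564] ang 0.2 w 0.0856 F [ 0.2142 -0.5485  0.3993] T [ 0.0162  0.0159 -0.0033] q6 1.64
```

View pics/r2.png

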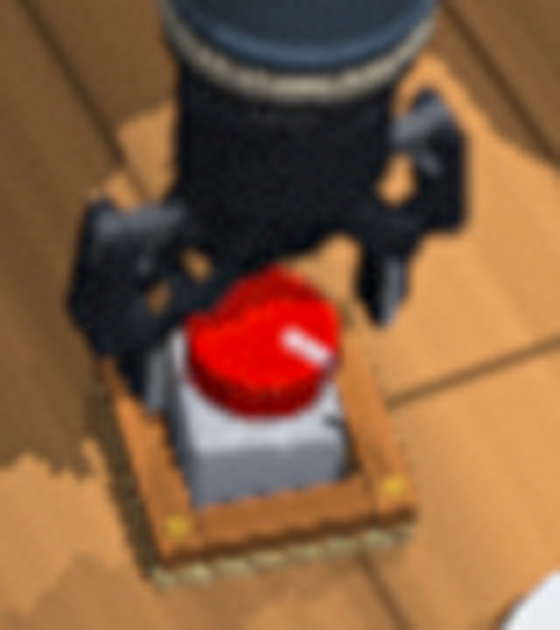

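View pics/r3.png

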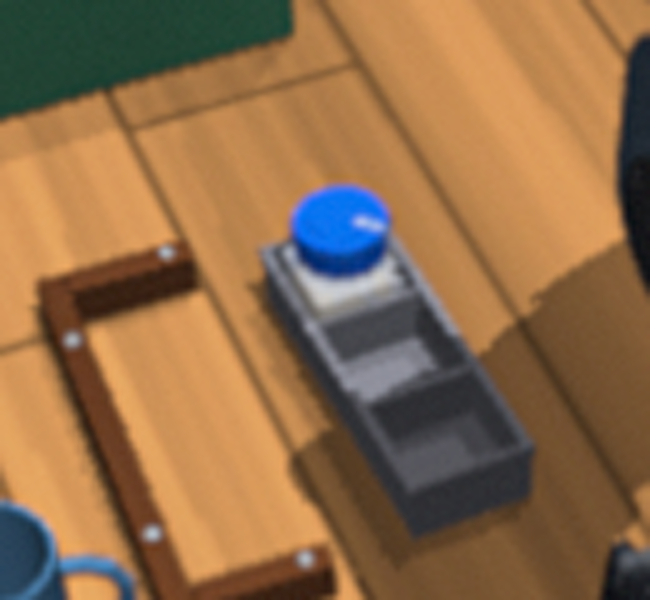

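```bash
python3 - <<'E'
from look import *
c=np.array([onz('scene',(x/5+210-.4,y/5+30-.4),.042)[:2] for x,y in((264,252),(532,450),(408,492))])
print(c,(c[0]+c[1])/2)
d=c[2]-c[0];print(np.linalg.norm(d),np.degrees(np.arctan2(d[1],d[0]))-90)
t=snap('top','r'); crop(t,420,140,540,250,5,'r1')
E
python3 -m pendant '[[0,0,0,0],[0,0,0,0],[0,0,0,0],[0,0,0,0],[0,0,0,0],[0,0,0,0]]' 1 60 >/dev/null; python3 -m pendant '[[0,0,-0.5,0],[0,0,-1,0],[0,0,-1.7,0],[0,0,-2.3,0],[0,0,-2.3,0],[0,0,-2.3,0]]'
```

```text
[[ 0.5514 -0.3683]
 [ 0.47   -0.1592]
 [ 0.5446 -0.1584]] [ 0.5107 -0.2637]
0.20998263079667576 1.875347628957158
time_s: 30.1
tcp_pos: [0.4424, 0.0311, 0.1483]
eef_rot: [[1.0, 0.005, 0.0], [0.005, -1.0, 0.0], [0.0, -0.0, -1.0]]
force: [-0.5, -0.4, -2.0]
width: 0.0543
```

View pics/r1.png

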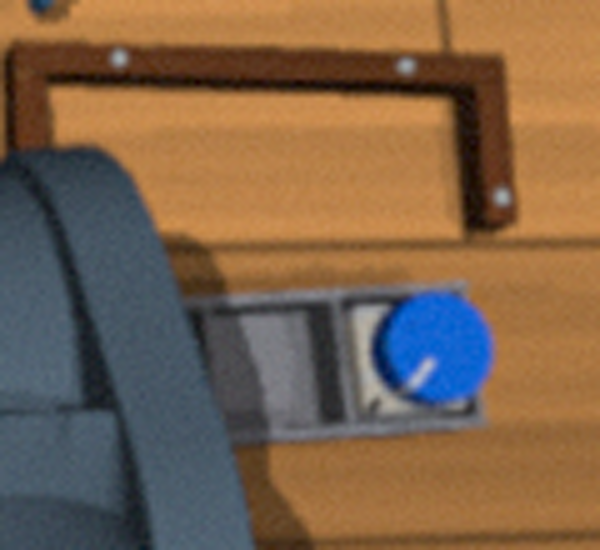

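```bash
python3 -c "
from look import *
st();rows(.5105,-.264,.15,18.7)"
```

```text
t30.1 tcp [0.4424 0.0311 0.1483] ang 0.3 w 0.0543 F [-0.4888 -0.3959 -2.024 ] T [-0.0615  0.0102 -0.016 ] q6 1.64
units [ 1.66  7.39 -0.04] yaw units -3.06 (+-60) dist mm 303.0 q [ 0.07  0.13 -0.35  1.09 -0.    1.64]
```

```bash
python3 -m pendant '[[0.2,1,0,-0.3],[0.4,2,0,-0.8],[0.6,3.1,0,-1.3],[0.8,4.3,0,-1.8],[1.1,5.5,0,-2.3],[1.4,6.7,0,-2.8],[1.66,7.4,0,-3.1],[1.66,7.4,0,-3.1],[1.66,7.4,0,-3.1]]'
python3 - <<'E'
from look import *
st();rows(.5105,-.264,.0530,18.7)
s=snap('scene','s'); crop(s,210,30,340,150,5,'s2')
E
```

```text
time_s: 31.0
tcp_pos: [0.5094, -0.2646, 0.1467]
eef_rot: [[0.947, 0.323, -0.002], [0.323, -0.947, 0.001], [-0.002, -0.002, -1.0]]
force: [-0.6, 0.1, -3.0]
width: 0.0542
t31.0 tcp [ 0.5094 -0.2646  0.1467] ang 18.8 w 0.0542 F [-0.6348  0.1288 -3.0289] T [-0.0059  0.0321 -0.0495] q6 0.76
units [ 0.04 -0.    2.34] yaw units 0.02 (+-60) dist mm 94.0 q [-0.48  0.39 -0.    1.18  0.    0.76]
```

View pics/s2.png

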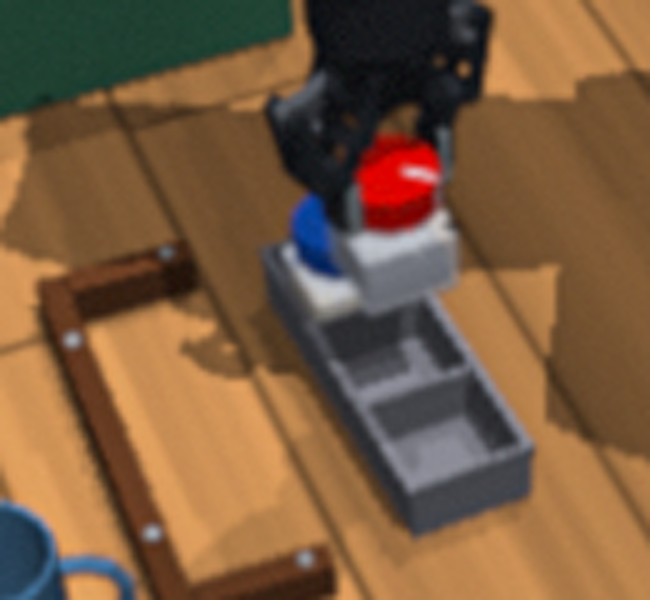

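```bash
python3 -m pendant '[[0.03,0,0.8,0],[0.03,0,1.3,0],[0.03,0,1.5,0],[0.03,0,1.65,0],[0.03,0,1.65,0]]'
python3 - <<'E'
from look import *
st()
s=snap('scene','u'); crop(s,210,30,340,150,5,'u2')
E
```

```text
time_s: 31.55
tcp_pos: [0.5116, -0.2659, 0.0851]
eef_rot: [[0.946, 0.323, 0.002], [0.323, -0.946, -0.006], [-0.0, 0.006, -1.0]]
force: [-12.4, -11.5, 29.8]
width: 0.0541
t31.6 tcp [ 0.5116 -0.2659  0.0851] ang 18.9 w 0.0541 F [-12.3765 -11.5344  29.7523] T [-1.938   2.793   0.2389] q6 0.76
```

View pics/u2.png

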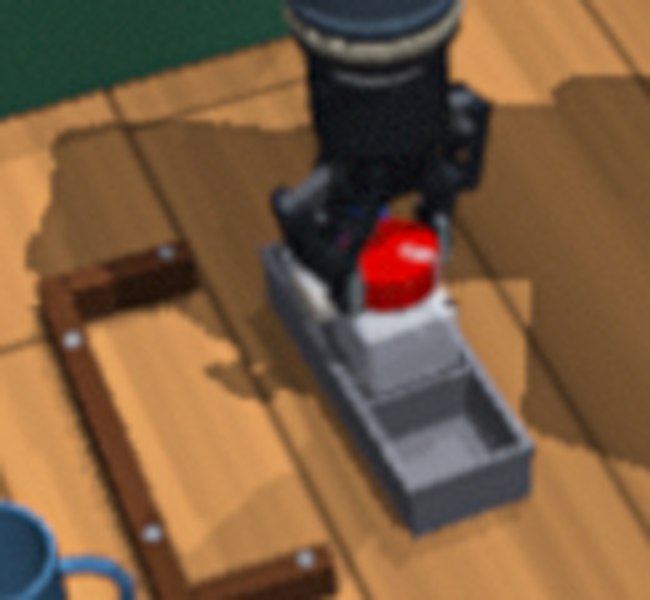

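```bash
python3 -m pendant '[[0,0,-0.3,0],[0.08,0,-0.3,0],[0.08,0,-0.2,0],[0.08,0,-0.1,0],[0.08,0,0,0],[0.08,0,0.1,0],[0.08,0,0.1,0]]'
python3 - <<'E'
from look import *
st()
s=snap('scene','v'); crop(s,210,30,340,150,5,'v2')
E
```

```text
time_s: 32.3
tcp_pos: [0.5158, -0.2667, 0.0813]
eef_rot: [[0.947, 0.322, 0.004], [0.322, -0.947, -0.008], [0.001, 0.008, -1.0]]
force: [-8.1, -18.8, 39.0]
width: 0.0544
t32.3 tcp [ 0.5158 -0.2667  0.0813] ang 18.8 w 0.0544 F [ -8.0734 -18.7911  39.0381] T [-3.358   1.714  -0.0321] q6 0.77
```

View pics/v2.png

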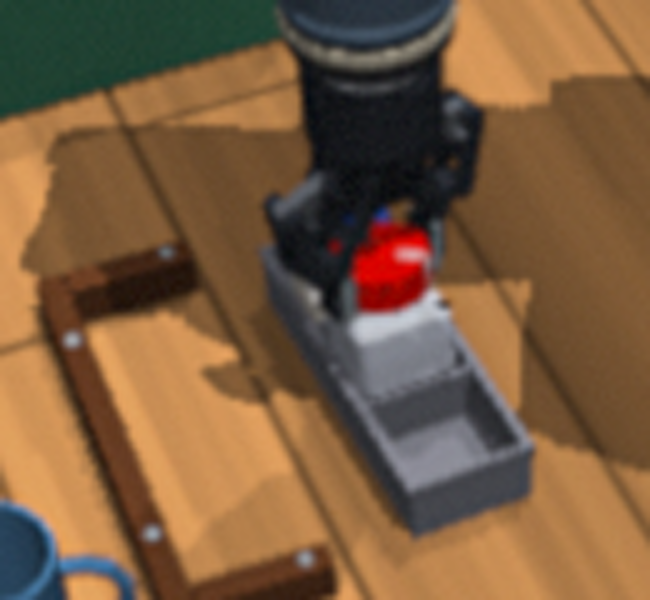

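```bash
python3 -m pendant '[[0,0,-0.4,0],[-0.05,0.09,-0.4,0],[-0.05,0.09,-0.3,0],[-0.05,0.09,-0.2,0],[-0.05,0.09,-0.1,0],[-0.05,0.09,0,0],[-0.05,0.09,0,0]]'
python3 - <<'E'
from look import *
st()
E
```

```text
time_s: 33.05
tcp_pos: [0.514, -0.2696, 0.0802]
eef_rot: [[0.947, 0.323, 0.002], [0.323, -0.947, -0.005], [-0.0, 0.005, -1.0]]
force: [-12.9, -12.0, 35.1]
width: 0.0544
t33.0 tcp [ 0.514  -0.2696  0.0802] ang 18.8 w 0.0544 F [-12.941  -12.0097  35.05  ] T [-1.5972  2.5498  0.2414] q6 0.76
```

```bash
python3 -m pendant '[[0,0,-0.4,0],[0,0,-0.8,0],[0,0,-0.8,0],[0,0,-0.8,0]]'
python3 - <<'E'
from look import *
st()
s=snap('scene','w'); crop(s,240,60,320,140,8,'w2')
t=snap('top','w'); crop(t,400,150,520,250,6,'w1')
E
```

```text
time_s: 33.45
tcp_pos: [0.5134, -0.2669, 0.1095]
eef_rot: [[0.946, 0.324, -0.001], [0.324, -0.946, 0.0], [-0.0, -0.001, -1.0]]
force: [0.0, 0.3, -1.6]
width: 0.0542
t33.5 tcp [ 0.5134 -0.2669  0.1095] ang 18.9 w 0.0542 F [ 0.0085  0.2607 -1.6293] T [ 0.0272 -0.0418  0.0636] q6 0.76
```

View pics/w2.png

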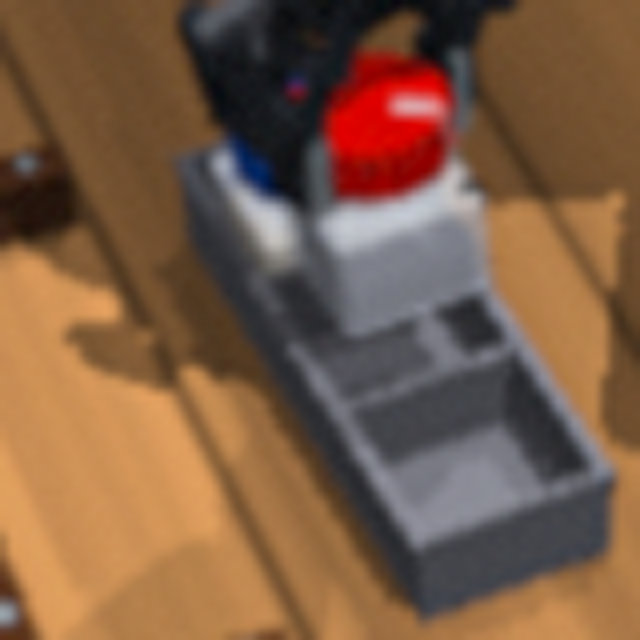

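View pics/w1.png

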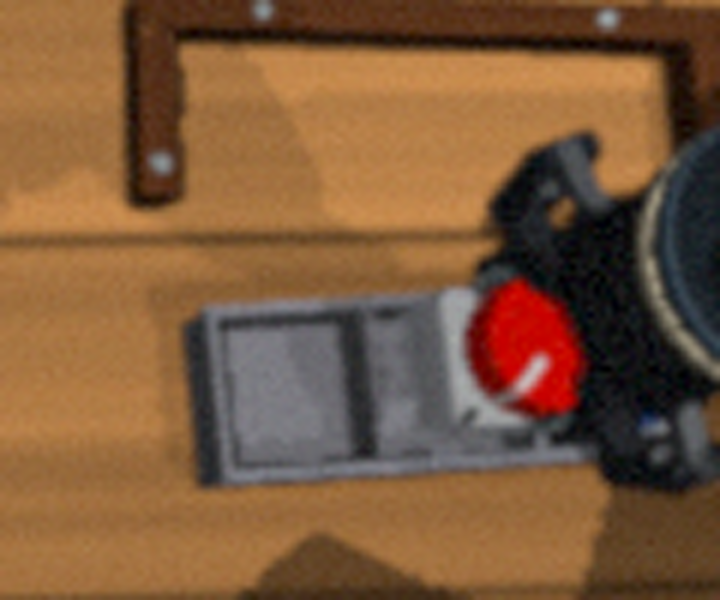

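Run:
```python
from look import *
f=lambda L,z,k,o:np.array([onz('top',(x/k+o[0]-.42,y/k+o[1]-.42),z)[:2] for x,y in L])
o=(400,150)
def an(p): d=p[1]-p[0]; return np.linalg.norm(d),np.degrees(np.arctan2(d[1],d[0]))
c=f([(205,308),(217,485)],.042,6,o);print('caddy +y end',c,an(c))
c=f([(205,308),(440,292)],.042,6,o);print('caddy back long',c,an(c))
c=f([(217,485),(595,455)],.042,6,o);print('caddy front long',c,an(c))
d=f([(345,312),(366,312),(352,470),(376,468)],.042,6,o);print('divider',d)
b=f([(441,292),(457,428)],.107,6,o);print('can +y edge top',b,an(b))
g=lambda L,z:np.array([onz('scene',(x/8+240-.44,y/8+60-.44),z)[:2] for x,y in L])
b=g([(322,235),(482,200)],.107);print('sc can top +y edge',b,an(b))
b=g([(348,335),(490,285)],.061);print('sc can bottom +y edge',b,an(b))
b=g([(425,545),(610,475)],.042);print('sc caddy +y end',b,an(b))
b=g([(425,545),(182,162)],.042);print('sc caddy back',b,an(b))
b=g([(610,475),(490,290)],.042);print('sc caddy front',b,an(b))
b=g([(350,400),(515,350)],.042);print('sc divider +yedge',b,an(b))
```

```text
caddy +y end [[ 0.5451 -0.1566]
 [ 0.4685 -0.157 ]] (np.float64(0.07665583976096674), np.float64(-179.74364695781756))
caddy back long [[ 0.5451 -0.1566]
 [ 0.5507 -0.2614]] (np.float64(0.10490093087502267), np.float64(-86.95324470172929))
caddy front long [[ 0.4685 -0.157 ]
 [ 0.4782 -0.3248]] (np.float64(0.1680555840379765), np.float64(-86.69920728591846))
divider [[ 0.5425 -0.2183]
 [ 0.5424 -0.2276]
 [ 0.4738 -0.2163]
 [ 0.4745 -0.2269]]
can +y edge top [[ 0.5394 -0.2358]
 [ 0.4836 -0.2378]] (np.float64(0.05577628780419568), np.float64(-177.88985905647607))
sc can top +y edge [[ 0.5387 -0.2486]
 [ 0.4822 -0.2421]] (np.float64(0.05691591488450491), np.float64(173.42745519248714))
sc can bottom +y edge [[ 0.5338 -0.2435]
 [ 0.4788 -0.2459]] (np.float64(0.05499249810517021), np.float64(-177.49437189966062))
sc caddy +y end [[ 0.5404 -0.1578]
 [ 0.4695 -0.1617]] (np.float64(0.07100246210880495), np.float64(-176.85085523869066))
sc caddy back [[ 0.5404 -0.1578]
 [ 0.5514 -0.3691]] (np.float64(0.2116204388772534), np.float64(-87.02411773904518))
sc caddy front [[ 0.4695 -0.1617]
 [ 0.4729 -0.2613]] (np.float64(0.09962458554855874), np.float64(-88.03727690310403))
sc divider +yedge [[ 0.5389 -0.2313]
 [ 0.4763 -0.2301]] (np.float64(0.06259308404142773), np.float64(178.89659990283585))
```

Run:
```python
from look import *
def box(cx,cy,a,hx,hy,z):
    a=np.radians(a);R=np.array([[np.cos(a),-np.sin(a)],[np.sin(a),np.cos(a)]])
    return [list(R@[sx*hx,sy*hy]+[cx,cy])+[z] for sx,sy in((1,1),(-1,1),(-1,-1),(1,-1))]
S=lambda X:((proj('scene',X)-[240,60]+.44)*8).round(0).tolist()
T=lambda X:((proj('top',X)-[400,150]+.42)*6).round(0).tolist()
print('can bot',S(box(.5134,-.2669,2,.029,.029,.061)),'seen (348,335),(490,285)')
print('can top',S(box(.5134,-.2669,2,.029,.029,.107)),'seen (322,235),(482,200)')
print('can top T',T(box(.5134,-.2669,2,.029,.029,.107)),'seen (441,292),(457,428)')
print('caddy',S(box(.5115,-.265,3,.037,.107,.042)),'seen (425,545),(610,475),?, (182,162)')
print('caddy T',T(box(.5115,-.265,3,.037,.107,.042)),'seen (205,308),(217,485)')
print('comp',S(box(.5115,-.265,3,.033,.033,.042)), T(box(.5115,-.265,3,.033,.033,.042)))
```

```text
can bot [[335.0, 354.0], [486.0, 302.0], [418.0, 198.0], [270.0, 248.0]] seen (348,335),(490,285)
can top [[327.0, 259.0], [482.0, 207.0], [413.0, 103.0], [261.0, 153.0]] seen (322,235),(482,200)
can top T [[443.0, 287.0], [460.0, 428.0], [598.0, 421.0], [580.0, 280.0]] seen (441,292),(457,428)
caddy [[420.0, 550.0], [613.0, 478.0], [356.0, 100.0], [175.0, 163.0]] seen (425,545),(610,475),?, (182,162)
caddy T [[204.0, 313.0], [224.0, 484.0], [702.0, 448.0], [678.0, 281.0]] seen (205,308),(217,485)
comp [[341.0, 405.0], [510.0, 344.0], [431.0, 227.0], [265.0, 286.0]] [[372.0, 311.0], [391.0, 462.0], [539.0, 451.0], [518.0, 301.0]]
```

Run:
```python
from look import *
a=cv2.imread('pics/s_scene.png')[:,:,::-1];b=cv2.imread('pics/w_scene.png')[:,:,::-1]
crop(a,264,50,314,100,8,'x1');crop(b,264,60,314,110,8,'x2')
i=np.hstack([cv2.imread('pics/x1.png'),cv2.imread('pics/x2.png')]);cv2.imwrite('pics/x3.png',i)
def box(cx,cy,a,hx,hy,z):
    a=np.radians(a);R=np.array([[np.cos(a),-np.sin(a)],[np.sin(a),np.cos(a)]])
    return [list(R@[sx*hx,sy*hy]+[cx,cy])+[z] for sx,sy in((1,1),(-1,1),(-1,-1),(1,-1))]
S=lambda X:((proj('scene',X)-[264,50]+.44)*8).round(0).tolist()
for y in(2,-3,7): print(y,S(box(.5094,-.2646,y,.029,.029,.098)),S(box(.5094,-.2646,y,.029,.029,.144)))
```

```text
2 [[150.0, 359.0], [304.0, 307.0], [235.0, 203.0], [84.0, 253.0]] [[143.0, 261.0], [301.0, 208.0], [231.0, 104.0], [75.0, 154.0]]
-3 [[141.0, 356.0], [300.0, 314.0], [245.0, 205.0], [88.0, 247.0]] [[133.0, 258.0], [297.0, 215.0], [240.0, 107.0], [80.0, 148.0]]
7 [[160.0, 361.0], [307.0, 300.0], [226.0, 201.0], [81.0, 260.0]] [[153.0, 263.0], [304.0, 201.0], [221.0, 102.0], [72.0, 161.0]]
```

View pics/x3.png

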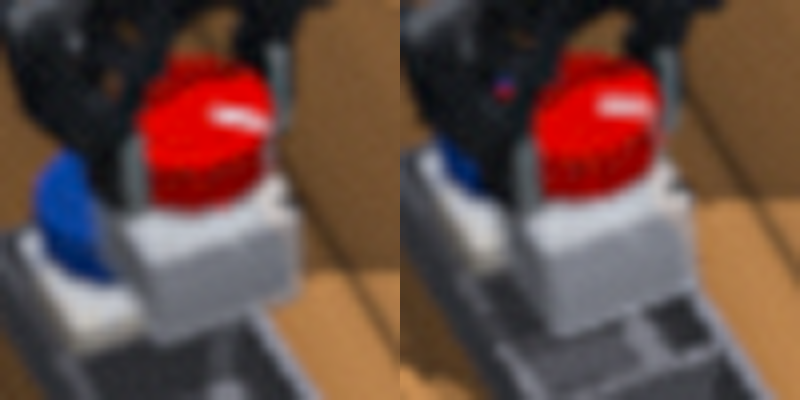

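```bash
python3 -c "
from look import *
rows(.511,-.2665,.087,22)"; python3 -m pendant '[[-0.05,-0.03,0,-0.5],[-0.05,-0.03,0.2,-0.5],[-0.05,-0.03,0.4,-0.5],[-0.05,-0.03,0.55,-0.5],[-0.05,-0.03,0.6,-0.5]]'
python3 - <<'E'
from look import *
st()
E
```

```text
units [-0.05 -0.02  0.55] yaw units -0.52 (+-60) dist mm 22.0 q [-0.48  0.42 -0.06  1.09  0.    0.76]
time_s: 34.05
tcp_pos: [0.5108, -0.2664, 0.0852]
eef_rot: [[0.928, 0.372, -0.002], [0.372, -0.928, 0.001], [-0.001, -0.001, -1.0]]
force: [0.7, 0.2, -1.0]
width: 0.0546
t34.0 tcp [ 0.5108 -0.2664  0.0852] ang 21.8 w 0.0546 F [ 0.7346  0.1949 -1.0485] T [-0.0304  0.0585 -0.0027] q6 0.71
```

```bash
for i in 1 2; do :; done; python3 -m pendant '[[0,0,0.1,0],[0,0,0.15,0],[0,0,0.15,0]]' ; python3 -m pendant '[[0,0,0.1,0],[0,0,0.15,0],[0,0,0.15,0]]' |grep -E "tcp|force"
```

```text
time_s: 34.35
tcp_pos: [0.5118, -0.268, 0.0818]
eef_rot: [[0.928, 0.372, 0.002], [0.372, -0.928, -0.003], [0.0, 0.003, -1.0]]
force: [-6.2, -5.1, 15.1]
width: 0.0544
tcp_pos: [0.513, -0.2708, 0.0784]
force: [-13.0, -18.4, 42.7]
```

```bash
python3 -m pendant '[[0,0,-0.15,0],[0,0,-0.15,0]]' | grep -E "tcp|force"
python3 - <<'E'
from look import *
s=snap('scene','y'); crop(s,250,60,310,120,10,'y2')
t=snap('top','y'); crop(t,420,150,520,240,7,'y1')
E
```

```text
tcp_pos: [0.5119, -0.2672, 0.0815]
force: [-0.7, -2.5, 1.4]
```

View pics/y2.png

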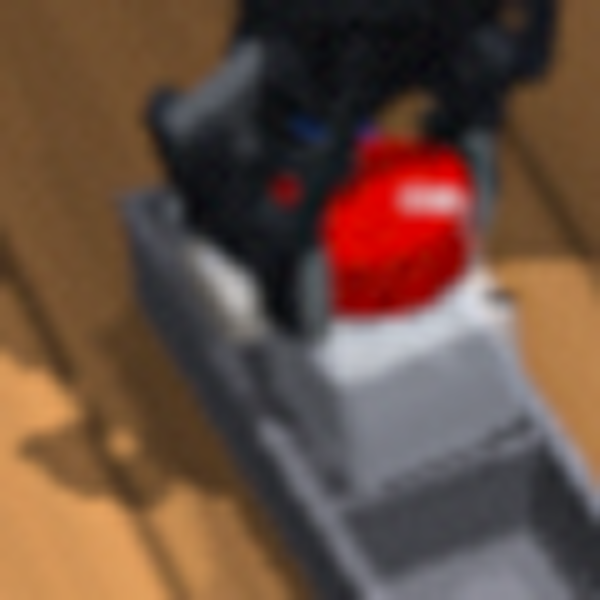

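View pics/y1.png

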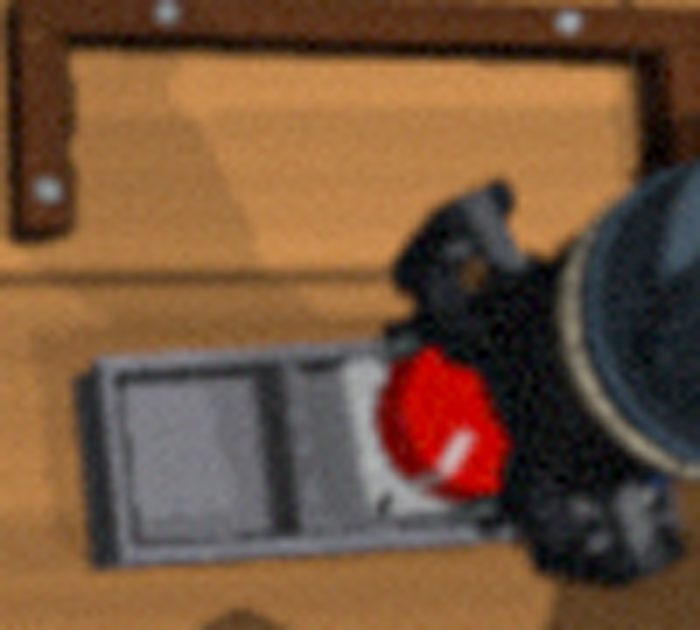

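Run:
```python
from look import *
f=lambda L,z:np.array([onz('top',(x/7+420-.43,y/7+150-.43),z)[:2] for x,y in L])
print('can +y edge',f([(345,365),(367,512)],.079), f([(345,365),(367,512)],.086))
print('div',f([(284,370),(300,532)],.042))
print('walls inner x', f([(200,375),(200,540),(330,366),(420,525)],.042))
print('can x edges', f([(375,362),(430,510)],.079))
```

```text
can +y edge [[ 0.5356 -0.2353]
 [ 0.4825 -0.2392]] [[ 0.5344 -0.2326]
 [ 0.4817 -0.2364]]
div [[ 0.5402 -0.2263]
 [ 0.4797 -0.2278]]
walls inner x [[ 0.5387 -0.1943]
 [ 0.4774 -0.19  ]
 [ 0.5414 -0.244 ]
 [ 0.4814 -0.2735]]
can x edges [[ 0.5365 -0.2465]
 [ 0.4828 -0.2623]]
```

```bash
python3 -m pendant '[[0.06,-0.03,-0.15,0],[0.06,-0.03,-0.1,0],[0.06,-0.03,0,0],[0.06,-0.03,0.1,0],[0.06,-0.03,0.15,0],[0.06,-0.03,0.15,0]]'; python3 -c "
from look import *
st()"
```

```text
time_s: 35.55
tcp_pos: [0.5148, -0.268, 0.0777]
eef_rot: [[0.928, 0.371, 0.005], [0.371, -0.928, -0.007], [0.002, 0.008, -1.0]]
force: [-11.1, -14.3, 42.6]
width: 0.0543
t35.5 tcp [ 0.5148 -0.268   0.0777] ang 21.8 w 0.0543 F [-11.1202 -14.3169  42.6369] T [-2.3331  1.863   0.1473] q6 0.71
```

```bash
python3 -m pendant '[[0,0,-0.3,0],[0,0,-0.4,0],[0,0,-0.4,0]]' | grep -E "tcp|force"
python3 - <<'E'
from look import *
s=snap('scene','z'); crop(s,255,70,310,125,14,'z2')
g=lambda L,z:np.array([onz('scene',(x/10+250-.45,y/10+60-.45),z)[:2] for x,y in L])
print(g([(345,492),(530,425)],.042)); print(g([(345,515),(545,440)],.042))
E
```

```text
tcp_pos: [0.5132, -0.2645, 0.0903]
force: [0.5, 0.4, -2.4]
[[ 0.5359 -0.2334]
 [ 0.478  -0.2363]]
[[ 0.5391 -0.2252]
 [ 0.4764 -0.2291]]
```

View pics/z2.png

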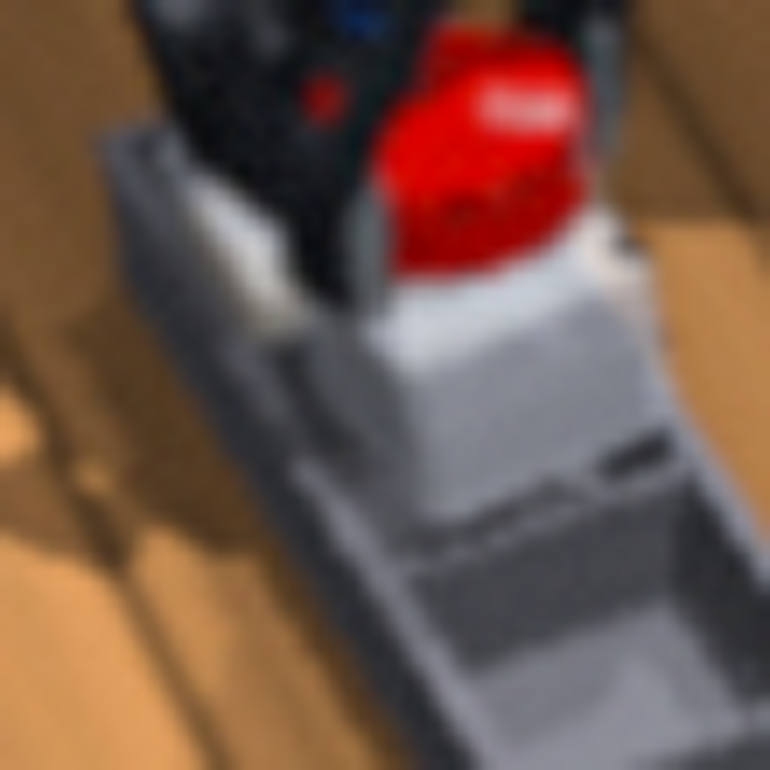

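Run:
```python
from look import *
t=cv2.imread('pics/r_top.png')[:,:,::-1];s=cv2.imread('pics/r_scene.png')[:,:,::-1]
a=lid(t,'top','blue',(480,180,530,240));b=lid(s,'scene','blue',(260,60,300,95));print(a,b)
th=np.linspace(0,2*np.pi,73)
for u in(.004,.012):
 for c in((.5152,-.335),):
  for n in('top','scene'):
   q=proj(n,[[c[0]+.028*np.cos(x),c[1]+.028*np.sin(x),z] for x in th for z in(.054+u,.078+u)]);print(u,n,q.min(0),q.max(0)-q.min(0)+1)
```

```text
(497, 199, 21, 22) (269, 68, 18, 17)
0.004 top [493.5028 197.9674] [26.3945 24.1682]
0.004 scene [267.3025  66.9314] [20.8296 20.4507]
0.012 top [494.8328 197.3989] [26.6095 24.3555]
0.012 scene [267.0909  64.8578] [20.9153 20.5055]
```

```bash
python3 -c "
from look import *
rows(.511,-.265,.085,26)"; python3 -m pendant '[[-0.05,0,0,-0.7],[-0.05,0,0.1,-0.7],[-0.05,0,0.2,-0.7],[-0.05,0,0.3,-0.7],[-0.05,0,0.3,-0.7]]' ; python3 -c "
from look import *
st()"
```

```text
units [-0.05 -0.    0.12] yaw units -0.68 (+-60) dist mm 5.0 q [-0.48  0.43 -0.09  1.05  0.    0.71]
time_s: 36.4
tcp_pos: [0.5127, -0.2663, 0.0794]
eef_rot: [[0.899, 0.438, 0.003], [0.438, -0.899, -0.002], [0.002, 0.003, -1.0]]
force: [0.6, -3.1, 16.8]
width: 0.0544
t36.4 tcp [ 0.5127 -0.2663  0.0794] ang 26.0 w 0.0544 F [ 0.5955 -3.1045 16.7823] T [-0.0282 -0.1099  0.0485] q6 0.64
```

```bash
python3 -m pendant '[[0,0,0.1,0],[0,0,0.1,0.3],[0,0,0.1,-0.3],[0,0,0.1,-0.3]]' ; python3 -c "
from look import *
st()
s=snap('scene','A'); crop(s,255,70,310,125,14,'A2')"
```

```text
time_s: 36.8
tcp_pos: [0.5146, -0.268, 0.0777]
eef_rot: [[0.884, 0.467, 0.008], [0.467, -0.884, -0.005], [0.004, 0.008, -1.0]]
force: [3.2, -10.9, 30.9]
width: 0.0544
t36.8 tcp [ 0.5146 -0.268   0.0777] ang 27.9 w 0.0544 F [  3.2045 -10.9443  30.8914] T [-1.5652 -0.9664  0.0552] q6 0.60
```

View pics/A2.png

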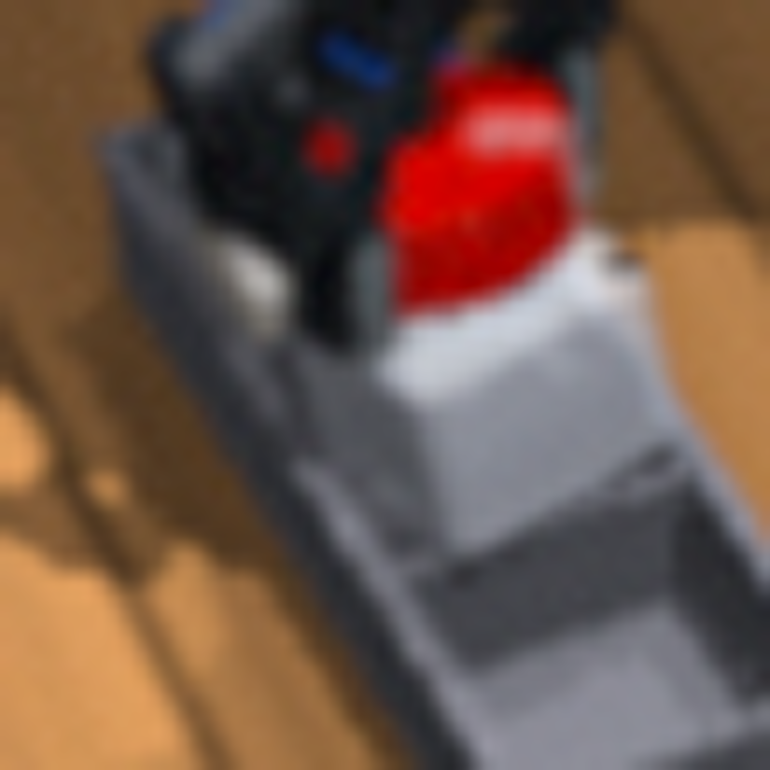

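```bash
python3 -m pendant '[[0,0,-0.6,0],[0,0,-1,0],[0,0,-1.4,0],[0,0,-1.4,0]]' | grep -E "tcp|force"; python3 -c "
from look import *
st();rows(.5073,-.1966,.13,21)"
```

```text
tcp_pos: [0.5121, -0.2658, 0.1317]
force: [0.0, -0.2, -2.0]
t37.2 tcp [ 0.5121 -0.2658  0.1317] ang 27.8 w 0.0547 F [ 0.0246 -0.1959 -2.0068] T [ 0.0237 -0.0181  0.001 ] q6 0.61
units [ 0.7  -1.59  0.04] yaw units 1.13 (+-60) dist mm 69.0 q [-0.48  0.4  -0.03  1.14  0.    0.61]
```

```bash
python3 -m pendant '[[0.35,-0.8,0,0.5],[0.7,-1.59,0,1.1],[0.7,-1.59,0,1.1],[0.7,-1.59,0,1.1]]' | grep -E "tcp|force"
python3 - <<'E'
from look import *
st()
s=snap('scene','B'); crop(s,250,60,330,140,9,'B2')
t=snap('top','B'); crop(t,420,170,540,250,6,'B1')
E
```

```text
tcp_pos: [0.506, -0.1955, 0.1295]
force: [0.3, -0.2, -1.7]
t37.6 tcp [ 0.506  -0.1955  0.1295] ang 21.3 w 0.0539 F [ 0.3467 -0.2214 -1.7291] T [-0.0859 -0.0281  0.0004] q6 0.83
```

View pics/B2.png

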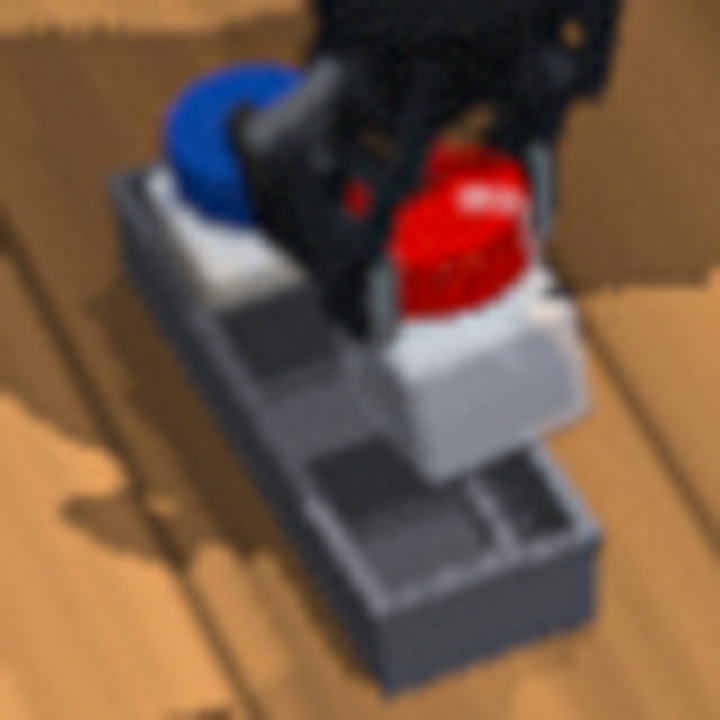

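View pics/B1.png

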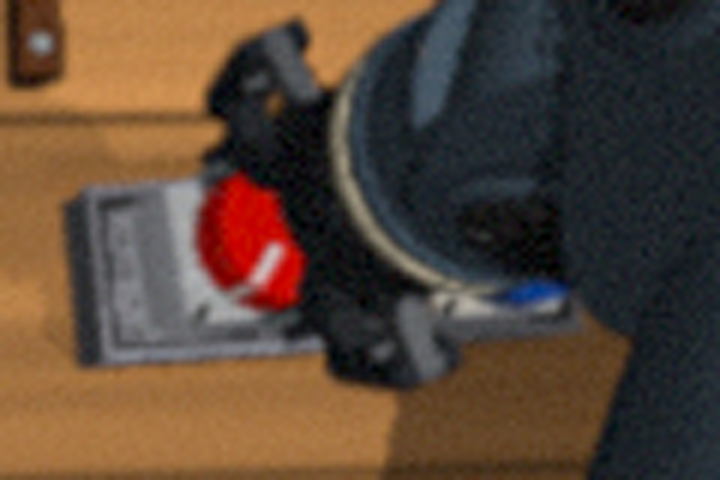

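Run:
```python
from look import *
g=lambda L,z:np.array([onz('scene',(x/9+250-.45,y/9+60-.45),z)[:2] for x,y in L])
def an(p): d=p[0]-p[1]; return np.linalg.norm(d).round(4),np.degrees(np.arctan2(d[1],d[0])).round(1)
for z in(.127,.135): b=g([(390,382),(578,320)],z);print('top',z,b,an(b))
for z in(.081,.090): b=g([(430,482),(588,412)],z);print('bot',z,b,an(b))
b=g([(383,608),(598,538)],.042);print('caddy +y',b,an(b))
b=g([(383,608),(115,180)],.042);print('caddy +x',b,an(b[::-1]))
f=lambda L,z:np.array([onz('top',(x/6+420-.42,y/6+170-.42),z)[:2] for x,y in L])
for z in(.127,.135): b=f([(168,188),(192,328)],z);print('T top',z,b,an(b))
b=f([(80,188),(95,362)],.042);print('T caddy +y',b,an(b))
b=f([(95,362),(580,328)],.042);print('T caddy -x side',b,an(b))
```

```text
top 0.127 [[ 0.5314 -0.1699]
 [ 0.4712 -0.1709]] (np.float64(0.0602), np.float64(1.0))
top 0.135 [[ 0.5341 -0.1625]
 [ 0.4744 -0.1636]] (np.float64(0.0597), np.float64(1.0))
bot 0.081 [[ 0.5208 -0.1687]
 [ 0.4659 -0.176 ]] (np.float64(0.0554), np.float64(7.6))
bot 0.09 [[ 0.5238 -0.1608]
 [ 0.4694 -0.1681]] (np.float64(0.0549), np.float64(7.6))
caddy +y [[ 0.5411 -0.1604]
 [ 0.4696 -0.1601]] (np.float64(0.0714), np.float64(-0.2))
caddy +x [[ 0.5411 -0.1604]
 [ 0.551  -0.3702]] (np.float64(0.21), np.float64(-87.3))
T top 0.127 [[ 0.5303 -0.165 ]
 [ 0.4745 -0.1707]] (np.float64(0.0561), np.float64(5.8))
T top 0.135 [[ 0.5289 -0.1623]
 [ 0.4736 -0.168 ]] (np.float64(0.0556), np.float64(5.8))
T caddy +y [[ 0.5452 -0.1545]
 [ 0.4698 -0.1562]] (np.float64(0.0754), np.float64(1.3))
T caddy -x side [[ 0.4698 -0.1562]
 [ 0.4802 -0.3727]] (np.float64(0.2167), np.float64(92.8))
```

The view shows the red canister tilted in the grip, its underside about 9 mm towards -x. That explains why it kept catching on the rim. I'll shift so the underside centres on the +y compartment and lower it gently.

```bash
python3 -m pendant '[[0.2,0.1,0,0.3],[0.2,0.1,0.4,0.3],[0.2,0.1,0.8,0.3],[0.2,0.1,0.8,0.3]]' | grep -E "tcp|force"
python3 - <<'E'
from look import *
st()
s=snap('scene','C'); crop(s,250,60,330,140,9,'C2')
E
```

```text
tcp_pos: [0.5139, -0.1973, 0.0963]
force: [-0.2, -0.2, -1.8]
t38.1 tcp [ 0.5139 -0.1973  0.0963] ang 19.4 w 0.0540 F [-0.1659 -0.1556 -1.7962] T [-0.0208  0.0182  0.0105] q6 0.87
```

View pics/C2.png

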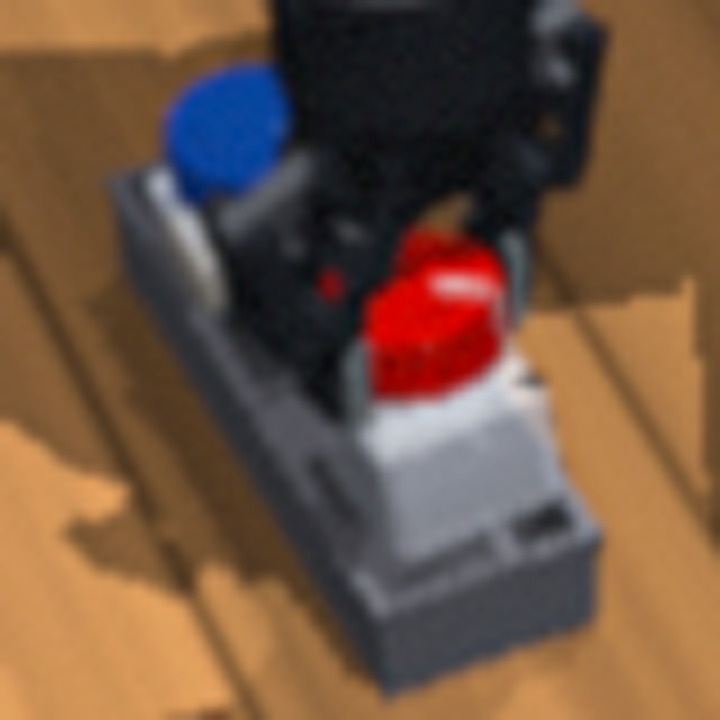

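```bash
python3 -m pendant '[[0,0,0.15,0],[0,0,0.3,0],[0,0,0.4,0],[0,0,0.4,0]]' | grep -E "tcp|force"; python3 -m pendant '[[0,0,0.1,0],[0,0,0.2,0],[0,0,0.2,0]]' | grep -E "tcp|force"
```

```text
tcp_pos: [0.5149, -0.1968, 0.082]
force: [-0.2, -0.3, -2.6]
tcp_pos: [0.5169, -0.1992, 0.0779]
force: [-13.3, -8.8, 43.3]
```

```bash
python3 -m pendant '[[0,0,-0.15,0],[0,0,-0.15,0]]' | grep -E "tcp|force"
python3 - <<'E'
from look import *
st()
s=snap('scene','D'); crop(s,260,75,330,145,11,'D2')
t=snap('top','D'); crop(t,420,170,500,240,9,'D1')
E
```

```text
tcp_pos: [0.5158, -0.1972, 0.0815]
force: [-0.4, -0.5, -1.7]
t39.1 tcp [ 0.5158 -0.1972  0.0815] ang 19.5 w 0.0543 F [-0.3871 -0.5138 -1.7459] T [-0.0181  0.0181  0.0188] q6 0.87
```

View pics/D2.png

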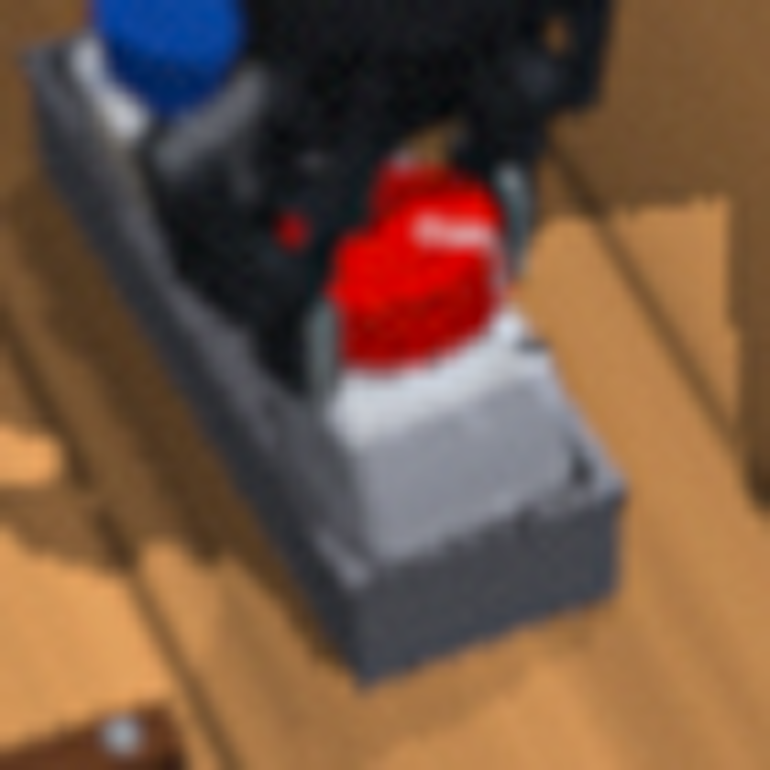

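View pics/D1.png

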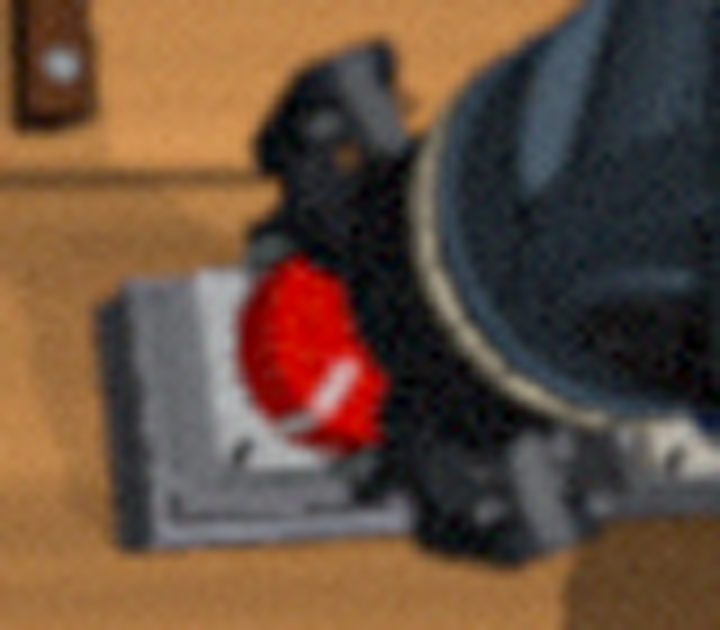

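```bash
python3 -m pendant '[[0,0,-0.1,0],[-0.09,-0.035,-0.1,0],[-0.09,-0.035,0,0],[-0.09,-0.035,0.05,0],[-0.09,-0.035,0.1,0],[-0.09,-0.035,0.1,0]]' | grep -E "tcp|force";python3 -m pendant '[[0,0,0.05,0],[0,0,0.1,0],[0,0,0.1,0]]' | grep -E "tcp|force"
```

```text
tcp_pos: [0.512, -0.1986, 0.0785]
force: [-12.2, -9.0, 35.2]
tcp_pos: [0.5132, -0.1999, 0.0763]
force: [-15.7, -15.9, 57.7]
```

```bash
python3 -m pendant '[[0,0,-0.6,0],[0,0,-1,0],[0,0,-1.4,0],[0,0,-1.4,0]]' | grep -E "tcp|force"; python3 -c "
from look import *
print(onz('top',(418,271),.01)); rows(.48,-.09,.13,19.5)"
```

```text
tcp_pos: [0.5122, -0.1971, 0.1299]
force: [1.7, -0.7, -1.8]
[ 0.3668 -0.1134  0.01  ]
units [ 0.14 -2.79 -0.01] yaw units -0.0 (+-60) dist mm 112.0 q [-0.37  0.35 -0.11  1.11  0.    0.86]
```

```bash
python3 -m pendant '[[0.05,-1,0,0],[0.1,-2,0,0],[0.14,-2.8,0,0],[0.14,-2.8,0,0],[0.14,-2.8,0,0]]' | grep -E "tcp|force"
python3 - <<'E'
from look import *
st()
s=snap('scene','E'); crop(s,270,60,360,150,8,'E2')
t=snap('top','E'); crop(t,360,160,450,250,8,'E1')
E
```

```text
tcp_pos: [0.4788, -0.0888, 0.1277]
force: [0.5, -0.5, -2.2]
t41.0 tcp [ 0.4788 -0.0888  0.1277] ang 19.6 w 0.0540 F [ 0.451  -0.5095 -2.1795] T [-0.014  -0.0095  0.0592] q6 1.05
```

View pics/E2.png

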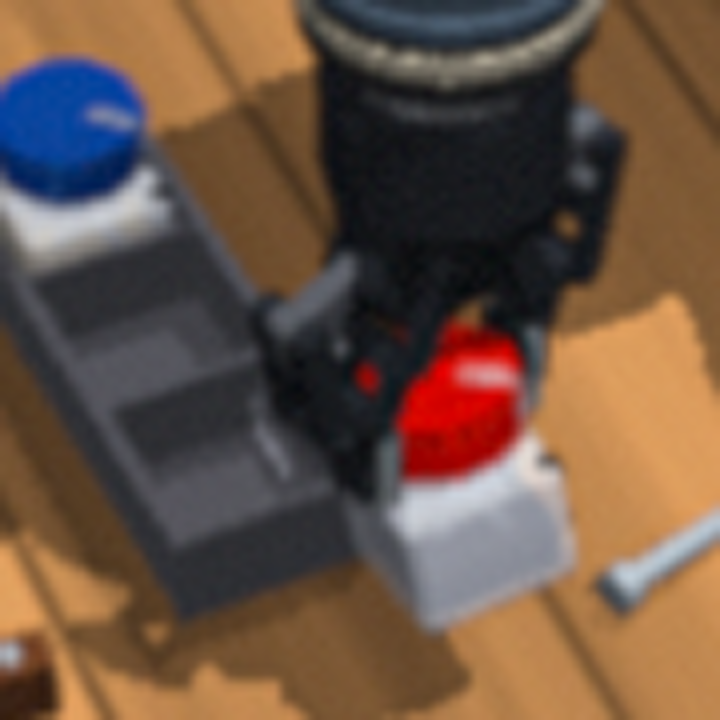

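View pics/E1.png

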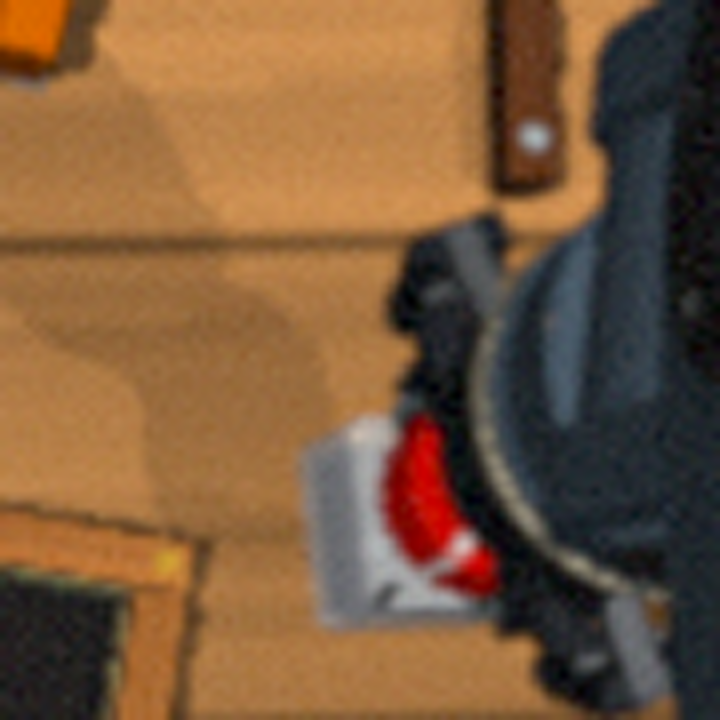

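The canister is tilted about 0.15 rad in the grip. I'll stand it on the bare bench here and release it so it rights itself, then regrip.

```bash
python3 -m pendant '[[0,0,0.7,0],[0,0,1.3,0],[0,0,1.6,0],[0,0,1.75,0],[0,0,1.85,0],[0,0,1.85,0]]' | grep -E "tcp|force"
```

```text
tcp_pos: [0.4795, -0.0896, 0.0547]
force: [0.7, -0.3, -2.5]
```

```bash
python3 -m pendant '[[0,0,0.1,0],[0,0,0.2,0],[0,0,0.2,0]]' | grep -E "tcp|force"
```

```text
tcp_pos: [0.48, -0.089, 0.048]
force: [-9.3, 4.8, 27.9]
```

```bash
python3 -m pendant '[[0,0,0,0],[0,0,0,0],[0,0,0,0],[0,0,0,0],[0,0,-0.7,0],[0,0,-1.6,0],[0,0,-2,0],[0,0,-2,0]]' 0 60 | grep -E "tcp|force"
python3 - <<'E'
from look import *
st()
s=snap('scene','F'); crop(s,270,60,360,150,8,'F2')
t=snap('top','F'); crop(t,360,160,450,250,8,'F1')
E
```

```text
tcp_pos: [0.4806, -0.0896, 0.1287]
force: [0.1, 0.1, 0.1]
t42.8 tcp [ 0.4806 -0.0896  0.1287] ang 19.5 w 0.0854 F [0.0781 0.0509 0.0668] T [0.0071 0.0061 0.0192] q6 1.05
```

View pics/F2.png

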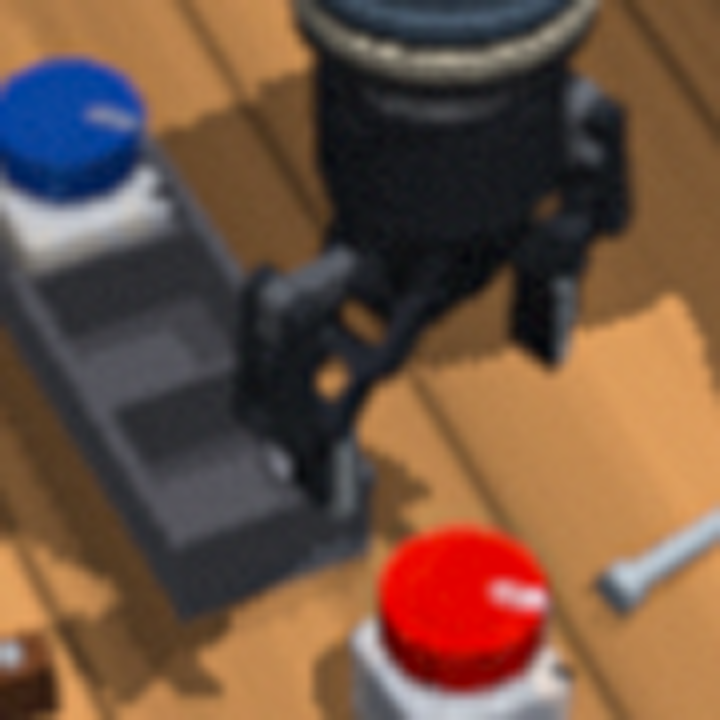

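View pics/F1.png

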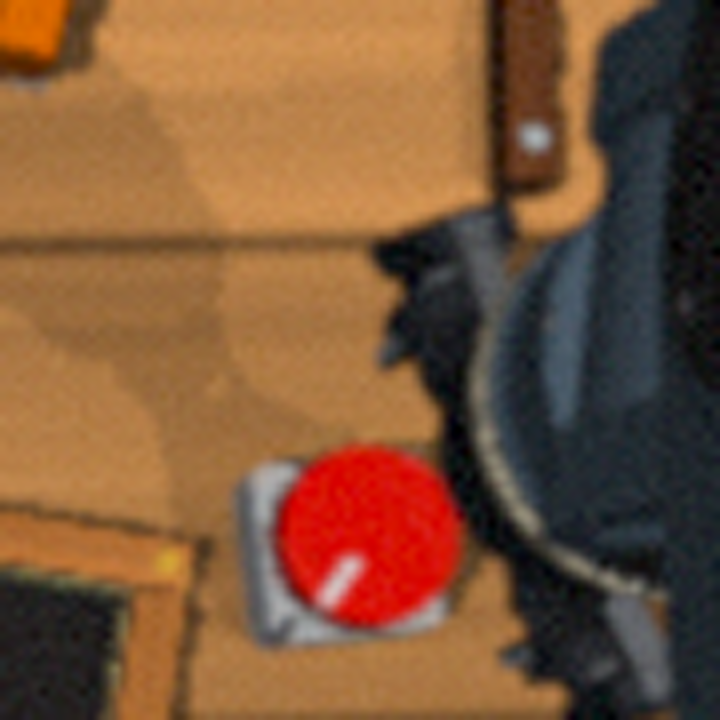

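Run:
```python
from look import *
t=cv2.imread('pics/F_top.png')[:,:,::-1];s=cv2.imread('pics/F_scene.png')[:,:,::-1]
h=cv2.cvtColor(t,cv2.COLOR_RGB2HSV); m=cv2.inRange(h,(0,200,120),(6,255,255))|cv2.inRange(h,(174,200,120),(180,255,255)); m[:, :385]=0;m[:,425:]=0;m[:210]=0;m[242:]=0
x,y,w,hh=cv2.boundingRect(m);print(x,y,w,hh); c,r=cv2.minEnclosingCircle(cv2.findNonZero(m)); print(c,r)
print('lid',onz('top',c,.077))
h=cv2.cvtColor(s,cv2.COLOR_RGB2HSV); m=cv2.inRange(h,(0,200,120),(6,255,255))|cv2.inRange(h,(174,200,120),(180,255,255)); m[:, :310]=0;m[:,345:]=0;m[:120]=0;m[160:]=0
bb=cv2.boundingRect(m);print(bb)
th=np.linspace(0,2*np.pi,73)
C=onz('top',c,.077)
q=proj('scene',[[C[0]+.028*np.cos(a),C[1]+.028*np.sin(a),z] for a in th for z in(.054,.078)]);print(q.min(0),q.max(0)-q.min(0)+1)
f=lambda L,z:np.array([onz('top',(x/8+360-.44,y/8+160-.44),z)[:2] for x,y in L])
def an(p): d=p[0]-p[1]; return np.linalg.norm(d).round(4),np.degrees(np.arctan2(d[1],d[0])).round(1)
for L,z in(([(242,482),(262,643)],.0),([(262,467),(282,632)],.046),([(448,605),(275,645)],.046),([(448,607),(262,643)],.02)):
    b=f(L,z);print(b,an(b))
crop(s,300,115,360,175,10,'F3')
```

```text
395 216 23 22
(405.8056945800781, 226.35491943359375) 11.314629554748535
lid [ 0.4766 -0.0725  0.077 ]
(317, 126, 21, 20)
[316.3203 125.5962] [22.345  23.0959]
[[ 0.5028 -0.0471]
 [ 0.4492 -0.0515]] (np.float64(0.0538), np.float64(4.7))
[[ 0.502  -0.0456]
 [ 0.4493 -0.0497]] (np.float64(0.0528), np.float64(4.4))
[[ 0.4569 -0.1031]
 [ 0.4453 -0.0472]] (np.float64(0.057), np.float64(-78.2))
[[ 0.4584 -0.1093]
 [ 0.4478 -0.0479]] (np.float64(0.0624), np.float64(-80.2))
```

View pics/F3.png

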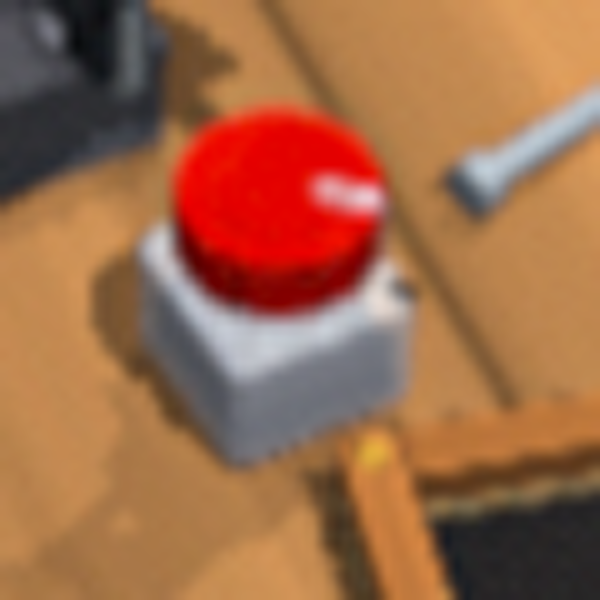

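Run:
```python
from look import *
g=lambda L,z:np.array([onz('scene',(x/10+300-.45,y/10+115-.45),z)[:2] for x,y in L])
def an(p): d=p[0]-p[1]; return np.linalg.norm(d).round(4),np.degrees(np.arctan2(d[1],d[0])).round(1)
for L,z in(([(238,465),(408,405)],.0),([(235,378),(412,310)],.044),([(235,378),(140,245)],.044),([(238,465),(145,335)],0)):
    b=g(L,z);print(b,an(b))
rows(.477,-.0725,.13,0)
```

```text
[[ 0.4972 -0.048 ]
 [ 0.4461 -0.0482]] (np.float64(0.0511), np.float64(0.2))
[[ 0.5004 -0.044 ]
 [ 0.4477 -0.0461]] (np.float64(0.0527), np.float64(2.3))
[[ 0.5004 -0.044 ]
 [ 0.5051 -0.0959]] (np.float64(0.0522), np.float64(95.1))
[[ 0.4972 -0.048 ]
 [ 0.5022 -0.0997]] (np.float64(0.0519), np.float64(95.4))
units [ 0.09 -0.42 -0.1 ] yaw units 3.25 (+-60) dist mm 17.0 q [-0.18  0.23 -0.28  1.06 -0.    1.05]
```

```bash
python3 -m pendant '[[0.09,-0.42,0,1],[0.09,-0.42,0,2],[0.09,-0.42,0,2.5],[0.09,-0.42,0,2.5],[0.09,-0.42,0,2.5]]' | grep -E "tcp|force"; python3 -c "
from look import *
st();rows(.477,-.0725,.049,4.5)"
```

```text
tcp_pos: [0.4765, -0.0723, 0.1256]
force: [0.4, -0.2, -0.1]
t43.4 tcp [ 0.4765 -0.0723  0.1256] ang 4.6 w 0.0855 F [ 0.385  -0.1972 -0.1331] T [ 0.0452 -0.0498  0.0119] q6 1.34
units [0.01 0.01 1.92] yaw units 0.01 (+-60) dist mm 77.0 q [-0.15  0.22 -0.29  1.06  0.    1.34]
```

```bash
python3 -m pendant '[[0.01,0,0.7,0],[0.01,0,1.4,0],[0.01,0,1.92,0],[0.01,0,1.92,0],[0.01,0,1.92,0]]' | grep -E "tcp|force";python3 -m pendant '[[0,0,0,0],[0,0,0,0],[0,0,0,0],[0,0,0,0],[0,0,0,0],[0,0,0,0]]' 1 80 ; python3 -m pendant '[[0,0,-0.5,0],[0,0,-1,0],[0,0,-1.6,0],[0,0,-2.2,0],[0,0,-2.2,0],[0,0,-2.2,0]]' | grep -E "tcp|force"
python3 - <<'E'
from look import *
st();rows(.5115,-.265,.13,3)
s=snap('scene','G'); crop(s,290,80,370,160,9,'G2')
t=snap('top','G'); crop(t,360,160,450,250,8,'G1')
E
```

```text
tcp_pos: [0.4773, -0.0723, 0.0499]
force: [-0.1, -0.8, 1.0]
time_s: 44.5
tcp_pos: [0.4779, -0.0724, 0.0509]
eef_rot: [[0.997, 0.078, 0.002], [0.078, -0.997, -0.0], [0.001, 0.001, -1.0]]
force: [-5.3, -0.4, 11.8]
width: 0.0542
tcp_pos: [0.4777, -0.0723, 0.138]
force: [-0.5, 0.4, -2.6]
t45.1 tcp [ 0.4777 -0.0723  0.138 ] ang 4.5 w 0.0538 F [-0.546   0.37   -2.6363] T [-0.0158  0.0268  0.0445] q6 1.34
units [0.46 4.87 0.2 ] yaw units 0.25 (+-60) dist mm 196.0 q [-0.15  0.22 -0.27  1.08  0.    1.34]
```

View pics/G2.png

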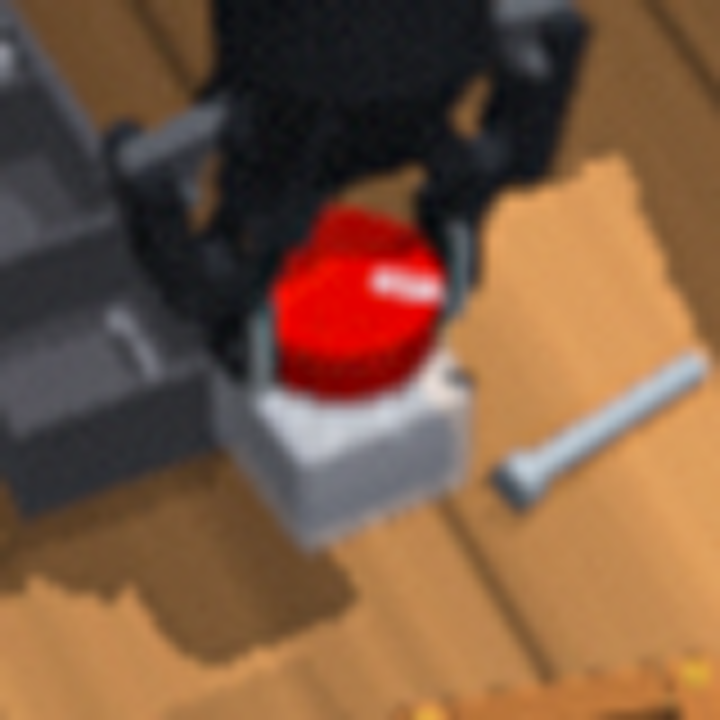

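View pics/G1.png

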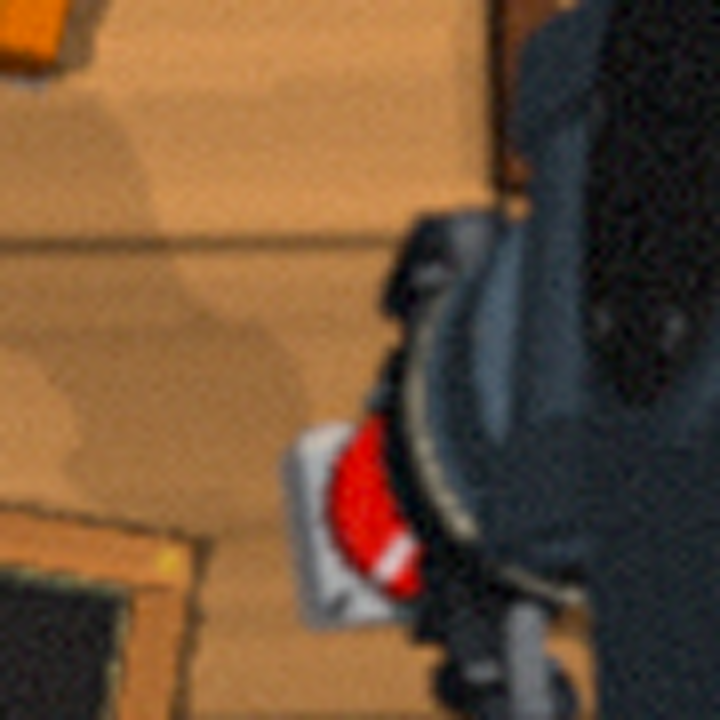

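```bash
python3 -m pendant '[[0.1,1,0,0],[0.2,2,0,0.2],[0.3,3,0,0.2],[0.4,4,0.1,0.2],[0.46,4.87,0.2,0.2],[0.46,4.87,0.2,0.2],[0.46,4.87,0.2,0.2]]' | grep -E "tcp|force"
python3 - <<'E'
from look import *
st();rows(.5115,-.265,.1,3)
s=snap('scene','H'); crop(s,250,50,330,130,9,'H2')
t=snap('top','H'); crop(t,420,160,520,240,7,'H1')
E
```

```text
tcp_pos: [0.5102, -0.2652, 0.1283]
force: [-0.1, 0.7, -2.2]
t45.9 tcp [ 0.5102 -0.2652  0.1283] ang 3.2 w 0.0540 F [-0.0514  0.7173 -2.2369] T [0.08   0.0107 0.0153] q6 1.04
units [ 0.03 -0.    0.71] yaw units 0.04 (+-60) dist mm 28.0 q [-0.48  0.41 -0.03  1.14  0.    1.04]
```

View pics/H2.png

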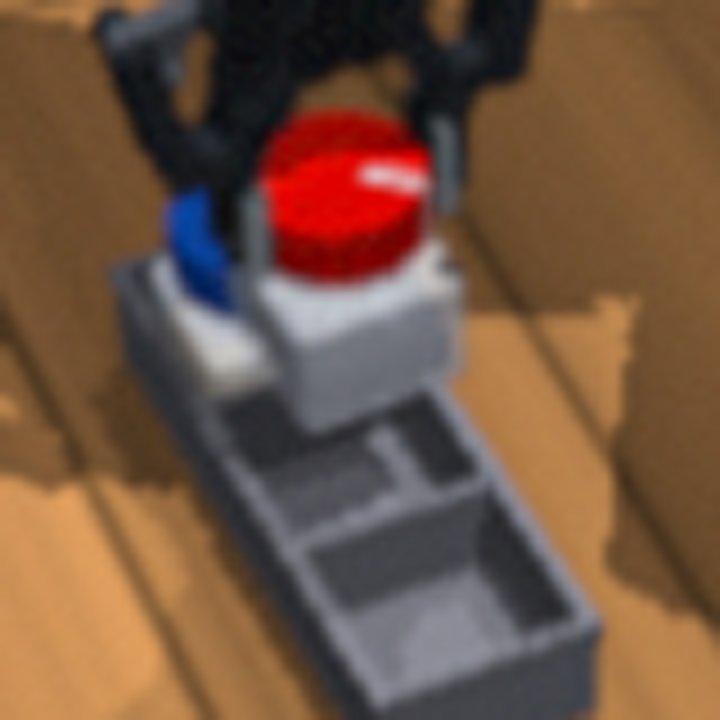

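View pics/H1.png

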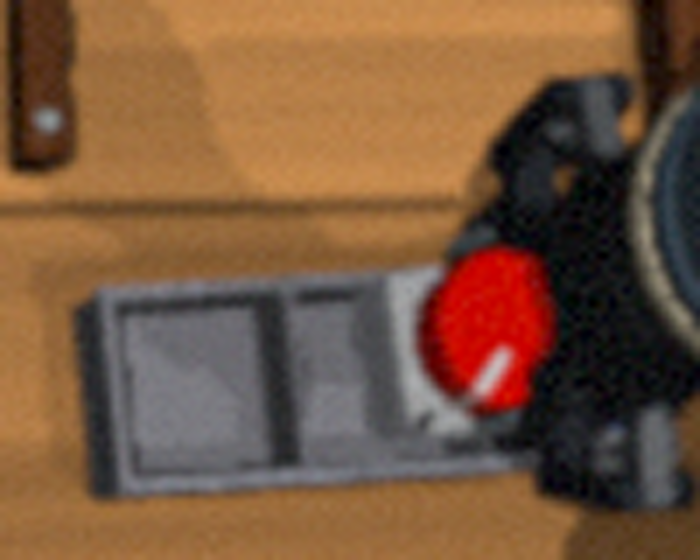

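Run:
```python
from look import *
g=lambda L,z:np.array([onz('scene',(x/9+250-.45,y/9+50-.45),z)[:2] for x,y in L])
def an(p): d=p[0]-p[1]; return p.mean(0),np.linalg.norm(d).round(4),np.degrees(np.arctan2(d[1],d[0])).round(1)
print('bot',an(g([(300,428),(458,372)],.080)));print('top',an(g([(280,340),(460,278)],.126)))
print('div +y edge',an(g([(300,550),(492,482)],.042)))
print('caddy +x outer',an(g([(370,705),(115,265)],.042)),'-x',an(g([(600,628),(440,385)],.042)))
```

```text
bot (array([ 0.5071, -0.2429]), np.float64(0.0539), np.float64(2.8))
top (array([ 0.5108, -0.2362]), np.float64(0.0595), np.float64(2.6))
div +y edge (array([ 0.5084, -0.2292]), np.float64(0.0663), np.float64(2.3))
caddy +x outer (array([ 0.548 , -0.2659]), np.float64(0.2131), np.float64(91.2)) -x (array([ 0.4714, -0.2185]), np.float64(0.1173), np.float64(92.3))
```

```bash
python3 -m pendant '[[0.02,-0.03,0.4,0],[0.02,-0.03,0.8,0],[0.02,-0.03,1,0],[0.02,-0.03,1.1,0],[0.02,-0.03,1.1,0]]' | grep -E "tcp|force"; python3 -m pendant '[[0,0,0.05,0],[0,0,0.1,0],[0,0,0.1,0]]' | grep -E "tcp|force"
```

```text
tcp_pos: [0.5116, -0.2633, 0.0856]
force: [0.4, 0.5, -1.5]
tcp_pos: [0.5118, -0.2639, 0.0818]
force: [0.1, -0.0, -2.7]
```

Free at 0.0818, which is past the earlier contact height. Continuing down.

```bash
python3 -m pendant '[[0,0,0.1,0],[0,0,0.2,0],[0,0,0.2,0]]' | grep -E "tcp|force"; python3 -m pendant '[[0,0,0.1,0],[0,0,0.2,0],[0,0,0.2,0]]' | grep -E "tcp|force"
```

```text
tcp_pos: [0.5114, -0.2636, 0.073]
force: [-0.6, 0.8, -1.4]
tcp_pos: [0.5114, -0.2636, 0.065]
force: [-1.0, 0.2, -2.4]
```

```bash
python3 -m pendant '[[0,0,0.1,0],[0,0,0.2,0],[0,0,0.23,0],[0,0,0.23,0]]' | grep -E "tcp|force"; python3 -m pendant '[[0,0,0,0],[0,0,0,0],[0,0,0,0],[0,0,0,0],[0,0,-0.7,0],[0,0,-1.6,0],[0,0,-2.5,0],[0,0,-3.3,0],[0,0,-3.5,0]]' 0 60| grep -E "tcp|force"
python3 - <<'E'
from look import *
st();rows(.5061,.2753,.2,117.4)
s=snap('scene','I'); crop(s,230,40,330,140,7,'I2')
E
```

```text
tcp_pos: [0.5116, -0.2637, 0.0562]
force: [0.0, 0.0, -2.2]
tcp_pos: [0.513, -0.2644, 0.2003]
force: [-0.8, -0.2, -0.3]
t48.7 tcp [ 0.513  -0.2644  0.2003] ang 3.3 w 0.0856 F [-0.7799 -0.1905 -0.32  ] T [-0.0013 -0.0366  0.0048] q6 1.04
units [  0.6  -13.48  -0.03] yaw units -19.02 (+-60) dist mm 540.0 q [-0.48  0.38  0.11  1.3   0.    1.04]
```

View pics/I2.png

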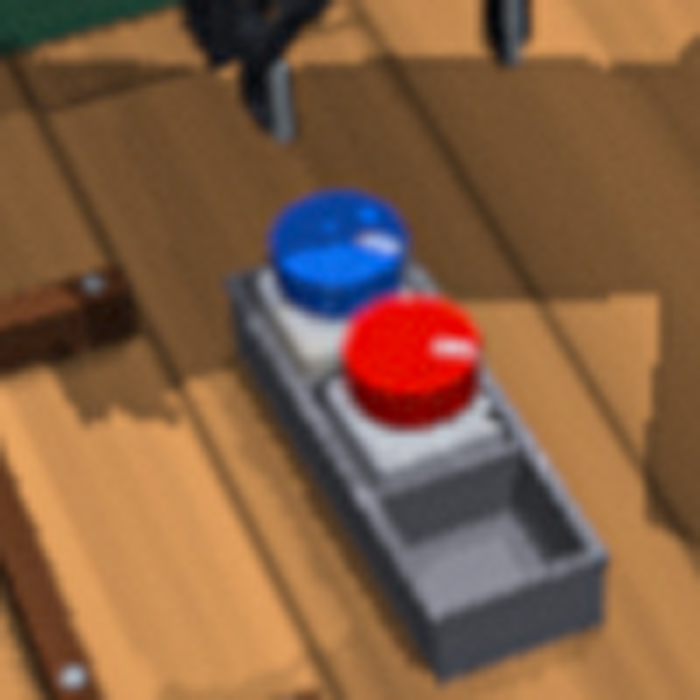

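Red is seated in the middle compartment. Now for green on the rack.

```bash
python3 -m pendant '[[0.1,-1,0,-1.4],[0.1,-2,0,-2.8],[0.2,-3,0,-4.2],[0.2,-4,0,-5.6],[0.3,-5,0,-7],[0.3,-6,0,-8.4],[0.4,-7,0,-9.8],[0.4,-8,0,-11.2],[0.5,-9,0,-12.6],[0.5,-10,0,-14],[0.6,-11,0,-15.4],[0.6,-12,0,-16.8]]' >/dev/null
python3 - <<'E'
from look import *
st();rows(.5061,.2753,.2,117.4)
s=snap('scene','J'); crop(s,290,160,450,330,4,'J2')
t=snap('top','J')
t2=cv2.cvtColor(t,cv2.COLOR_RGB2HSV)
m=blobs(t,'green'); m[:150]=0;m[240:]=0;m[:,:200]=0;m[:,300:]=0
print(cv2.boundingRect(m)); c,r=cv2.minEnclosingCircle(cv2.findNonZero(m));print(c,r,onz('top',c,.116))
E
```

```text
t50.0 tcp [0.5076 0.2183 0.1952] ang 104.4 w 0.0854 F [ 0.4923 -0.4313  0.7768] T [-0.004   0.0197 -0.0088] q6 0.15
units [ 1.39  0.32 -0.12] yaw units -2.16 (+-60) dist mm 57.0 q [ 0.41  0.33  0.03  1.27 -0.    0.15]
(0, 0, 0, 0)Traceback (most recent call last):
  File "<stdin>", line 7, in <module>
cv2.error: OpenCV(4.12.0) /io/opencv/modules/imgproc/src/shapedescr.cpp:201: error: (-215:Assertion failed) count >= 0 && (depth == CV_32F || depth == CV_32S) in function 'minEnclosingCircle'
```

View pics/J2.png

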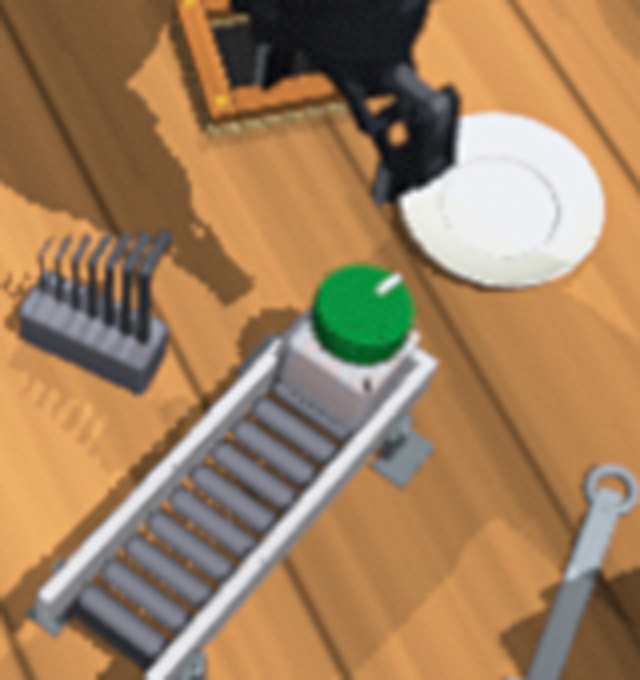

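```bash
python3 -m pendant '[[0.7,0.1,-0.1,-1.2],[1.4,0.32,-0.1,-2.1],[1.4,0.32,-0.1,-2.1],[1.4,0.32,-0.1,-2.1]]' >/dev/null; python3 -c "
from look import *
st();rows(.5061,.2753,.085,117.4)"
```

```text
t50.5 tcp [0.5066 0.2739 0.1994] ang 116.6 w 0.0855 F [-0.1771  0.1804 -0.9267] T [0.0074 0.0247 0.0473] q6 0.03
units [0.04 0.01 2.86] yaw units -0.13 (+-60) dist mm 114.0 q [ 0.5   0.38  0.11  1.3  -0.    0.03]
```

```bash
python3 -m pendant '[[0,0,0.8,-0.1],[0,0,1.6,-0.1],[0,0,2.4,-0.1],[0,0,2.8,-0.1],[0,0,2.8,-0.1]]' 0 60 >/dev/null; python3 -m pendant '[[0,0,0,0],[0,0,0,0],[0,0,0,0],[0,0,0,0],[0,0,0,0],[0,0,0,0]]' 1 60|grep -E "tcp|force|width"; python3 -m pendant '[[0,0,-0.4,0],[0,0,-0.8,0],[0,0,-1.2,0],[0,0,-2,0],[0,0,-2.8,0],[0,0,-3,0],[0,0,-3,0]]'|grep -E "tcp|force|width";python3 - <<'E'
from look import *
st(); rows(.4395,.026,.2,169.6)
E
```

```text
tcp_pos: [0.5078, 0.2745, 0.0901]
force: [-1.4, -2.1, 6.7]
width: 0.055
tcp_pos: [0.5077, 0.2746, 0.21]
force: [-0.1, 0.5, -1.5]
width: 0.0545
t52.2 tcp [0.5077 0.2746 0.21  ] ang 117.3 w 0.0545 F [-0.147   0.492  -1.4639] T [0.0031 0.0221 0.0206] q6 0.02
units [-4.74 -4.36  0.24] yaw units -8.72 (+-60) dist mm 258.0 q [ 0.5   0.38  0.13  1.32 -0.    0.02]
```

```bash
python3 -m pendant '[[-0.9,-0.8,0,-1],[-1.8,-1.6,0,-2],[-2.7,-2.4,0,-3.3],[-3.6,-3.2,0.2,-4.6],[-4.5,-4,0.24,-6],[-4.74,-4.36,0.24,-7.3],[-4.74,-4.36,0.24,-8.7],[-4.74,-4.36,0.24,-8.7],[-4.74,-4.36,0.24,-8.7],[-4.74,-4.36,0.24,-8.7]]' >/dev/null;python3 - <<'E'
from look import *
st(); rows(.439,.0255,.0635,169.6)
s=snap('scene','K'); crop(s,270,70,430,220,4.5,'K2')
E
```

```text
t53.2 tcp [0.4388 0.0262 0.1984] ang 169.3 w 0.0543 F [ 0.5556  0.1718 -1.5354] T [-0.0144 -0.0174 -0.0312] q6 -1.32
units [-0.01 -0.02  3.37] yaw units -0.05 (+-60) dist mm 135.0 q [ 0.06  0.1  -0.25  1.22  0.   -1.32]
```

View pics/K2.png

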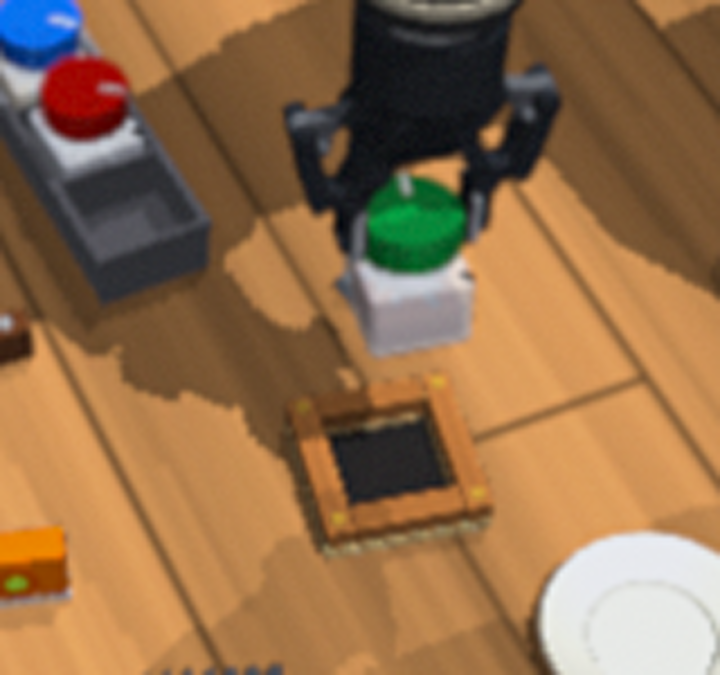

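```bash
python3 -m pendant '[[0,0,0.9,0],[0,0,1.8,0],[0,0,2.6,0],[0,0,2.8,0],[0,0,3,0],[0,0,3.2,0],[0,0,3.35,0],[0,0,3.35,0]]'|grep -E "tcp|force"; python3 -m pendant '[[0,0,0.05,0],[0,0,0.1,0],[0,0,0.1,0]]'|grep -E "tcp|force"
```

```text
tcp_pos: [0.439, 0.0258, 0.0649]
force: [-0.0, -0.9, -2.2]
tcp_pos: [0.4399, 0.0266, 0.0624]
force: [-6.2, 5.7, 23.0]
```

```bash
python3 -m pendant '[[0,0,0,0],[0,0,0,0],[0,0,0,0],[0,0,0,0]]' 0 60 >/dev/null;python3 - <<'E'
from look import *
st();rows(.442,.031,.0565,169.5)
s=snap('scene','L'); crop(s,270,90,430,220,4.5,'L2')
E
```

```text
t54.8 tcp [0.4389 0.0257 0.0609] ang 169.5 w 0.0854 F [ 0.3785  0.1843 -0.4186] T [-0.0473  0.0202 -0.0058] q6 -1.33
units [-0.05  0.14  0.11] yaw units -0.0 (+-60) dist mm 8.0 q [ 0.06  0.2  -0.5   0.87 -0.   -1.33]
```

View pics/L2.png

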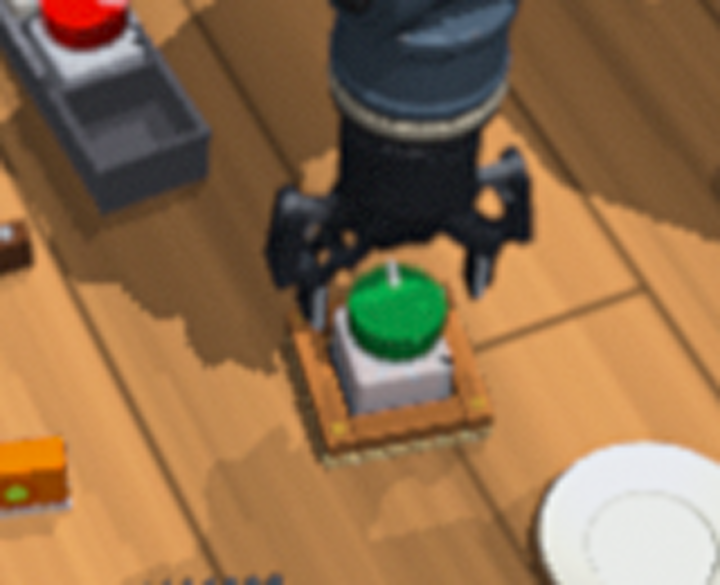

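```bash
R(){ python3 -c "
from look import *
st()"; }; python3 -m pendant '[[-0.05,0.14,0.1,0],[-0.05,0.14,0.1,0],[-0.05,0.14,0.1,0]]' 0 80 >/dev/null; python3 -m pendant '[[0,0,0,0],[0,0,0,0],[0,0,0,0],[0,0,0,0],[0,0,0,0],[0,0,0,0]]' 1 80 >/dev/null;R; python3 -m pendant '[[0,0,0,1.3],[0,0,0,2.6],[0,0,0,3.9],[0,0,0,5.2],[0,0,0,6.5],[0,0,0,7.8],[0,0,0,9.1],[0,0,0,10]]'>/dev/null;R; python3 -m pendant '[[0,0,0,1],[0,0,0,2],[0,0,0,3],[0,0,0,4],[0,0,0,5],[0,0,0,6],[0,0,0,7]]'>/dev/null;R
```

```text
t55.8 tcp [0.4417 0.0309 0.0572] ang 169.5 w 0.0541 F [-3.6621  0.2422  9.1522] T [ 0.0671  0.8351 -0.002 ] q6 -1.32
t56.5 tcp [0.4413 0.0315 0.0573] ang 109.2 w 0.0541 F [-7.8645  4.748  15.0902] T [0.9293 1.5771 0.1925] q6 -0.26
t57.2 tcp [0.4412 0.0318 0.0574] ang 67.3 w 0.0540 F [-8.0704  6.8819 16.1251] T [1.4188 1.7464 0.1876] q6 0.47
```

```bash
R(){ python3 -c "
from look import *
st()"; }; python3 -m pendant '[[0,0,0,0.4],[0,0,0,0.8]]'>/dev/null;R; python3 -m pendant '[[0,0,0,0.4],[0,0,0,0.8]]'>/dev/null;R;python3 -m pendant '[[0,0,0,0.4],[0,0,0,0.8]]'>/dev/null;R
```

```text
t57.5 tcp [0.4413 0.0318 0.0574] ang 62.6 w 0.0541 F [-8.7826  8.4452 15.7623] T [1.7569 1.9478 0.15  ] q6 0.55
t57.6 tcp [0.4412 0.0319 0.0574] ang 57.8 w 0.0540 F [-5.4205  4.5537  9.5803] T [0.8165 1.1672 0.1844] q6 0.63
t57.9 tcp [0.4416 0.0316 0.0573] ang 53.0 w 0.0540 F [-4.0902  6.7267 11.2759] T [1.3182 1.1521 0.1488] q6 0.72
```

```bash
R(){ python3 -c "
from look import *
st()"; }; python3 -m pendant '[[0,0,0,0.4],[0,0,0,0.8]]'>/dev/null;R; python3 -m pendant '[[0,0,0,0.3],[0,0,0,0.6]]'>/dev/null;R;python3 - <<'E'
from look import *
s=snap('scene','M'); crop(s,320,110,400,200,7,'M2')
E
```

```text
t58.0 tcp [0.4417 0.0317 0.0573] ang 48.2 w 0.0540 F [-4.97    7.3484 11.8712] T [1.5334 1.159  0.1628] q6 0.80
t58.2 tcp [0.4417 0.0317 0.0573] ang 44.6 w 0.0541 F [-4.7609  7.0344  9.3921] T [1.4761 1.09   0.2715] q6 0.86
```

View pics/M2.png

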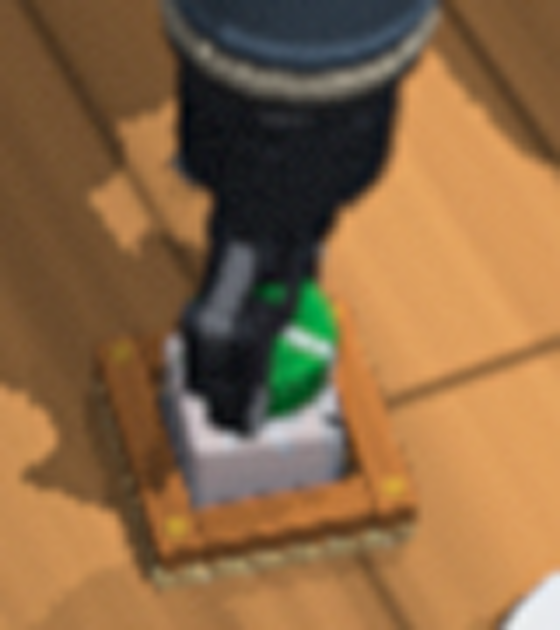

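```bash
R(){ python3 -c "
from look import *
st()"; }; python3 -m pendant '[[0,0,0,0.3],[0,0,0,0.6]]'>/dev/null;R; python3 -m pendant '[[0,0,0,0.3],[0,0,0,0.6]]'>/dev/null;R
```

```text
t58.5 tcp [0.4417 0.0318 0.0573] ang 41.1 w 0.0539 F [-4.3521  8.4087  8.823 ] T [1.6007 1.086  0.3549] q6 0.92
t58.7 tcp [0.4418 0.0318 0.0573] ang 37.5 w 0.0539 F [-4.9441  8.3241 10.1387] T [1.6513 0.8952 0.4576] q6 0.99
```

```bash
R(){ python3 -c "
from look import *
st()"; }; python3 -m pendant '[[0,0,0,0.25],[0,0,0,0.5]]'>/dev/null;R; python3 -m pendant '[[0,0,0,0],[0,0,0,0],[0,0,0,0],[0,0,0,0.5],[0,0,0,1.5],[0,0,0,2.9],[0,0,0,4.3],[0,0,0,5.3],[0,0,0,5.3],[0,0,0,5.3]]' 0 60 >/dev/null;python3 - <<'E'
from look import *
st()
s=snap('scene','N'); crop(s,320,110,400,200,7,'N2'); crop(s,210,30,340,150,5,'N3')
t=snap('top','N');crop(t,420,140,540,250,5,'N1')
E
```

```text
t58.9 tcp [0.4418 0.0318 0.0573] ang 34.5 w 0.0542 F [-3.4915  7.2364  8.9941] T [1.6227 0.9743 0.5301] q6 1.04
t59.9 tcp [0.4419 0.0308 0.0569] ang 2.9 w 0.0857 F [ 1.2677  0.3244 -0.0311] T [-0.0341  0.0342 -0.0148] q6 1.59
```

View pics/N2.png

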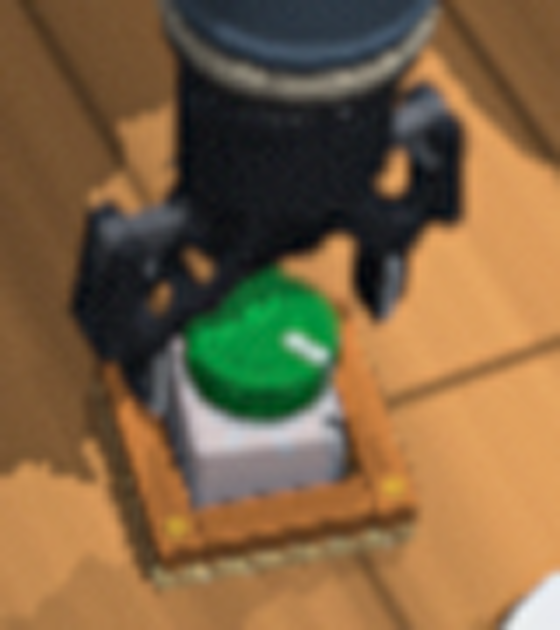

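View pics/N3.png

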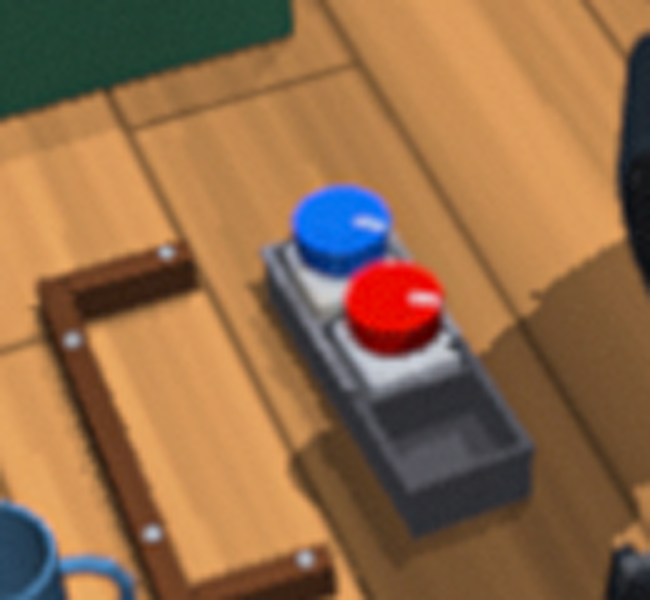

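```bash
python3 -m pendant '[[0,0,0,1.4],[0,0,0,2.7],[0,0,0,2.7],[0,0,0,2.7]]' 0 60|grep tcp; python3 -m pendant '[[0,0,0,0],[0,0,0,0],[0,0,0,0],[0,0,0,0],[0,0,0,0],[0,0,0,0]]' 1 80 |grep -E "tcp|force|width"; python3 -m pendant '[[0,0,-0.5,0],[0,0,-1,0],[0,0,-1.7,0],[0,0,-2.3,0],[0,0,-2.3,0],[0,0,-2.3,0]]'|grep -E "tcp|force|width"; python3 -c "
from look import *
st();rows(.508,-.194,.13,4.8)"
```

```text
tcp_pos: [0.4419, 0.0309, 0.0569]
tcp_pos: [0.4422, 0.0308, 0.0573]
force: [-1.3, -1.1, 7.3]
width: 0.0541
tcp_pos: [0.442, 0.0309, 0.1488]
force: [0.7, -0.3, -2.3]
width: 0.0539
t61.6 tcp [0.442  0.0309 0.1488] ang -13.5 w 0.0539 F [ 0.6677 -0.2778 -2.2653] T [-0.0057 -0.0474 -0.0028] q6 1.88
units [2.91 5.08 0.47] yaw units -3.04 (+-60) dist mm 235.0 q [ 0.07  0.13 -0.35  1.09 -0.    1.88]
```

```bash
python3 -m pendant '[[0.6,1,0,-0.6],[1.2,2,0,-1.2],[1.8,3,0,-1.8],[2.4,4.1,0.2,-2.4],[2.91,5.08,0.47,-3],[2.91,5.08,0.47,-3],[2.91,5.08,0.47,-3],[2.91,5.08,0.47,-3]]' | grep -E "tcp|force"
python3 - <<'E'
from look import *
st()
s=snap('scene','O'); crop(s,260,60,340,140,9,'O2')
t=snap('top','O'); crop(t,400,160,500,240,7,'O1')
E
```

```text
tcp_pos: [0.507, -0.193, 0.1294]
force: [-0.3, -0.6, -1.5]
t62.4 tcp [ 0.507  -0.193   0.1294] ang 4.5 w 0.0542 F [-0.3131 -0.5534 -1.5196] T [ 0.0138 -0.0297  0.0385] q6 1.13
```

View pics/O2.png

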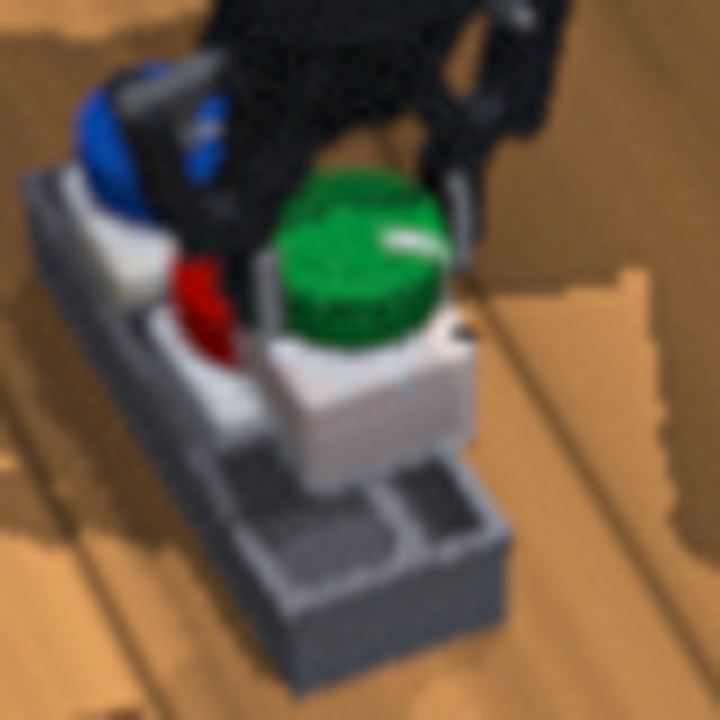

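View pics/O1.png

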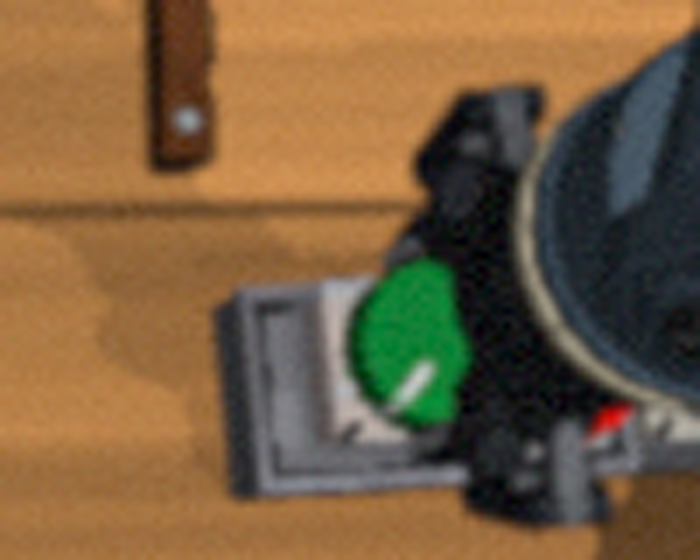

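Run:
```python
from look import *
g=lambda L,z:np.array([onz('scene',(x/9+260-.45,y/9+60-.45),z)[:2] for x,y in L])
f=lambda L,z:np.array([onz('top',(x/7+400-.43,y/7+160-.43),z)[:2] for x,y in L])
def an(p): d=p[0]-p[1]; return p.mean(0),np.linalg.norm(d).round(4),np.degrees(np.arctan2(d[1],d[0])).round(1)
print('S bot',an(g([(310,490),(470,435)],.080)));print('S top',an(g([(290,398),(475,338)],.126)))
print('S caddy +y',an(g([(292,608),(507,540)],.042)))
print('T top',an(f([(325,285),(340,440)],.126)))
print('T caddy +y',an(f([(235,292),(255,492)],.042)))
```

```text
S bot (array([ 0.5036, -0.1709]), np.float64(0.0528), np.float64(1.4))
S top (array([ 0.5067, -0.1663]), np.float64(0.0589), np.float64(0.5))
S caddy +y (array([ 0.5058, -0.16  ]), np.float64(0.0711), np.float64(-0.8))
T top (array([ 0.5055, -0.1623]), np.float64(0.053), np.float64(1.6))
T caddy +y (array([ 0.5071, -0.1564]), np.float64(0.0743), np.float64(2.1))
```

```bash
python3 -m pendant '[[0.02,0.02,0.4,0],[0.02,0.02,0.8,0],[0.02,0.02,1,0],[0.02,0.02,1.1,0],[0.02,0.02,1.2,0],[0.02,0.02,1.2,0]]' | grep -E "tcp|force"; python3 -m pendant '[[0,0,0.1,0],[0,0,0.2,0],[0,0,0.2,0]]' | grep -E "tcp|force"
```

```text
tcp_pos: [0.5107, -0.1976, 0.0863]
force: [-10.7, -16.4, 43.1]
tcp_pos: [0.5107, -0.1981, 0.0784]
force: [-8.7, -21.0, 43.6]
```

```bash
python3 -m pendant '[[0,0,-0.3,0],[0,0,-0.4,0],[0,0,-0.4,0]]' | grep -E "tcp|force"
python3 - <<'E'
from look import *
st()
s=snap('scene','Q'); crop(s,260,60,340,140,9,'Q2')
t=snap('top','Q'); crop(t,400,160,500,240,7,'Q1')
E
```

```text
tcp_pos: [0.5088, -0.1942, 0.0907]
force: [-0.5, 0.5, -1.5]
t63.7 tcp [ 0.5088 -0.1942  0.0907] ang 4.5 w 0.0535 F [-0.4705  0.5221 -1.5301] T [ 0.0432 -0.0217 -0.019 ] q6 1.13
```

View pics/Q2.png

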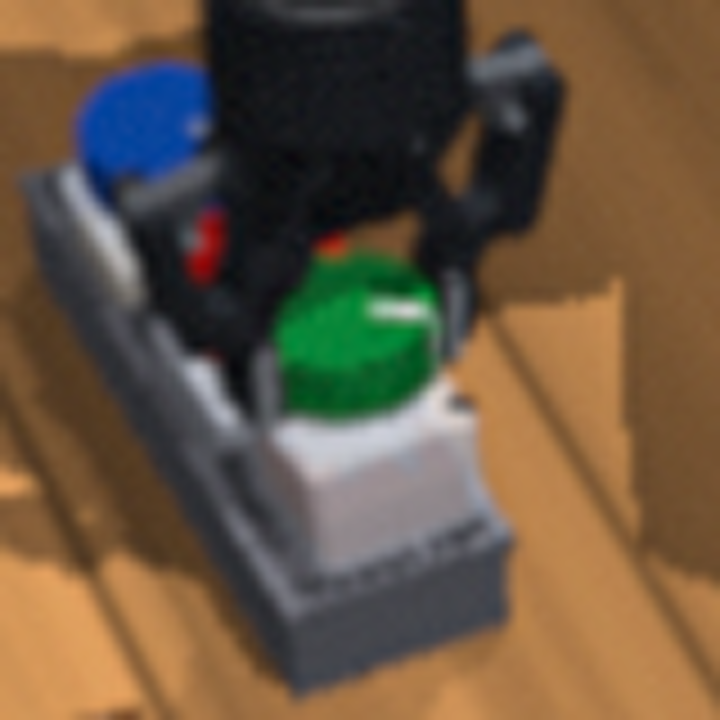

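View pics/Q1.png

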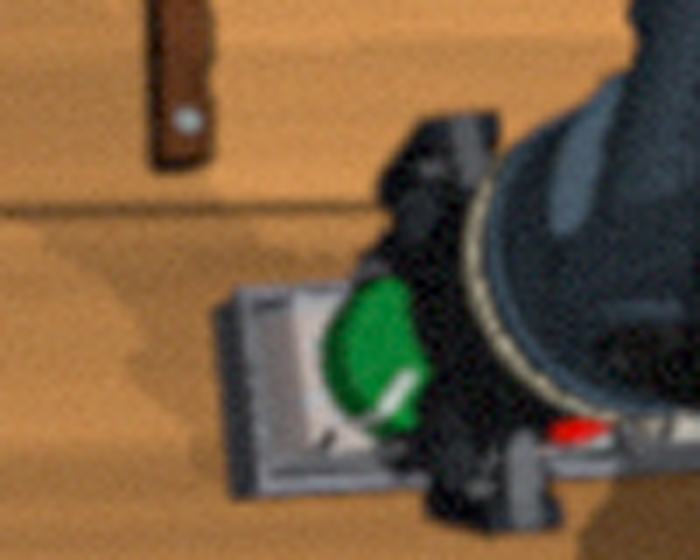

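```bash
python3 -m pendant '[[0,0.13,-0.1,0],[0,0.13,0,0],[0,0.13,0,0]]' | grep -E "tcp|force"; python3 -m pendant '[[0,0,0.1,0],[0,0,0.15,0],[0,0,0.15,0]]' | grep -E "tcp|force";python3 -m pendant '[[0,0,0.05,0],[0,0,0.1,0],[0,0,0.1,0]]' | grep -E "tcp|force"
```

```text
tcp_pos: [0.5085, -0.1998, 0.0894]
force: [0.4, -0.3, -2.0]
tcp_pos: [0.5085, -0.1996, 0.0836]
force: [0.3, 0.7, -1.8]
tcp_pos: [0.5091, -0.2007, 0.0808]
force: [-5.0, -4.3, 11.3]
```

Run:
```python
from look import *
st()
s=snap('scene','S'); crop(s,270,75,330,135,12,'S2')
t=snap('top','S'); crop(t,420,180,480,240,11,'S1')
```

```text
t64.7 tcp [ 0.5091 -0.2007  0.0808] ang 4.5 w 0.0537 F [-4.995  -4.2564 11.3117] T [-0.6281  0.9235  0.1097] q6 1.12
```

View pics/S2.png

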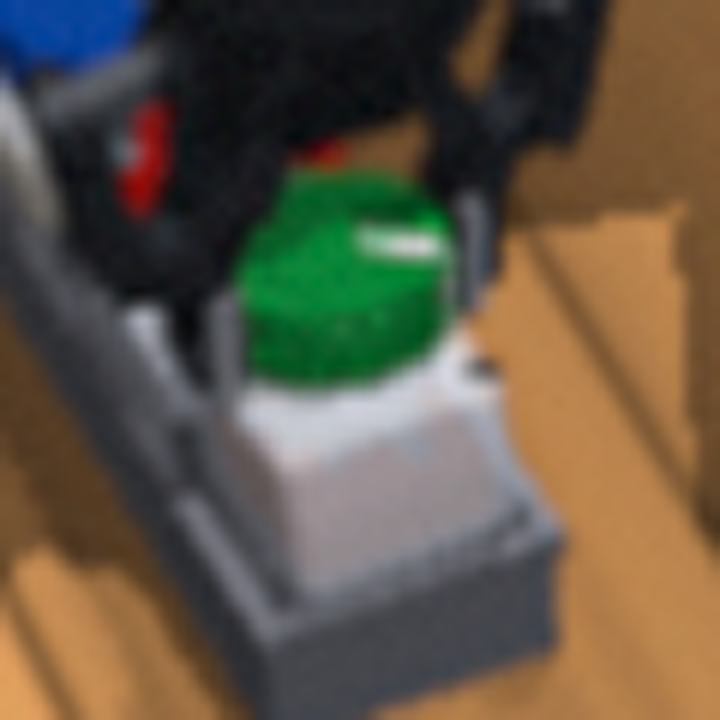

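View pics/S1.png

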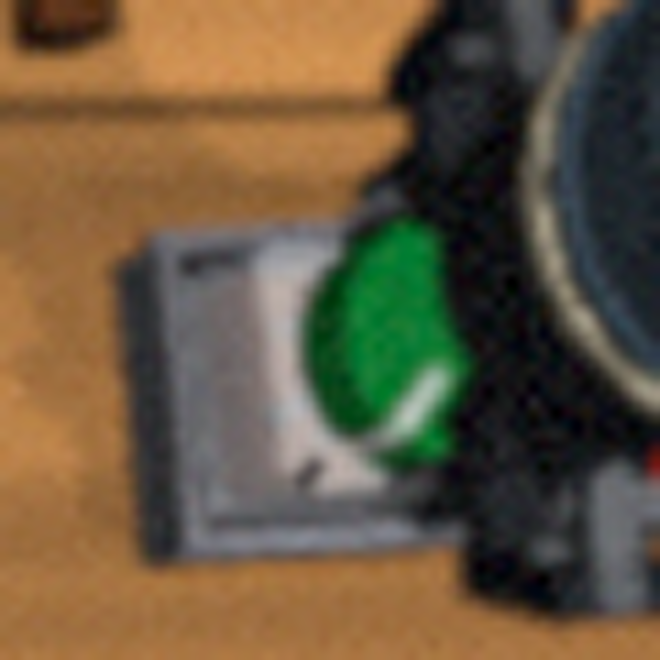

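```bash
python3 -m pendant '[[0.0,0,-0.15,0],[0.08,0,-0.15,0],[0.08,0,-0.05,0],[0.08,0,0.05,0],[0.08,0,0.05,0]]' | grep -E "tcp|force"; python3 -m pendant '[[0,0,0.05,0],[0,0,0.1,0],[0,0,0.1,0]]' | grep -E "tcp|force"
```

```text
tcp_pos: [0.513, -0.2016, 0.0795]
force: [-7.2, -10.5, 26.4]
tcp_pos: [0.5136, -0.203, 0.0767]
force: [-9.4, -20.7, 36.2]
```

```bash
python3 -m pendant '[[0,0,-0.6,0],[0,0,-1,0],[0,0,-1.4,0],[0,0,-1.4,0]]' | grep -E "tcp|force"; python3 -c "
from look import *
rows(.48,-.09,.13,4.5)"
```

```text
tcp_pos: [0.5129, -0.1998, 0.1313]
force: [1.0, 0.3, -1.8]
units [-0.61 -2.8   0.03] yaw units -0.0 (+-60) dist mm 115.0 q [-0.37  0.35 -0.1   1.11  0.    1.12]
```

```bash
python3 -m pendant '[[-0.2,-1,0,0],[-0.4,-2,0,0],[-0.61,-2.8,0,0],[-0.61,-2.8,0,0],[-0.61,-2.8,0.6,0],[-0.61,-2.8,1.2,0],[-0.61,-2.8,1.6,0],[-0.61,-2.8,1.8,0],[-0.61,-2.8,1.8,0]]' | grep -E "tcp|force"; python3 -m pendant '[[0,0,0.1,0],[0,0,0.2,0],[0,0,0.2,0]]' | grep -E "tcp|force"
```

```text
tcp_pos: [0.4781, -0.0898, 0.0567]
force: [0.6, 0.1, -1.4]
tcp_pos: [0.479, -0.0898, 0.05]
force: [-0.0, -0.4, -2.1]
```

```bash
python3 -m pendant '[[0,0,0.05,0],[0,0,0.1,0],[0,0,0.1,0]]' | grep -E "tcp|force"
```

```text
tcp_pos: [0.4795, -0.0895, 0.0474]
force: [-7.3, 4.3, 22.7]
```

```bash
python3 -m pendant '[[0,0,0,0],[0,0,0,0],[0,0,0,0],[0,0,0,0],[0,0,-0.7,0],[0,0,-1.6,0],[0,0,-2,0],[0,0,-2,0]]' 0 60 | grep -E "tcp|force"
python3 - <<'E'
from look import *
st()
s=snap('scene','U'); crop(s,300,105,370,175,10,'U2')
t=snap('top','U'); crop(t,370,180,440,250,10,'U1')
m=blobs(t,'green'); k=np.zeros_like(m);k[205:245,380:425]=m[205:245,380:425]
c,r=cv2.minEnclosingCircle(cv2.findNonZero(k)); print(c,r,onz('top',c,.077))
E
```

```text
tcp_pos: [0.4804, -0.0901, 0.1283]
force: [0.0, -0.8, -0.1]
t68.3 tcp [ 0.4804 -0.0901  0.1283] ang 4.5 w 0.0854 F [ 0.0466 -0.7926 -0.0573] T [ 0.001   0.023  -0.0309] q6 1.31
(406.8846130371094, 225.96153259277344) 11.30085563659668 [ 0.4776 -0.0752  0.077 ]
```

View pics/U2.png

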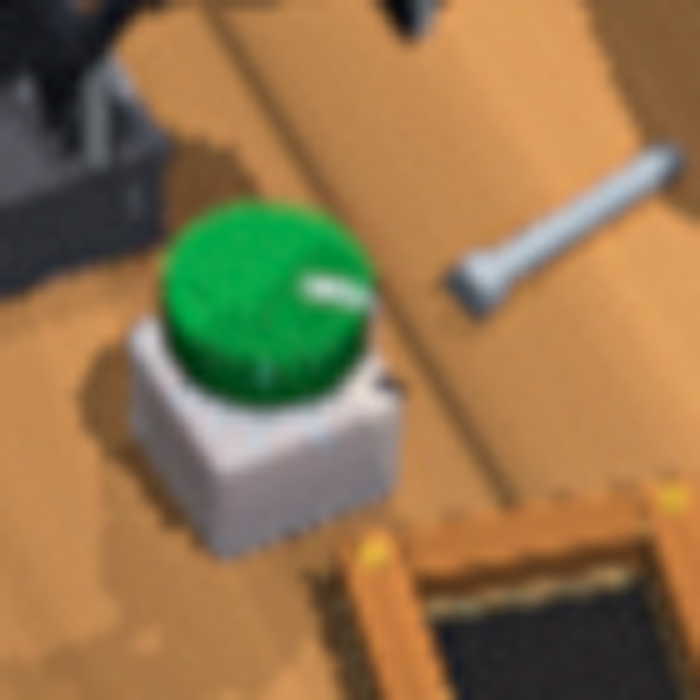

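View pics/U1.png

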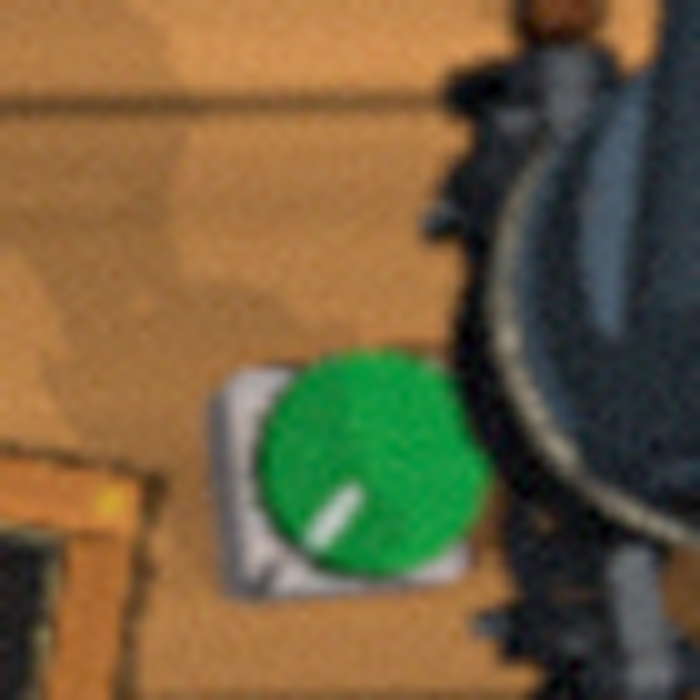

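Run:
```python
from look import *
g=lambda L,z:np.array([onz('scene',(x/10+300-.45,y/10+105-.45),z)[:2] for x,y in L])
f=lambda L,z:np.array([onz('top',(x/10+370-.45,y/10+180-.45),z)[:2] for x,y in L])
def an(p): d=p[0]-p[1]; return p.mean(0),np.linalg.norm(d).round(4),np.degrees(np.arctan2(d[1],d[0])).round(1)
print(an(f([(212,395),(228,590)],0)),an(f([(232,375),(250,588)],.046)),an(f([(250,592),(468,572)],.046)))
print(an(g([(222,558),(398,495)],0)),an(g([(215,472),(402,405)],.044)),an(g([(215,472),(130,335)],.044)),an(g([(222,558),(135,440)],0)))
rows(.4785,-.075,.13,3)
```

```text
(array([ 0.4788, -0.0507]), np.float64(0.052), np.float64(2.2)) (array([ 0.4771, -0.0479]), np.float64(0.0544), np.float64(2.3)) (array([ 0.4509, -0.0769]), np.float64(0.0561), np.float64(94.1))
(array([ 0.4737, -0.0522]), np.float64(0.0531), np.float64(0.5)) (array([ 0.4769, -0.0483]), np.float64(0.055), np.float64(0.8)) (array([ 0.5053, -0.0741]), np.float64(0.0523), np.float64(91.9)) (array([ 0.5028, -0.0756]), np.float64(0.0475), np.float64(96.2))
units [ 0.02 -0.37 -0.11] yaw units 0.25 (+-60) dist mm 15.0 q [-0.19  0.23 -0.28  1.06 -0.    1.31]
```

```bash
python3 -m pendant '[[0,-0.37,0,0.35],[0,-0.37,0,0.35],[0,-0.37,0,0.35]]'>/dev/null; python3 -c "
from look import *
st();rows(.478,-.0752,.049,2.3)"
```

```text
t68.7 tcp [ 0.4773 -0.075   0.1252] ang 2.5 w 0.0850 F [ 0.4156  0.8122 -0.2524] T [-0.0048  0.0128 -0.    ] q6 1.37
units [0.02 0.01 1.91] yaw units 0.03 (+-60) dist mm 76.0 q [-0.16  0.23 -0.29  1.06 -0.    1.37]
```

```bash
python3 -m pendant '[[0.01,0,0.7,0],[0.01,0,1.4,0],[0.01,0,1.91,0],[0.01,0,1.91,0],[0.01,0,1.91,0]]' | grep -E "tcp|force";python3 -m pendant '[[0,0,0,0],[0,0,0,0],[0,0,0,0],[0,0,0,0],[0,0,0,0],[0,0,0,0]]' 1 80 | grep -E "tcp|force|width"; python3 -m pendant '[[0,0,-0.5,0],[0,0,-1,0],[0,0,-1.6,0],[0,0,-2,0],[0,0,-2,0],[0,0,-2,0]]' | grep -E "tcp|force"
python3 - <<'E'
from look import *
st();rows(.508,-.1938,.13,2.8)
s=snap('scene','V'); crop(s,240,50,340,150,7,'V2')
E
```

```text
tcp_pos: [0.478, -0.0753, 0.0499]
force: [-0.2, -0.5, 1.6]
tcp_pos: [0.4787, -0.0752, 0.0509]
force: [-5.2, -0.5, 13.1]
width: 0.0539
tcp_pos: [0.4783, -0.075, 0.1295]
force: [0.3, 0.4, -2.0]
t70.4 tcp [ 0.4783 -0.075   0.1295] ang 2.4 w 0.0537 F [ 0.2749  0.3844 -1.9783] T [0.0104 0.065  0.0242] q6 1.37
units [ 0.62  3.   -0.01] yaw units -0.07 (+-60) dist mm 122.0 q [-0.16  0.22 -0.28  1.06 -0.    1.37]
```

View pics/V2.png

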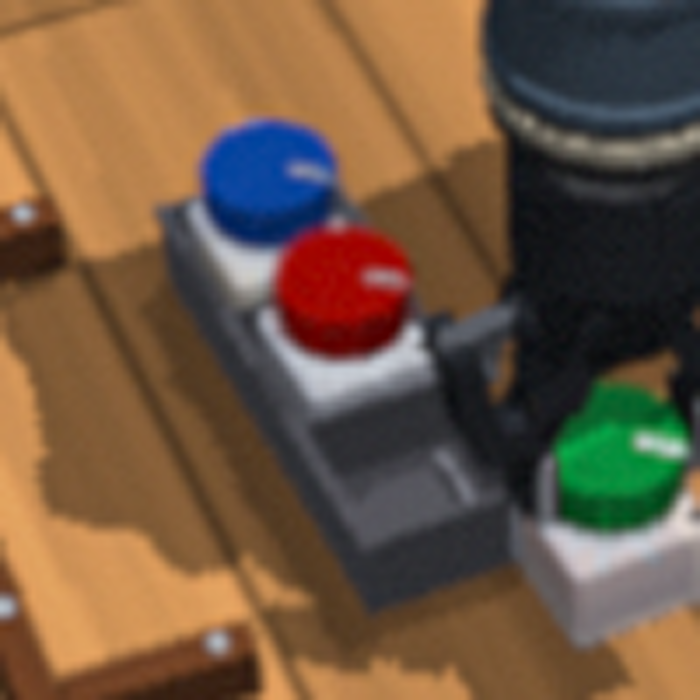

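```bash
python3 -m pendant '[[0.2,0.9,0,0],[0.4,1.8,0,0],[0.62,2.7,0,0],[0.62,3,0,0],[0.62,3,0,0],[0.62,3,0,0]]' | grep -E "tcp|force"
python3 - <<'E'
from look import *
st()
s=snap('scene','W'); crop(s,260,60,340,140,9,'W2')
t=snap('top','W'); crop(t,400,160,500,240,7,'W1')
E
```

```text
tcp_pos: [0.5073, -0.1933, 0.1289]
force: [0.6, 0.0, -1.8]
t71.0 tcp [ 0.5073 -0.1933  0.1289] ang 2.4 w 0.0536 F [ 0.5752  0.0195 -1.8479] T [ 0.0157 -0.0027  0.0029] q6 1.17
```

View pics/W2.png

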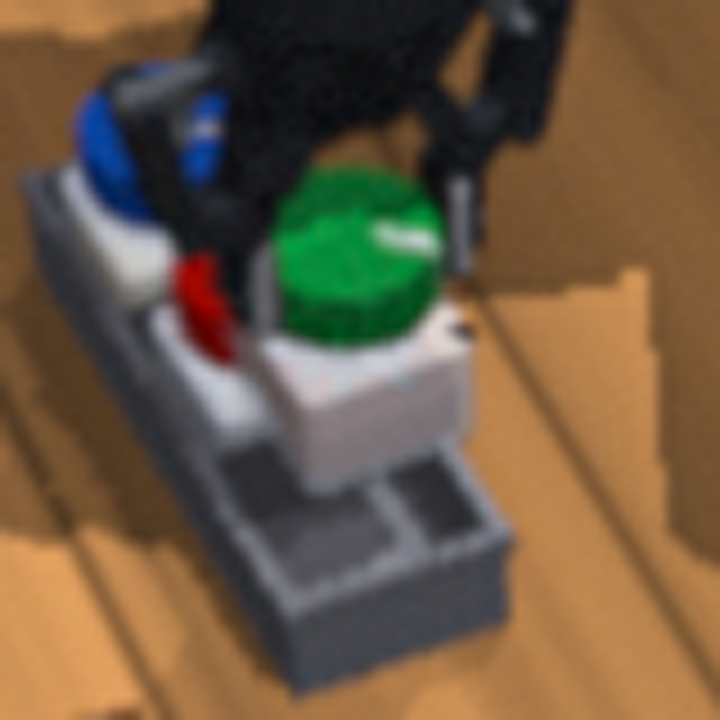

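View pics/W1.png

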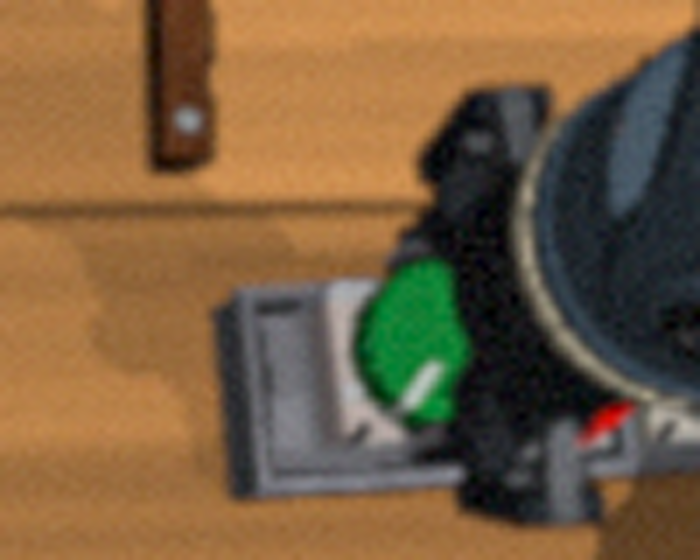

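```bash
python3 -m pendant '[[0.03,-0.02,0.4,0],[0.03,-0.02,0.8,0],[0.03,-0.02,0.95,0],[0.03,-0.02,1.0,0],[0.03,-0.02,1.0,0]]' | grep -E "tcp|force"; python3 -m pendant '[[0,0,0.05,0],[0,0,0.1,0],[0,0,0.1,0]]' | grep -E "tcp|force"
```

```text
tcp_pos: [0.5092, -0.1927, 0.09]
force: [-0.4, -0.3, -1.0]
tcp_pos: [0.5092, -0.193, 0.0857]
force: [0.7, 0.7, -1.2]
```

```bash
python3 -m pendant '[[0,0,0.05,0],[0,0,0.1,0],[0,0,0.1,0]]' | grep -E "tcp|force"; python3 -m pendant '[[0,0,0.05,0],[0,0,0.1,0],[0,0,0.1,0]]' | grep -E "tcp|force"
```

```text
tcp_pos: [0.5089, -0.193, 0.0814]
force: [0.1, -0.4, -2.1]
tcp_pos: [0.5089, -0.193, 0.0774]
force: [-0.3, -0.7, -1.3]
```

It's in the compartment with no contact force. I'll lower it the rest of the way and release.

```bash
python3 -m pendant '[[0,0,0.15,0],[0,0,0.3,0],[0,0,0.45,0],[0,0,0.53,0],[0,0,0.53,0]]' | grep -E "tcp|force"; python3 -m pendant '[[0,0,0,0],[0,0,0,0],[0,0,0,0],[0,0,0,0],[0,0,-0.7,0],[0,0,-1.6,0],[0,0,-2.5,0],[0,0,-3.3,0],[0,0,-3.5,0]]' 0 60| grep -E "tcp|force"
python3 - <<'E'
from look import *
st()
s=snap('scene','X'); crop(s,200,40,330,150,5.5,'X2')
E
```

```text
tcp_pos: [0.5088, -0.1929, 0.0559]
force: [0.0, 0.1, -1.7]
tcp_pos: [0.5105, -0.1936, 0.2002]
force: [0.0, 0.5, -0.3]
t74.0 tcp [ 0.5105 -0.1936  0.2002] ang 2.4 w 0.0854 F [ 0.0023  0.5099 -0.3179] T [ 0.0242 -0.0446  0.0303] q6 1.17
```

View pics/X2.png

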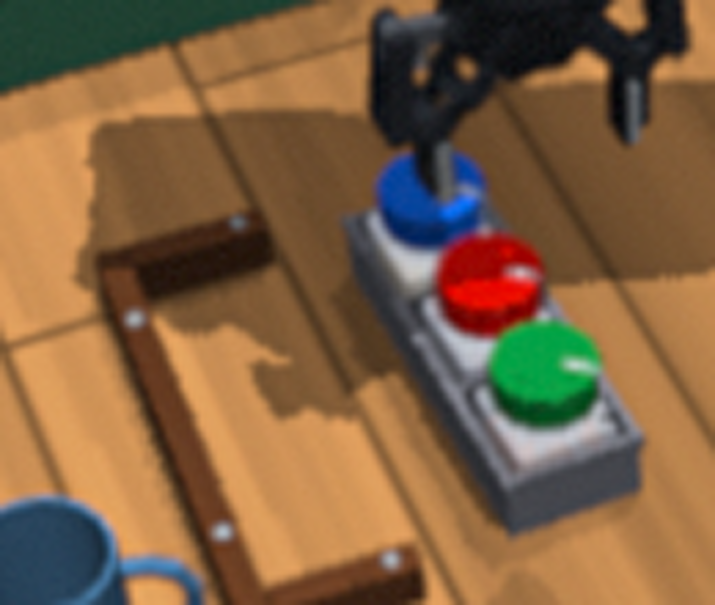

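All three stand in the caddy. Next I'll go round to its front with the jaws parallel to the bay's back and re-measure the caddy and bay.

```bash
python3 -c "
from look import *
rows(.42,-.265,.2,88.2)"
```

```text
units [-2.33  1.69 -0.02] yaw units -14.3 (+-60) dist mm 115.0 q [-0.36  0.31  0.01  1.27 -0.    1.17]
```

```bash
python3 -m pendant '[[-0.4,0.3,0,-1.4],[-0.8,0.6,0,-2.8],[-1.2,0.9,0,-4.2],[-1.6,1.2,0,-5.6],[-2,1.5,0,-7],[-2.33,1.69,0,-8.4],[-2.33,1.69,0,-9.8],[-2.33,1.69,0,-11.2],[-2.33,1.69,0,-12.6],[-2.33,1.69,0,-14],[-2.33,1.69,0,-14.3],[-2.33,1.69,0,-14.3]]' | grep tcp
python3 - <<'E'
from look import *
st(); rows(.42,-.265,.2,88.2)
s=snap('scene','Y'); crop(s,200,40,330,150,5.5,'Y2')
t=snap('top','Y'); crop(t,400,130,540,250,5,'Y1')
E
```

```text
tcp_pos: [0.4184, -0.2642, 0.1954]
t75.2 tcp [ 0.4184 -0.2642  0.1954] ang 88.2 w 0.0853 F [ 0.0913 -0.5573 -0.4282] T [0.0185 0.0835 0.0598] q6 -0.53
units [-0.02  0.04 -0.11] yaw units 0.0 (+-60) dist mm 5.0 q [-0.56  0.21 -0.13  1.23  0.   -0.53]
```

View pics/Y2.png

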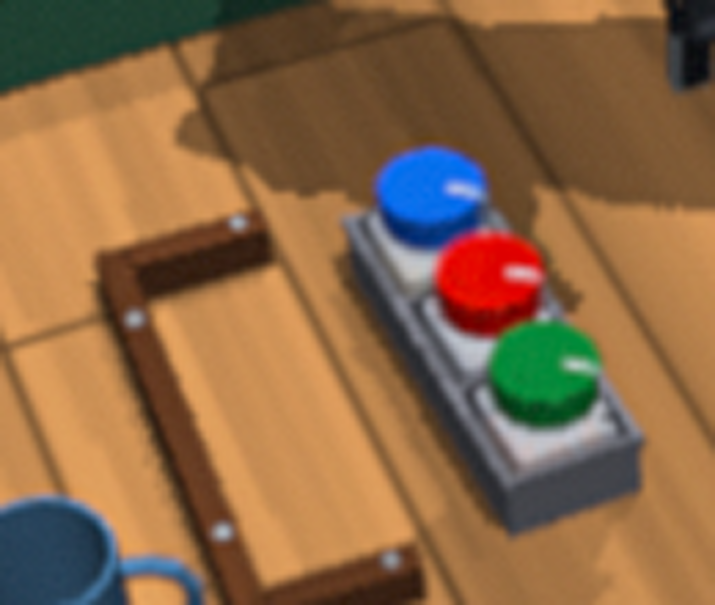

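View pics/Y1.png

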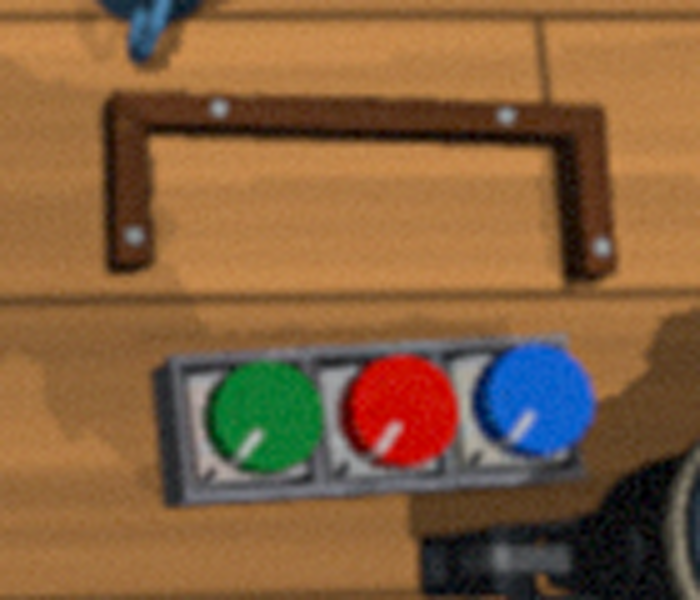

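Run:
```python
from look import *
f=lambda L,z:np.array([onz('top',(x/5+400-.4,y/5+130-.4),z)[:2] for x,y in L])
def an(p): d=p[0]-p[1]; return p.mean(0),np.linalg.norm(d).round(4),np.degrees(np.arctan2(d[1],d[0])).round(1)
print('caddy front',an(f([(183,503),(582,478)],.042)),'back',an(f([(180,357),(565,337)],.042)))
print('bay outer ends',f([(108,180),(610,190)],.03),'back outer',an(f([(108,93),(603,107)],.03)))
print('bay end inner',f([(151,200)],.03),f([(571,200)],.03))
g=lambda L,z:np.array([onz('scene',(x/5.5+200-.4,y/5.5+40-.4),z)[:2] for x,y in L])
print('S bay back outer',an(g([(230,605),(100,258)],.03)), 'S +y end outer?',g([(425,598)],.03),'S inner back',an(g([(262,590),(140,297)],.03)))
```

```text
caddy front (array([ 0.4734, -0.265 ]), np.float64(0.2137), np.float64(92.3)) back (array([ 0.5487, -0.2657]), np.float64(0.2086), np.float64(92.1))
bay outer ends [[ 0.6431 -0.1327]
 [ 0.6355 -0.4105]] back outer (array([ 0.6869, -0.2739]), np.float64(0.2764), np.float64(88.1))
bay end inner [[ 0.6319 -0.1552]] [[ 0.63   -0.3876]]
S bay back outer (array([ 0.6857, -0.281 ]), np.float64(0.2587), np.float64(87.0)) S +y end outer? [[ 0.6036 -0.117 ]] S inner back (array([ 0.6715, -0.2635]), np.float64(0.2183), np.float64(88.2))
```

```bash
python3 -m pendant '[[0,0,1,0],[0,0,2,0],[0,0,3,0],[0,0,3.8,0],[0,0,4.3,0],[0,0,4.3,0],[0,0,4.3,0]]' 0 60| grep -E "tcp|force"
python3 - <<'E'
from look import *
st()
s=snap('scene','Z'); crop(s,230,30,360,140,5.5,'Z2')
E
```

```text
tcp_pos: [0.4188, -0.2644, 0.0249]
force: [0.2, -0.8, 0.2]
t76.0 tcp [ 0.4188 -0.2644  0.0249] ang 88.2 w 0.0855 F [ 0.1902 -0.7566  0.1623] T [ 0.011  -0.0607 -0.0012] q6 -0.53
```

View pics/Z2.png

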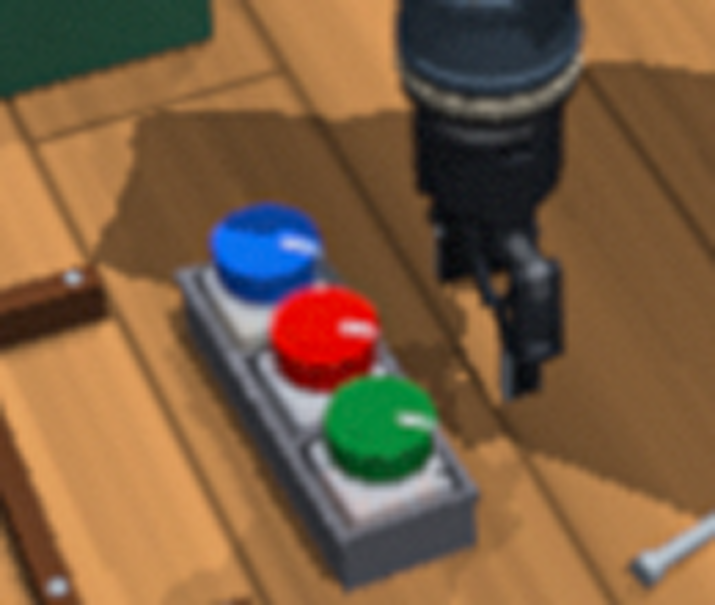

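```bash
python3 -m pendant '[[0,0.2,0.15,0],[0,0.4,0.15,0],[0,0.6,0.15,0],[0,0.75,0.15,0],[0,0.85,0.15,0],[0,0.95,0.15,0],[0,1.05,0.15,0],[0,1.15,0.15,0],[0,1.25,0.15,0],[0,1.35,0.15,0]]' 0.35 60| grep -E "tcp|force|width"; python3 -c "
from look import *
st()"
```

```text
tcp_pos: [0.4707, -0.2654, 0.0182]
force: [-17.2, 4.0, 13.9]
width: 0.0555
t77.0 tcp [ 0.4707 -0.2654  0.0182] ang 88.2 w 0.0555 F [-17.2129   4.0418  13.9204] T [1.1214 3.0341 0.5875] q6 -0.48
```

Run:
```python
from look import *
st()
s=snap('scene','aa'); crop(s,230,30,360,140,5.5,'aa2')
t=snap('top','aa'); crop(t,400,130,540,250,5,'aa1')
```

```text
t77.0 tcp [ 0.4707 -0.2654  0.0182] ang 88.2 w 0.0555 F [-17.2129   4.0418  13.9204] T [1.1214 3.0341 0.5875] q6 -0.48
```

View pics/aa2.png

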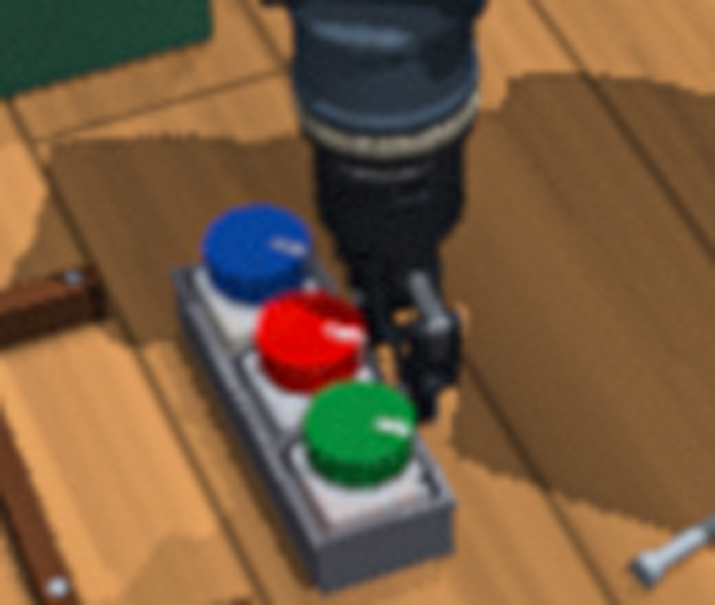

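View pics/aa1.png

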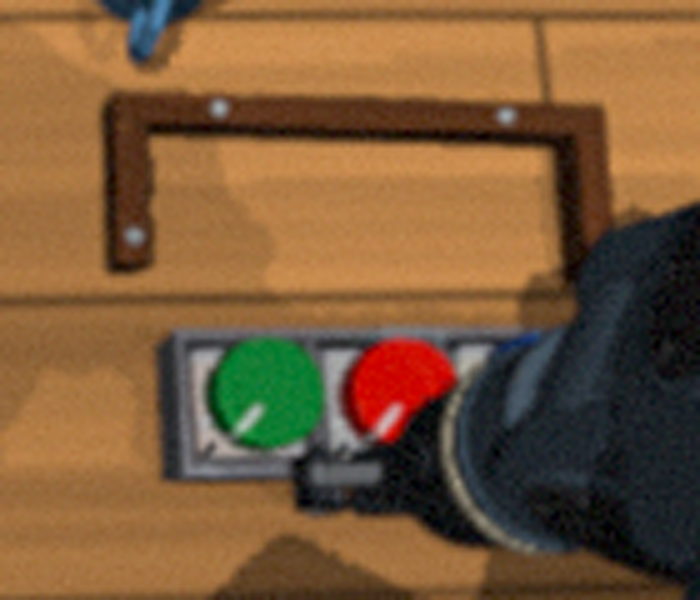

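```bash
python3 -m pendant '[[0,0,-0.1,0],[0,0.1,-0.1,0],[0,0.2,-0.1,0],[0,0.3,-0.1,0],[0,0.4,-0.1,0]]' | grep -E "tcp|force|width"; python3 -c "
from look import *
st()"
```

```text
tcp_pos: [0.4873, -0.2665, 0.0224]
force: [-13.1, 0.4, 7.3]
width: 0.0555
t77.7 tcp [ 0.4873 -0.2665  0.0224] ang 88.2 w 0.0555 F [-13.1135   0.3661   7.3449] T [ 0.1522  2.3967 -0.0064] q6 -0.47
```

```bash
python3 -m pendant '[[0,0.15,0,0],[0,0.3,0,0],[-0.02,0.45,0,0],[-0.04,0.6,0,0],[-0.06,0.75,0,0],[-0.06,0.9,0,0],[-0.06,1.05,0,0],[-0.06,1.2,0,0],[-0.06,1.35,0,0],[-0.06,1.5,0,0],[-0.06,1.6,0,0]]' | grep -E "tcp|force"
python3 - <<'E'
from look import *
st()
s=snap('scene','bb'); crop(s,200,30,330,140,5.5,'bb2')
t=snap('top','bb'); crop(t,400,130,540,250,5,'bb1')
E
```

```text
tcp_pos: [0.5516, -0.2711, 0.0224]
force: [-13.4, 0.8, 8.1]
t78.8 tcp [ 0.5516 -0.2711  0.0224] ang 88.2 w 0.0554 F [-13.3977   0.8315   8.0883] T [ 0.0672  2.486  -0.0283] q6 -0.42
```

View pics/bb2.png

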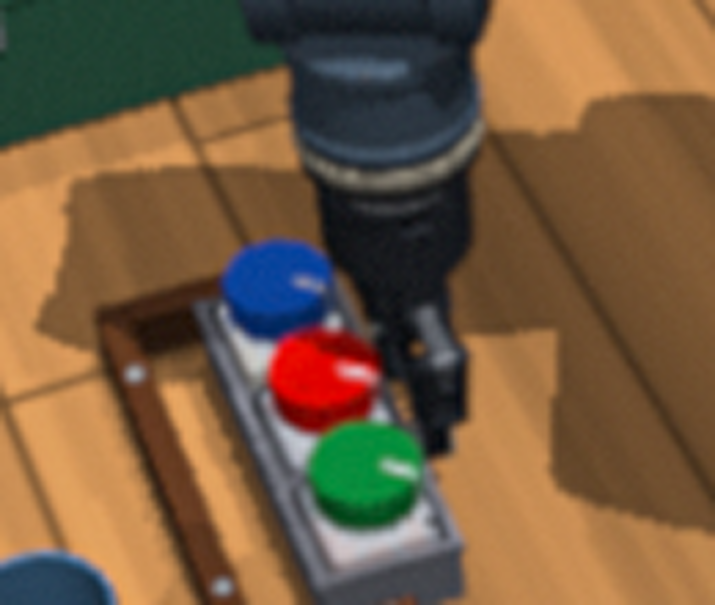

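View pics/bb1.png

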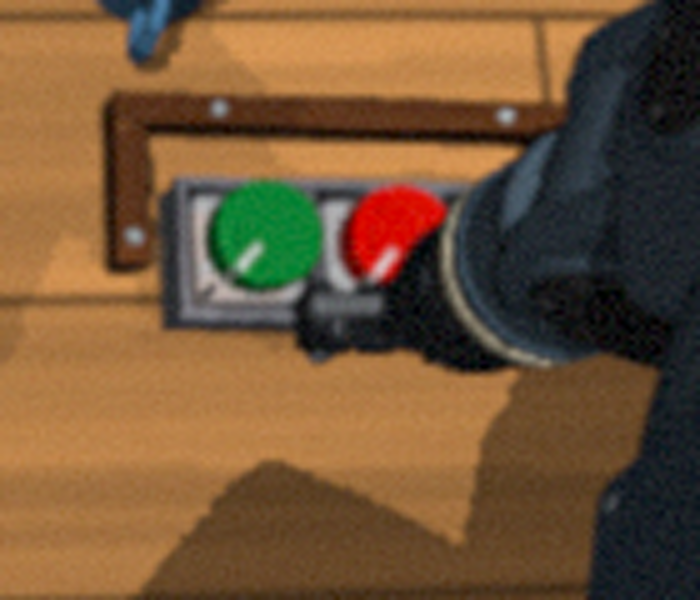

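```bash
python3 -m pendant '[[0,0.12,0,0],[0,0.24,0,0],[0,0.36,0,0],[0,0.46,0,0],[0,0.5,0,0]]' | grep -E "tcp|force"; python3 -m pendant '[[0,0.04,0,0],[0,0.08,0,0]]' | grep -E "tcp|force"
```

```text
tcp_pos: [0.5716, -0.2717, 0.0224]
force: [-13.1, 1.4, 7.9]
tcp_pos: [0.5744, -0.2718, 0.0224]
force: [-11.9, 0.9, 5.2]
```

```bash
python3 -m pendant '[[0,0.04,0,0],[0,0.08,0,0]]' | grep -E "tcp|force";  python3 -m pendant '[[0,0.03,0,0],[0,0.06,0,0]]' | grep -E "tcp|force"
python3 - <<'E'
from look import *
t=snap('top','cc'); crop(t,400,130,540,250,5,'cc1')
E
```

```text
tcp_pos: [0.5777, -0.2719, 0.0224]
force: [-11.5, 0.9, 6.4]
tcp_pos: [0.58, -0.272, 0.0224]
force: [-12.8, 0.3, 5.8]
```

View pics/cc1.png

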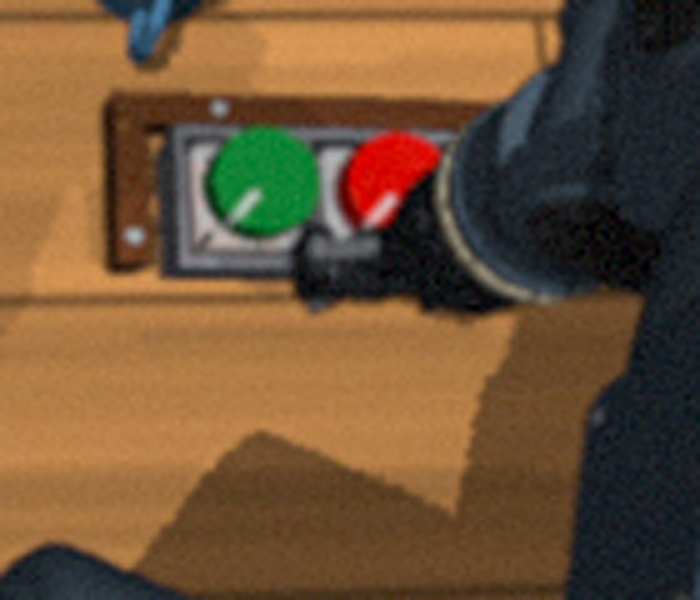

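```bash
python3 -m pendant '[[0,0.03,0,0],[0,0.05,0,0]]' | grep -E "tcp|force";  python3 -m pendant '[[0,0.03,0,0],[0,0.05,0,0]]' | grep -E "tcp|force"
```

```text
tcp_pos: [0.582, -0.2721, 0.0224]
force: [-11.9, 0.3, 5.9]
tcp_pos: [0.5841, -0.2721, 0.0224]
force: [-11.6, 0.2, 5.8]
```

```bash
python3 -m pendant '[[0,0.03,0,0],[0,0.05,0,0]]' | grep -E "tcp|force";  python3 -m pendant '[[0,0.03,0,0],[0,0.05,0,0]]' | grep -E "tcp|force"
```

```text
tcp_pos: [0.586, -0.2722, 0.0224]
force: [-13.6, 0.4, 7.2]
tcp_pos: [0.5862, -0.2721, 0.0223]
force: [-29.6, 2.0, 19.9]
```

The force has jumped and x has stopped at 0.586, so the caddy is against the back batten. I'll back off and retreat.

```bash
python3 -m pendant '[[0,-0.2,0,0],[0,-0.6,0,0],[0,-1.2,0,0],[0,-1.8,0,0],[0,-2.4,-0.5,0],[0,-3,-1.5,0],[0,-3.6,-2.5,0],[0,-4.4,-3.5,0],[0,-5.2,-4,0],[0,-5.8,-4,0],[0,-5.8,-4,0]]' | grep -E "tcp|force"
python3 - <<'E'
from look import *
st()
s=snap('scene','dd'); crop(s,190,30,320,140,5.5,'dd2')
t=snap('top','dd'); crop(t,400,90,540,210,5,'dd1');
E
```

```text
tcp_pos: [0.3559, -0.2651, 0.1838]
force: [0.9, 0.4, -0.3]
t81.9 tcp [ 0.3559 -0.2651  0.1838] ang 88.1 w 0.0556 F [ 0.8914  0.3541 -0.3495] T [-0.0417 -0.0086  0.0061] q6 -0.61
```

View pics/dd2.png

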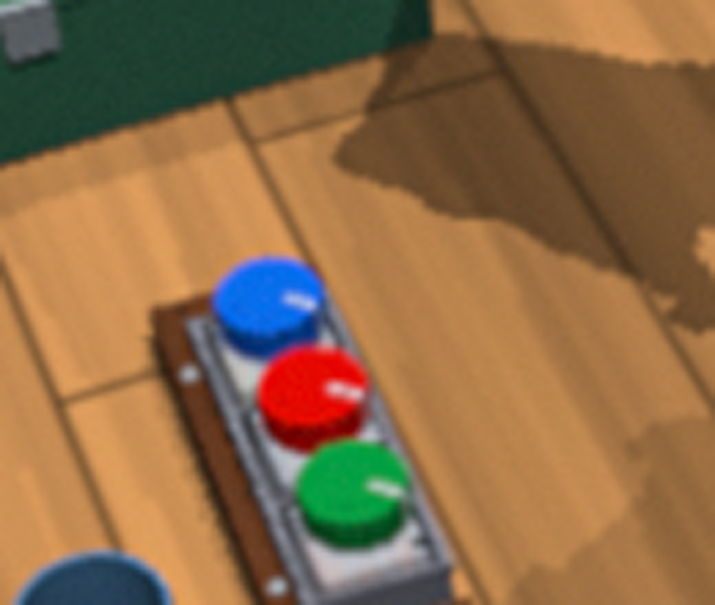

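View pics/dd1.png

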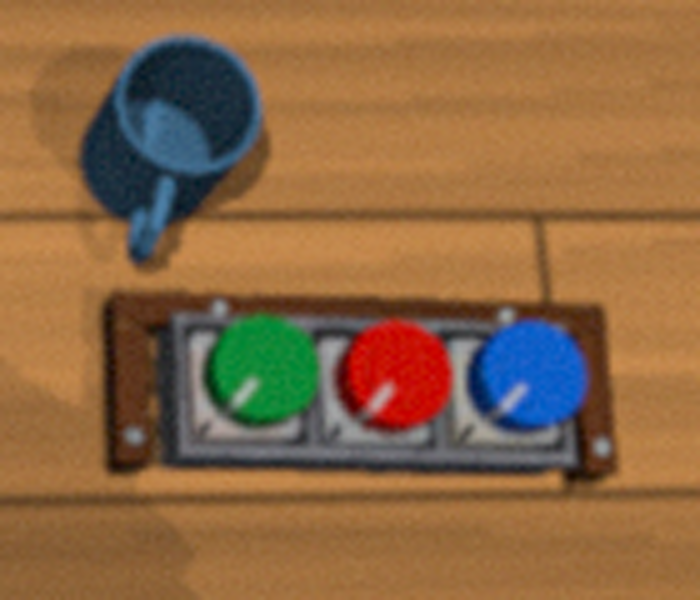

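Run:
```python
from look import *
t=cv2.imread('pics/dd_top.png')[:,:,::-1]; s=cv2.imread('pics/dd_scene.png')[:,:,::-1]
f=lambda L,z:np.array([onz('top',(x/5+400-.4,y/5+90-.4),z)[:2] for x,y in L])
def an(p): d=p[0]-p[1]; return p.mean(0),np.linalg.norm(d).round(4),np.degrees(np.arctan2(d[1],d[0])).round(1)
print('caddy front',an(f([(185,462),(580,467)],.042)),'back',an(f([(172,318),(560,322)],.042)))
for nm,n,rois in(('top','top',[('g',(438,148,468,178)),('r',(465,150,494,180)),('b',(490,150,520,180))]),('scene','scene',[('b',(226,75,252,97)),('r',(234,91,260,114)),('g',(241,108,268,132))])):
  im=t if n=='top' else s
  h=cv2.cvtColor(im,cv2.COLOR_RGB2HSV)
  for k,(x0,y0,x1,y1) in rois:
    R=h[y0:y1,x0:x1].astype(int); 
    lidm=(R[:,:,1]>170)
    lidm=cv2.morphologyEx(lidm.astype(np.uint8),cv2.MORPH_CLOSE,np.ones((5,5)))
    w=np.clip(200-R[:,:,1],0,200)*cv2.erode(lidm,np.ones((2,2)))*(R[:,:,2]>130)
    ys,xs=np.nonzero(w>40); 
    P_=np.array([onz(n,(x+x0,y+y0),.082)[:2] for x,y in zip(xs,ys)]); W=w[ys,xs].astype(float)
    c=np.average(P_,axis=0,weights=W); 
    ly,lx=np.nonzero(lidm); cc,r=cv2.minEnclosingCircle(np.stack([lx,ly],1).astype(np.float32)); C=onz(n,(cc[0]+x0,cc[1]+y0),.080)[:2]
    ev=np.linalg.eigh(np.cov(P_.T,aweights=W))[1][:,1]; 
    d=c-C
    if ev@d<0: ev=-ev
    print(n,k,len(xs),'lid c',C,'line dir %.1f'%np.degrees(np.arctan2(ev[1],ev[0])),'centroid dir %.1f'%np.degrees(np.arctan2(d[1],d[0])),np.linalg.norm(d).round(4))
crop(t,435,145,525,190,8,'dd3')
```

```text
caddy front (array([ 0.5927, -0.275 ]), np.float64(0.2148), np.float64(88.7)) back (array([ 0.672 , -0.2731]), np.float64(0.2139), np.float64(89.1))
top g 38 lid c [ 0.6519 -0.202 ] line dir 152.0 centroid dir 155.6 0.0179
top r 26 lid c [ 0.6468 -0.2713] line dir 150.9 centroid dir 157.6 0.0209
top b 44 lid c [ 0.6311 -0.3379] line dir 1.2 centroid dir -16.4 0.0032
scene b 15 lid c [ 0.6377 -0.3191] line dir -128.5 centroid dir -153.6 0.0205
scene r 32 lid c [ 0.6325 -0.2654] line dir 69.3 centroid dir 126.2 0.0169
scene g 26 lid c [ 0.6382 -0.2095] line dir 110.4 centroid dir 139.8 0.0206
```

View pics/dd3.png

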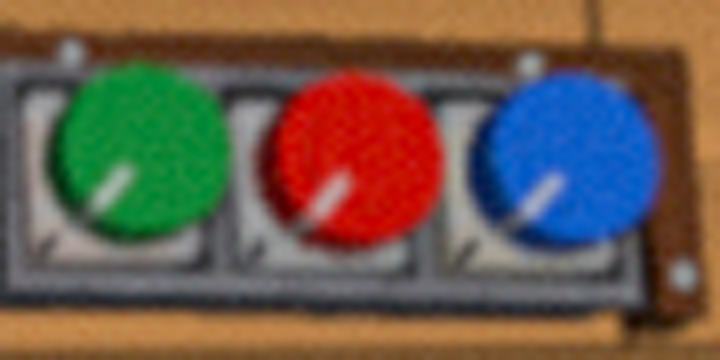

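The caddy is home against the batten, centred to about 3 mm and less than 1° off square. All three lid lines point the same way, at about 49° towards their marks. The arm is clear, so I'll hand in.

```bash
python3 -m pendant '[[0,0,0,0],[0,0,0,0],[0,0,0,0]]' | grep -E "time|force"; python3 -c "
from station import hand_in
print(hand_in())"
```

```text
time_s: 82.3
force: [0.8, -0.3, -1.1]
the job is handed in; nothing more can be done
None
```

I took all three canisters (blue, red, green) off the rack and screwed each lid down in the holder. I then stood them in the caddy and pushed it home in the bay. The job was handed in at about 82 s.

- **Lids:** I stopped each one at 0.53 to 0.58 N m while still turning, which is about 0.17 to 0.19 rad of gasket squeeze. In the last picture all three white lines point the same way, towards their black marks. I tried to compute the line angles automatically, but the result was unreliable for the blue lid and in the second camera, so that check is by eye.
- **Trouble on the way:** Red and green caught on the caddy rim at the first tries and tilted about 0.15 rad in the grip. I stood each one on bare bench, gripped it again and placed it without contact. The caddy was knocked about 1 cm during the run, and I re-measured it before the next placing.
- **Final position:** The pushing force rose from about 12 to 30 N as the caddy met the back batten. Afterwards I measured it within about 3 mm of the bay position and less than 1° off square. My two estimates of the back batten's position differed by about 4 mm, so I relied on the contact rather than the picture for depth.
- **Bystanders and contact:** I saw no sign that anything else on the bench had moved, though I did not measure it. The arm was clear at hand-in.

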